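# Battery safe: right the bottle, spring the cover, load the packs, latch it

## Task

The cleaner bottle has toppled onto the cover of the battery safe: first stand it upright in the middle of the green-edged mat. Then slide the red thumb latch aside so that the cover springs fully open, take the spent red pack out of the safe and lay it in the grey tray, set every blue battery pack that lies on the bench into the safe, dropping none of them, and only then push the cover shut until the latch snaps home. Leave the spool and the motor where they are, and the bottle standing on its mat.

Things in the scene. Friction and masses are not known exactly. Their poses are not given: they have to be found in the camera images.
- safe: Grey open-topped box, fixed, outside 190 (x) by 200 (y) by 66 mm high, walls 4 mm, inner floor 4 mm above the bench. Origin: centre of its underside. +x points away from the robot (turned up to 0.2 rad) to the hinge side, -x face carries the latch, +y is left. Room for four packs, long sides along the safe's y: rows at x = -37 and +37 mm, columns at y = -46 and +46 mm.
- cover (a joint): Angle of the aluminium cover (rad): 0 shut, about 0.01 latched, 1.75 fully open, leaning back a little past upright. A spring opens it (about 1.2 N at its free edge); pushing it shut takes 2 to 3 N, and 5 to 10 N more to snap it past the latch. It stays shut only if latched. Plate 190 (x) by 198 (y) by 6 mm; shut, its top is 73 mm above the bench.
- cover_hinge (a point): On the hinge axis of the cover (parallel to the safe's y), at the middle of the safe's far rim: 95 mm in +x from the safe's centre, 67 mm above the bench; the underside of the cover passes through it.
- cover_edge (a point): Point on the cover's outer (top) face at mid-width, 8 mm in from the free edge, 182 mm from the hinge. Press here to shut it. Moves with the cover. A round steel lug, 8 mm thick, sticks out 15 mm beyond the free edge at mid-width; the latch catches it.
- latch (a joint): Travel of the thumb latch along the safe's +y (m): 0 home, 0.013 end of travel; frees the cover from about 0.010. A spring brings it home when let go (3 N at home, 5 N at the end). A ramp on its top lets the cover, pushed down, move it aside by itself; it then snaps back over the lug.
- latch_tab (a point): Centre of the latch's red upright thumb tab: 20 (x) by 10 (y) by 40 mm high, top 102 mm above the bench. At home it is 126 mm in -x and 33 mm in +y from the safe's centre, 31 mm in front of the near face. Both its sides are free: push its -y side towards the safe's +y, or pinch it.
- bottle: Closed square bottle, white with green sleeve and red cap: body 46 by 46 by 84 mm long, then a round cap 28 mm across, 31 mm long; 115 mm in all, 0.16 to 0.26 kg. Origin: middle of its length, on its axis. Its x axis points from base to cap, y and z are square to its flat sides. Starts lying on the shut cover; standing on the mat its origin is 61 mm above the bench.
- mat: Flat square mat 120 by 120 by 4 mm, dark with a green edge, fixed, on the left or the right of the bench. Origin: centre of its underside. The bottle belongs upright in its middle.
- tray: Grey open tray, fixed, 130 by 130 by 18 mm high, walls 4 mm, inner floor 4 mm above the bench, on the other side of the bench from the mat. Origin: centre of its underside. The spent pack belongs in it.
- old_pack: Spent battery pack, red with black ends, same size and axes as the blue ones: 66 (x) by 36 (y) by 32 mm high, yellow stub 8 mm long on its +x end, 0.13 to 0.21 kg. Origin: centre of the underside of the 66 mm body. Starts near the middle of the safe's floor under the cover, where it leaves no room for four blue packs. Grip it across its 36 mm width.
- spool: Bystander: orange spool standing on its flange, 60 mm across, 40 mm high. Origin: centre of its underside.
- motor: Bystander: small black motor 44 mm across, 30 mm high, with a shaft to 46 mm. Origin: centre of its underside.
- pack1: Blue battery pack with black ends: 66 (x) by 36 (y) by 32 mm high, 0.13 to 0.21 kg, with a yellow connector stub 8 mm long (16 by 10 mm) on its +x end. Origin: centre of the underside of the 66 mm body. Grip it across its 36 mm width. It may be absent (two to four of pack1 to pack4 are present).
- pack2: Blue battery pack with black ends: 66 (x) by 36 (y) by 32 mm high, 0.13 to 0.21 kg, with a yellow connector stub 8 mm long (16 by 10 mm) on its +x end. Origin: centre of the underside of the 66 mm body. Grip it across its 36 mm width. It may be absent (two to four of pack1 to pack4 are present).
- pack3: Blue battery pack with black ends: 66 (x) by 36 (y) by 32 mm high, 0.13 to 0.21 kg, with a yellow connector stub 8 mm long (16 by 10 mm) on its +x end. Origin: centre of the underside of the 66 mm body. Grip it across its 36 mm width. It may be absent (two to four of pack1 to pack4 are present).
- pack4: Blue battery pack with black ends: 66 (x) by 36 (y) by 32 mm high, 0.13 to 0.21 kg, with a yellow connector stub 8 mm long (16 by 10 mm) on its +x end. Origin: centre of the underside of the 66 mm body. Grip it across its 36 mm width. It may be absent (two to four of pack1 to pack4 are present).
Not all that is in view belongs to the job. Leave any orange, pink or turquoise look-alike of the pack4 alone.

How it is judged (in metres and radians):
On the way, in this order (a step that is already met when the one before it is completed fails the run):
1. the bottle stands upright, let go, in the middle of the mat (angle between bottle's own x axis and vertical below 0.12 rad and horizontal distance between bottle and mat below 0.04 m and height (world z) of bottle below 0.075 m and linear speed of bottle below 0.05 m/s and contact force between the fingers and bottle below 0.1 N), for 0.3 s.
2. the latch is slid aside and the cover springs open (value of joint cover above 1.4 rad), for 0.2 s.
3. the spent pack lies in the tray and all blue packs present lie in the safe, the cover still open (x of pack1 in the frame of safe between -0.088 and 0.088 m and y of pack1 in the frame of safe between -0.093 and 0.093 m and z of pack1 in the frame of safe between 0 and 0.045 m and x of pack2 in the frame of safe between -0.088 and 0.088 m and y of pack2 in the frame of safe between -0.093 and 0.093 m and z of pack2 in the frame of safe between 0 and 0.045 m and x of pack3 in the frame of safe between -0.088 and 0.088 m and y of pack3 in the frame of safe between -0.093 and 0.093 m and z of pack3 in the frame of safe between 0 and 0.045 m and x of pack4 in the frame of safe between -0.088 and 0.088 m and y of pack4 in the frame of safe between -0.093 and 0.093 m and z of pack4 in the frame of safe between 0 and 0.045 m and x of old_pack in the frame of tray between -0.05 and 0.05 m and y of old_pack in the frame of tray between -0.05 and 0.05 m and z of old_pack in the frame of tray below 0.03 m and value of joint cover above 0.8 rad), for 0.3 s.
4. the cover is shut and the latch home (value of joint cover below 0.03 rad and value of joint latch below 0.004 m), for 0.3 s.
At the end, for the whole second after the job is handed in: The bottle stands upright (within 0.12 rad) with its axis within 40 mm of the mat's centre; the spent pack lies in the tray (its centre within 50 mm of the tray's along each side) and every blue pack present inside the safe; the cover is shut (below 0.03 rad) and the latch is home (below 4 mm) (all of step 4 and angle between bottle's own x axis and vertical below 0.12 rad and horizontal distance between bottle and mat below 0.04 m and height (world z) of bottle below 0.075 m and linear speed of bottle below 0.05 m/s and x of pack1 in the frame of safe between -0.088 and 0.088 m and y of pack1 in the frame of safe between -0.093 and 0.093 m and z of pack1 in the frame of safe between 0 and 0.045 m and x of pack2 in the frame of safe between -0.088 and 0.088 m and y of pack2 in the frame of safe between -0.093 and 0.093 m and z of pack2 in the frame of safe between 0 and 0.045 m and x of pack3 in the frame of safe between -0.088 and 0.088 m and y of pack3 in the frame of safe between -0.093 and 0.093 m and z of pack3 in the frame of safe between 0 and 0.045 m and x of pack4 in the frame of safe between -0.088 and 0.088 m and y of pack4 in the frame of safe between -0.093 and 0.093 m and z of pack4 in the frame of safe between 0 and 0.045 m and x of old_pack in the frame of tray between -0.05 and 0.05 m and y of old_pack in the frame of tray between -0.05 and 0.05 m and z of old_pack in the frame of tray below 0.03 m); the robot touches nothing.
It fails at once if the spool or the small motor is moved more than 60 mm (distance of any of spool, motor from where it was at the start of the episode above 0.06 m).
It fails at once if a pack is dropped (falls faster than 1.4 m/s, about 100 mm) ((linear speed of pack1 above 1.4 m/s and contact force between the fingers and pack1 below 0.1 N) or (linear speed of pack2 above 1.4 m/s and contact force between the fingers and pack2 below 0.1 N) or (linear speed of pack3 above 1.4 m/s and contact force between the fingers and pack3 below 0.1 N) or (linear speed of pack4 above 1.4 m/s and contact force between the fingers and pack4 below 0.1 N) or (linear speed of old_pack above 1.4 m/s and contact force between the fingers and old_pack below 0.1 N)).
Of pack1, pack2, pack3, pack4 only 2 to 4 are there at a start; the rules pass over those that are not, and their reading is None.
At some moment in a run one of pack1, pack2, pack3, pack4 may be knocked a few centimetres aside while the robot is not near it.
It also fails if it takes over 210 s, if anything falls off the work surface, if the arm or the gripper's body presses on something with over 40 N, if the wrist force passes 120 N, or if a joint passes its speed limit or range.

## Robot

A 6-joint arm with a two-finger parallel gripper is mounted at the origin on the work surface. World frame = base frame: x ahead of the robot, y to its left, z up, the work surface at z = 0. Lengths are in mm, angles in rad, forces in N, time in s.
With the tool pointing down it reaches from about 375 to 750 mm from the base axis. Payload 9 kg.
Tool frame: the origin (TCP) lies on the front face of the gripper's body, between the roots of the fingers; the fingertips stand 73 mm ahead of it and the grasp point (between the pads) lies 54 mm ahead of it; y points along the fingers, z is the direction in which the jaws open and shut, and the axes are right-handed (so a half turn about y gives the same grasp; the last joint's range is limited). The gripper opens to 85 mm and grips with 20 to 120 N. Pads are 22 mm wide; open, the fingers measure 114 mm over their backs; the gripper's body (76 mm by 85 mm) begins 54 mm behind the grasp point. The pads swing forward as they close: fully open they stand 13 mm farther back than shut.
Start: joints at [-1.36, 0.104, 0.097, 1.564, 0, 1.353], TCP at [249.48, -545.7, 303.931] pointing down, gripper open.
Joint ranges: [-2.99, 2.99], [-0.84, 1.86], [-1.1, 1.16], [-1.84, 2.11], [-1.51, 1.56], [-3.14, 3.14]. Speed limits (rad/s): [2.22, 2.22, 2.57, 3.14, 3.14, 3.14].

## Interface

Orientations are given as a 3x3 rotation matrix whose columns are the frame's x, y, z axes.
In Python, from station import env gives the robot as it stands. The module is installed in compiled form; this text tells all that it offers.
- The arm moves only by the tool play_rows, never from a script. Its argument "plan" is a list of rows, each an object with "offset": the shift along the tool's x, y, z in cm, a list of three; "rotation": the turn, a rotation vector about the tool's x, y, z in degrees, a list of three. A call has 1 to 5 rows; each row shifts and turns the pose as measured when the row begins, along the tool's axes as they then stand; what a row does not reach is not made up. A row lasts 1/10 s, in which the tool goes at most 50 mm and 8.59 degrees, less where a joint would pass 70% of its speed; a pose out of reach is approached as far as the arm can. A call is refused whole if a number of a shift passes 5 or a number of a turn 8.59, either way. A call with a gripper value outside its range is refused whole. "gripper" is the closure, from 0 (fully open) to 1 (shut), set as the call begins (left out, the last holds). The fingers move at their own pace and stop on an object; "squeeze" is the grip in N (left out, the last holds). Time passes only in rows, so rows that do not move let the fingers close. It gives the time, the measured TCP pose, the force and the opening at its end, in the units of the state.
- env.read_state(): the state, without advancing time (a new reading comes with each control period).
- env.camera(name): name is "scene" or "top" or "wrist"; returns a dict with "frame" (400x640x3 uint8, red, green, blue), "depth" (400x640 float32, mm along the optical axis (not along the pixel's ray), 0 where there is no reading), "fx", "fy", "cx", "cy" (pixels), "k1" (the pictures are not rectified: a ray, as slopes to the right and down, at radius r is drawn at 1 + k1 r^2 times it, then the intrinsics apply), "xyz" and "orientation" of the camera in the world; the wrist camera has in their place "mount" (4x4, takes a point from camera to tool coordinates, whose origin is the TCP and whose axes are the tool frame's). Camera axes: x right, y up, looking along -z (the intrinsics and any distortion apply to the point x, -y, -z); pixel columns grow to the right and rows downward; lengths in mm; the calibration is good to about 2 mm. A picture is of the moment at which its call begins: read the wrist's pose just before it.
- env.job_done(): hands the job in, once; it reports no verdict.
The state is a dict: "time_s": time; "q": joint angles; "qd": joint speeds; "joint_torque": joint torques, N m; "tool_pos": TCP position; "tool_rot": TCP orientation; "wrist_force": force on the tool from outside, world axes, zero at the start; "torque": the same for the moment, N m; "width": finger opening in mm.
Only numpy, scipy, OpenCV 4.12 (cv2) and the standard library are available. Lean on these libraries where they do the work, as an engineer would, in place of code of your own. Each camera call takes 0.05 s, during which the arm holds its last target.

## Working session

There is one attempt and no reset: what is moved stays moved. The work goes in short steps, Python scripts to look and compute and a tool call to move; the robot and the scene stay as the last step left them, time stands still between calls to the robot, and variables do not carry over. Pictures are saved under pics/ and viewed, and the job is handed in when it is done.

Besides the shell and the picture viewer there is one more tool, called after "Request:" as name([rows], argument=value, ...), one row to a line, values as JSON. play_rows: Moves the arm, as the interface text tells. Its arguments: {"type":"object","properties":{"plan":{"type":"array"},"gripper":{"type":"number"},"squeeze":{"type":"number"}},"required":["plan"]}

```bash
mkdir -p pics; ls; python3 - <<'E'
from station import env
import cv2,numpy as np
s=env.read_state()
for k,v in s.items(): print(k,np.round(v,3).tolist())
for n in ["scene","top","wrist"]:
    c=env.camera(n)
    cv2.imwrite(f"pics/{n}0.png",c["frame"][:,:,::-1])
    print(n,{k:(np.round(v,4).tolist() if k not in("frame","depth") else 0) for k,v in c.items()})
E
```

```text
pics
time_s 0.0
q [-1.36, 0.105, 0.096, 1.564, 0.0, 1.353]
qd [-0.002, 0.001, -0.0, -0.0, -0.001, 0.001]
joint_torque [-0.001, -55.693, 50.365, 0.017, -0.0, 0.0]
tool_pos [249.407, -545.434, 303.083]
tool_rot [[-0.909, -0.0, 0.416], [-0.416, 0.001, -0.909], [-0.0, -1.0, -0.001]]
wrist_force [-0.127, 0.508, 0.218]
torque [0.039, 0.012, 0.002]
width 85.626
scene {'frame': 0, 'depth': 0, 'fx': 487.8126, 'fy': 487.8126, 'cx': 318.8099, 'cy': 205.6859, 'k1': 0.0317, 'xyz': [1066.7313, -719.8219, 955.4434], 'orientation': [[0.8349, -0.3819, 0.3963], [0.5502, 0.5996, -0.5812], [-0.0157, 0.7033, 0.7107]]}
top {'frame': 0, 'depth': 0, 'fx': 492.0482, 'fy': 492.0482, 'cx': 325.0346, 'cy': 197.8021, 'k1': -0.0753, 'xyz': [404.8941, 18.524, 1173.0042], 'orientation': [[-0.0154, 0.9895, -0.1438], [-0.9997, -0.0128, 0.0189], [0.0168, 0.1441, 0.9894]]}
wrist {'frame': 0, 'depth': 0, 'fx': 335.1474, 'fy': 335.1474, 'cx': 318.5862, 'cy': 194.9963, 'k1': 0.0003, 'mount': [[0.0012, -0.961, -0.2766, -69.612], [0.0001, 0.2766, -0.961, -69.8849], [1.0, 0.0011, 0.0004, 0.2438], [0.0, 0.0, 0.0, 1.0]]}
```

View pics/top0.png

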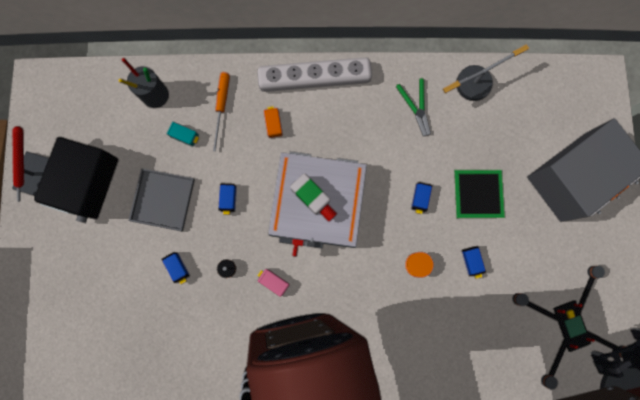

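View pics/scene0.png

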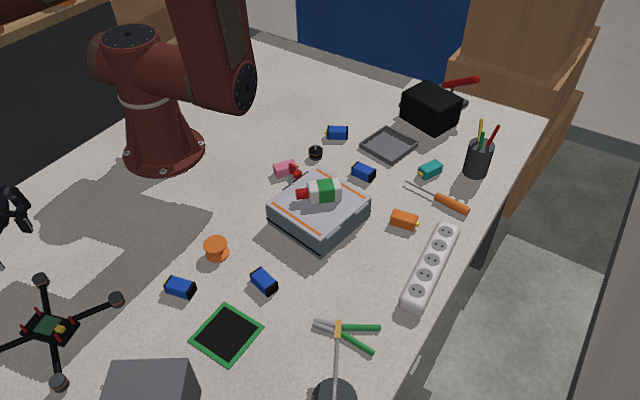

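View pics/wrist0.png

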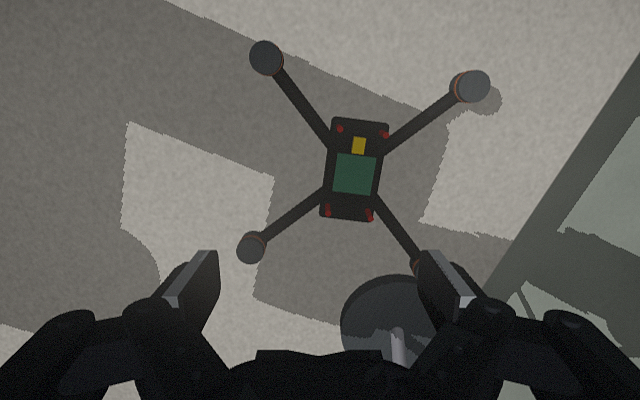

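```bash
cat > h.py <<'E'
from station import env
import cv2,numpy as np
from scipy.spatial.transform import Rotation as R
np.set_printoptions(suppress=True,precision=3)
def cam(n):
    s=env.read_state(); c=env.camera(n)
    if "mount" in c:
        m=np.array(c["mount"]); T=np.eye(4); T[:3,:3]=s["tool_rot"]; T[:3,3]=s["tool_pos"]; T=T@m
        c["O"]=T[:3,:3]; c["P"]=T[:3,3]
    else: c["O"]=np.array(c["orientation"]); c["P"]=np.array(c["xyz"])
    return c
def rays(c,uv):
    K=np.array([[c["fx"],0,c["cx"]],[0,c["fy"],c["cy"]],[0,0,1]])
    p=cv2.undistortPoints(np.asarray(uv,float).reshape(-1,1,2),K,np.array([c["k1"],0,0,0,0.])).reshape(-1,2)
    return np.c_[p[:,0],-p[:,1],-np.ones(len(p))]@c["O"].T
def plane(c,uv,z):
    d=rays(c,uv); return c["P"]+d*((z-c["P"][2])/d[:,2])[:,None]
def pts(c,mask):
    v,u=np.nonzero(mask&(c["depth"]>0)); 
    return np.c_[u,v],c["P"]+rays(c,np.c_[u,v])*c["depth"][v,u][:,None]
def proj(c,p):
    q=(np.atleast_2d(p)-c["P"])@c["O"]; x=q[:,0]/-q[:,2]; y=-q[:,1]/-q[:,2]; f=1+c["k1"]*(x*x+y*y)
    return np.c_[c["fx"]*x*f+c["cx"],c["fy"]*y*f+c["cy"]]
HSV={"blue":((105,120,40),(130,255,255)),"orange":((5,150,100),(18,255,255)),"green":((50,120,50),(80,255,255)),"yellow":((22,120,90),(35,255,255))}
def mask(c,col):
    h=cv2.cvtColor(c["frame"],cv2.COLOR_RGB2HSV)
    if col=="red": return ((cv2.inRange(h,(0,150,70),(5,255,255))|cv2.inRange(h,(172,150,70),(180,255,255)))>0)
    return cv2.inRange(h,*HSV[col])>0
def blobs(m,amin=40):
    n,l,st,ce=cv2.connectedComponentsWithStats(m.astype(np.uint8))
    return [(l==i,st[i,4],ce[i]) for i in range(1,n) if st[i,4]>=amin]
def rect(c,m,z):
    """min-area rect of mask cast on plane z -> centre, long-axis dir, sizes"""
    cn,_=cv2.findContours(m.astype(np.uint8),cv2.RETR_EXTERNAL,cv2.CHAIN_APPROX_NONE)
    cn=max(cn,key=cv2.contourArea).reshape(-1,2)
    p=plane(c,cn,z)[:,:2].astype(np.float32)
    r=cv2.minAreaRect(p); b=cv2.boxPoints(r); e=b[1]-b[0]; f=b[2]-b[1]
    L=e if np.linalg.norm(e)>np.linalg.norm(f) else f
    a=np.arctan2(L[1],L[0])
    return np.array(r[0]),a,sorted(r[1])
def go(pos,rot,n=None,quiet=False):
    """print per-row offsets(cm)/rotation(deg) to reach TCP pose"""
    s=env.read_state(); p=np.array(s["tool_pos"]); Q=np.array(s["tool_rot"])
    dp=np.array(pos)-p; rv=R.from_matrix(Q.T@rot).as_rotvec(degrees=True)
    k=max(1,int(np.ceil(max(np.linalg.norm(dp)/48,np.linalg.norm(rv)/8.4)))) if n is None else n
    print("from",p.round(1),"to",np.round(pos,1),"rv",rv.round(2),"rows",k)
    D=dp/k; prev=None
    for i in range(k):
        Qi=Q@R.from_rotvec(rv*i/k,degrees=True).as_matrix()
        o=(Qi.T@D/10).round(2)
        print(i+1,o.tolist(),(rv/k).round(2).tolist())
def tool(f,jaw):
    f=np.array(f,float)/np.linalg.norm(f); j=np.array(jaw,float); j-=f*(j@f); j/=np.linalg.norm(j)
    return np.c_[np.cross(f,j),f,j]
def st():
    s=env.read_state(); print("t",s["time_s"],"pos",np.round(s["tool_pos"],1),"f",np.round(s["tool_rot"],3)[:,1],"x",np.round(s["tool_rot"],3)[:,0],"q",np.round(s["q"],3),"F",np.round(s["wrist_force"],1),"w",round(s["width"],1)); return s
E
python3 - <<'E'
from h import *
for n in ["top","scene"]:
    c=cam(n); print(n)
    for m,a,ce in blobs(mask(c,"blue")):
        uv,p=pts(c,m); t=p[p[:,2]>np.percentile(p[:,2],90)-6]
        cc,an,sz=rect(c,m,32) 
        print("blue",ce.round(0),a,"depthmean",t.mean(0).round(1),"rect",cc.round(1),np.degrees(an).round(1),np.round(sz,1))
    for col in ["green","red","yellow","orange"]:
        for m,a,ce in blobs(mask(c,col),12):
            uv,p=pts(c,m)
            if len(p): print(col,ce.round(0),a,p.mean(0).round(1),p[:,2].min().round(),p[:,2].max().round())
c=cam("top")
# safe cover: z in 60..85 near centre
v=np.zeros((400,640),bool); v[140:260,255:385]=True
uv,p=pts(c,v); k=(p[:,2]>66)&(p[:,2]<80); m=np.zeros((400,640),bool); m[uv[k,1],uv[k,0]]=True
m=cv2.morphologyEx(m.astype(np.uint8),cv2.MORPH_OPEN,np.ones((5,5)))>0
print("cover",rect(c,m,73),p[k].mean(0))
v[:]=False; v[150:250,110:215]=True
h=c["frame"].astype(int)
m=v&(abs(h.max(2)-h.min(2))<25)&(h.max(2)<125)&(c["depth"]>0)
m=cv2.morphologyEx(m.astype(np.uint8),cv2.MORPH_OPEN,np.ones((5,5)))>0
bs=blobs(m,500)
for mm,a,ce in bs: print("tray?",ce,a,rect(c,mm,18))
E
```

```text
top
blue [422. 196.] 384 depthmean [ 572.5 -232.1   31.5] rect [ 572.6 -231.6] -13.6 [36.8 59.4]
blue [227. 197.] 390 depthmean [576.1 228.   31.3] rect [576.4 226.7] -2.9 [36.7 59.5]
blue [474. 261.] 428 depthmean [ 418.  -350.    31.2] rect [ 417.4 -347.5] 14.1 [40.1 59.3]
blue [175. 266.] 419 depthmean [414.7 347.6  30.7] rect [415.3 345.7] 29.2 [37.9 59.8]
green [145.  72.] 32 [839.5 392.6 145.7] 100.0 167.0
green [422.  94.] 120 [ 831.5 -247.    13.4] 8.0 18.0
green [407.  98.] 135 [ 820.2 -209.8   12.4] 3.0 17.0
green [478. 195.] 704 [ 576.1 -377.1    3.6] -3.0 12.0
green [309. 192.] 358 [571.3  34.1 118.1] 93.0 125.0
green [575. 326.] 238 [ 260.1 -580.8   35.3] 30.0 41.0
red [ 16. 156.] 417 [663.4 697.9 105.5] 63.0 144.0
red [328. 212.] 144 [527.4  -7.2 107.5] 96.0 114.0
red [296. 245.] 92 [458.4  62.5  91.4] 61.0 105.0
red [322. 377.] 382 [304.3  15.  695. ] 691.0 699.0
red [262. 383.] 600 [294.7  74.2 675.6] 647.0 692.0
yellow [196. 140.] 21 [718.6 306.1  20.1] -3.0 26.0
yellow [226. 212.] 25 [540.3 230.4  22.5] 16.0 28.0
yellow [419. 211.] 24 [ 537.  -225.8   20.4] -3.0 26.
[... 1704 characters left out ...]
795.5 126.9  23. ] 15.0 28.0
yellow [ 59. 328.] 69 [ 290.9 -570.7   36.2] 29.0 41.0
orange [67.  2.] 47 [-469.9  140.   306.7] 300.0 313.0
orange [324. 173.] 25 [519.1 109.6  75.9] 73.0 79.0
orange [352. 190.] 43 [619.4  93.7  75.5] 72.0 80.0
orange [452. 204.] 303 [842.4 242.3  21.3] 6.0 32.0
orange [296. 218.] 112 [551.9 -67.6  75.4] 71.0 79.0
orange [403. 220.] 408 [761.5 114.7  26.9] 2.0 42.0
orange [216. 248.] 544 [ 416.9 -222.1   28.9] 1.0 46.0
cover (array([566.704,  13.147]), np.float32(1.4146192), [195.75860595703125, 198.22035217285156]) [562.839  11.766  72.968]
tray? [149.986 192.527] 5346 (array([599.743, 414.982]), np.float32(1.3800007), [170.62498474121094, 236.1527862548828])
```

```bash
python3 - <<'E'
from h import *
a=np.radians(-47)
go([545,15,380],tool([0,0,-1],[np.cos(a),np.sin(a),0]),n=14)
E
```

```text
from [ 249.5 -545.6  303.7] to [545  15 380] rv [  0.02 -18.43  -0.01] rows 14
1 [-3.58, -0.54, -2.76] [0.0, -1.32, -0.0]
2 [-3.65, -0.54, -2.68] [0.0, -1.32, -0.0]
3 [-3.71, -0.54, -2.6] [0.0, -1.32, -0.0]
4 [-3.77, -0.54, -2.51] [0.0, -1.32, -0.0]
5 [-3.82, -0.54, -2.42] [0.0, -1.32, -0.0]
6 [-3.88, -0.54, -2.34] [0.0, -1.32, -0.0]
7 [-3.93, -0.54, -2.25] [0.0, -1.32, -0.0]
8 [-3.98, -0.54, -2.15] [0.0, -1.32, -0.0]
9 [-4.03, -0.54, -2.06] [0.0, -1.32, -0.0]
10 [-4.08, -0.54, -1.97] [0.0, -1.32, -0.0]
11 [-4.12, -0.54, -1.88] [0.0, -1.32, -0.0]
12 [-4.16, -0.55, -1.78] [0.0, -1.32, -0.0]
13 [-4.2, -0.55, -1.68] [0.0, -1.32, -0.0]
14 [-4.24, -0.55, -1.59] [0.0, -1.32, -0.0]
```

Request:
play_rows([
  {"offset": [-3.6, -0.6, -2.7], "rotation": [0, -1.4, 0]},
  {"offset": [-3.6, -0.6, -2.7], "rotation": [0, -1.4, 0]},
  {"offset": [-3.7, -0.6, -2.6], "rotation": [0, -1.4, 0]},
  {"offset": [-3.8, -0.6, -2.5], "rotation": [0, -1.4, 0]},
  {"offset": [-3.8, -0.6, -2.4], "rotation": [0, -1.4, 0]},
], gripper=0)

```text
time_s: 0.8
tool_pos: [354.4, -343.2, 331.3]
tool_rot: [[-0.854, -0.002, 0.52], [-0.52, 0.004, -0.854], [-0.001, -1.0, -0.004]]
wrist_force: [0.4, -0.1, 0.1]
width: 85.3
```

Request:
play_rows([
  {"offset": [-3.9, -0.6, -2.3], "rotation": [0, -1.4, 0]},
  {"offset": [-3.9, -0.6, -2.3], "rotation": [0, -1.4, 0]},
  {"offset": [-4.0, -0.6, -2.2], "rotation": [0, -1.4, 0]},
  {"offset": [-4.0, -0.6, -2.1], "rotation": [0, -1.4, 0]},
  {"offset": [-4.1, -0.6, -2.0], "rotation": [0, -1.4, 0]},
])

```text
time_s: 1.3
tool_pos: [460.0, -132.3, 363.7]
tool_rot: [[-0.782, 0.001, 0.623], [-0.623, 0.002, -0.782], [-0.002, -1.0, -0.001]]
wrist_force: [1.1, 0.2, 0.0]
width: 85.7
```

Request:
play_rows([
  {"offset": [-4.1, -0.6, -1.9], "rotation": [0, -1.4, 0]},
  {"offset": [-4.2, -0.6, -1.8], "rotation": [0, -1.4, 0]},
  {"offset": [-4.2, -0.6, -1.7], "rotation": [0, -1.4, 0]},
  {"offset": [-4.2, -0.6, -1.6], "rotation": [0, 0, 0]},
])

```text
time_s: 1.7
tool_pos: [542.9, 37.7, 389.8]
tool_rot: [[-0.732, 0.003, 0.682], [-0.682, 0.001, -0.732], [-0.003, -1.0, 0.001]]
wrist_force: [0.5, -0.5, 0.1]
width: 85.3
```

```bash
python3 - <<'E'
from h import *
st(); c=cam("wrist"); cv2.imwrite("pics/w1.png",c["frame"][:,:,::-1])
for col in ["green","red","orange","yellow"]:
    for m,a,ce in blobs(mask(c,col),40):
        uv,p=pts(c,m)
        if len(p): print(col,ce.round(0),a,p.mean(0).round(1),p[:,2].min().round(),p[:,2].max().round())
# bottle pts: z between 85 and 125
uv,p=pts(c,np.ones((400,640),bool)); k=(p[:,2]>110)&(p[:,2]<123)&(abs(p[:,0]-560)<90)&(abs(p[:,1]-20)<90)
m=np.zeros((400,640),bool); m[uv[k,1],uv[k,0]]=True
m=cv2.morphologyEx(m.astype(np.uint8),cv2.MORPH_OPEN,np.ones((5,5)))>0
b=max(blobs(m),key=lambda x:x[1]); r=rect(c,b[0],119); print("bottle top",r,np.degrees(r[1]),pts(c,b[0])[1][:,2].mean())
k=(p[:,2]>68)&(p[:,2]<78)&(abs(p[:,0]-560)<140)&(abs(p[:,1]-20)<140)
m=np.zeros((400,640),bool); m[uv[k,1],uv[k,0]]=True
m=cv2.morphologyEx(m.astype(np.uint8),cv2.MORPH_OPEN,np.ones((7,7)))>0
b=max(blobs(m),key=lambda x:x[1]); r=rect(c,b[0],73); print("cover",r,np.degrees(r[1]),pts(c,b[0])[1][:,2].mean())
c=cam("top"); g=[b for b in blobs(mask(c,"green"),300) if abs(b[2][0]-478)<20][0]; print("mat",rect(c,g[0],4))
E
```

```text
t 1.7 pos [542.9  37.7 389.8] f [ 0.003  0.001 -1.   ] x [-0.732 -0.682 -0.003] q [-0.172 -0.031  0.117  1.715  0.002  2.22 ] F [ 0.5 -0.5  0.1] w 85.3
green [596. 123.] 661 [ 821.1 -203.2   10.6] 2.0 15.0
green [618. 138.] 386 [ 829.4 -240.6   10.1] 3.0 16.0
green [337. 147.] 1275 [572.8  39.5 119.4] 114.0 122.0
green [538. 287.] 615 [ 621.2 -352.2    3.4] -2.0 6.0
red [254. 195.] 130 [466.   67.2  87.9] 70.0 90.0
red [334. 201.] 286 [527.1  -0.6 108.2] 100.0 112.0
orange [381. 328.] 1460 [ 415.1 -210.8   27.2] -2.0 42.0
yellow [195.  43.] 70 [541.  237.8  22.6] -1.0 33.0
bottle top (array([569.656,  33.359]), np.float32(0.7476832), [45.31304931640625, 82.01393127441406]) 42.839092 119.09200480644695
cover (array([564.681,  16.013]), np.float32(1.4158924), [196.03793334960938, 197.4049072265625]) 81.12465 73.35088589824812
mat (array([ 580.846, -378.964]), np.float32(1.5619947), [116.01898956298828, 116.30675506591797])
```

View pics/w1.png

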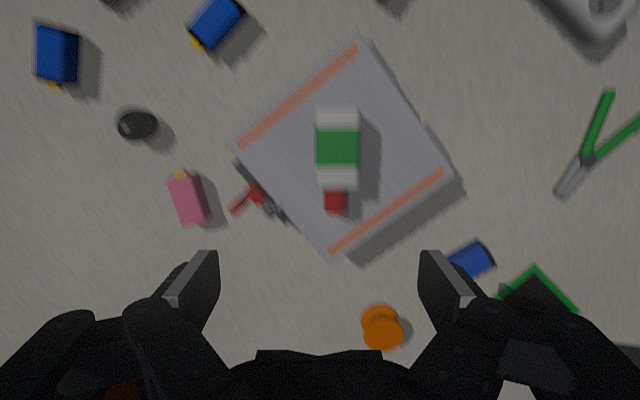

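Request:
play_rows([
  {"offset": [0, 0, 0], "rotation": [0, 0, 0]},
])

```text
time_s: 1.9
tool_pos: [543.8, 40.8, 389.5]
tool_rot: [[-0.727, 0.003, 0.686], [-0.686, 0.002, -0.727], [-0.004, -1.0, 0.0]]
wrist_force: [-0.3, -0.2, 0.4]
width: 85.5
```

```bash
python3 - <<'E'
from h import *
st(); c=cam("wrist"); cv2.imwrite("pics/w1b.png",c["frame"][:,:,::-1])
for col in ["green","red","orange","yellow","blue"]:
    for m,a,ce in blobs(mask(c,col),40):
        uv,p=pts(c,m)
        if len(p): print(col,ce.round(0),a,p.mean(0).round(1),p[:,2].min().round(),p[:,2].max().round())
uv,p=pts(c,np.ones((400,640),bool)); k=(p[:,2]>110)&(p[:,2]<123)&(abs(p[:,0]-560)<90)&(abs(p[:,1]-20)<90)
m=np.zeros((400,640),bool); m[uv[k,1],uv[k,0]]=True
m=cv2.morphologyEx(m.astype(np.uint8),cv2.MORPH_OPEN,np.ones((5,5)))>0
b=max(blobs(m),key=lambda x:x[1]); r=rect(c,b[0],119); print("bottle top",r,np.degrees(r[1]),pts(c,b[0])[1][:,2].mean())
k=(p[:,2]>68)&(p[:,2]<78)&(abs(p[:,0]-560)<140)&(abs(p[:,1]-20)<140)
m=np.zeros((400,640),bool); m[uv[k,1],uv[k,0]]=True
m=cv2.morphologyEx(m.astype(np.uint8),cv2.MORPH_OPEN,np.ones((7,7)))>0
b=max(blobs(m),key=lambda x:x[1]); r=rect(c,b[0],73); print("cover",r,np.degrees(r[1]),pts(c,b[0])[1][:,2].mean())
def t(C,az,tilt,az_j): 
    a=np.radians(az); T=np.radians(tilt); j=np.radians(az_j)
    f=np.array([np.sin(T)*np.cos(a),np.sin(T)*np.sin(a),-np.cos(T)])
    return tool(f,[np.cos(j),np.sin(j),0]),f
rot,f=t(0,42.8,45,-47.2)
G=np.array([558,23,108]); print("hover"); go(G-f*134,rot); print(G-f*54)
E
```

```text
t 1.9 pos [543.8  40.8 389.5] f [ 0.003  0.002 -1.   ] x [-0.727 -0.686 -0.004] q [-0.166 -0.028  0.119  1.715  0.003  2.219] F [-0.3 -0.2  0.4] w 85.5
green [606. 136.] 1416 [ 822.  -220.9   11.5] 4.0 16.0
green [340. 154.] 1662 [570.8  35.7 119.4] 114.0 122.0
green [538. 290.] 633 [ 621.1 -350.6    3.7] -1.0 7.0
red [251. 205.] 367 [456.5  65.4  91.9] 77.0 103.0
red [337. 208.] 397 [524.5  -4.9 108.6] 99.0 112.0
orange [302. 103.] 1012 [578.8  99.5  73.8] 71.0 76.0
orange [389. 217.] 757 [551.8 -68.3  73.8] 71.0 76.0
orange [382. 332.] 1436 [ 414.5 -212.6   29.2] -2.0 43.0
yellow [200.  50.] 70 [538.4 232.6  22.7] 21.0 25.0
yellow [57. 91.] 50 [379.2 332.3  22.5] 21.0 24.0
yellow [183. 178.] 66 [396.9 152.1  22.3] 19.0 25.0
blue [220.  27.] 1779 [575.4 227.6  29.8] 5.0 34.0
blue [60. 60.] 1959 [415.1 345.7  27.9] -1.0 34.0
blue [474. 263.] 814 [ 582.7 -226.7   25.7] -1.0 35.0
bottle top (array([569.623,  33.414]), np.float32(0.7555872), [45.26316452026367, 82.29408264160156]) 43.291958 119.08177074556875
cover (array([563.159,  16.193]), np.float32(-0.15553115), [197.4334716796875, 199.2130126953125]) -8.911278 73.34358454532955
hover
from [543.6  40.6 389.5] to [488.5 -41.4 202.8] rv [ 0.18  0.48 44.77] rows 6
1 [1.62, 3.11, 0.36] [0.03, 0.08, 7.46]
2 [2.01, 2.87, 0.36] [0.03, 0.08, 7.46]
3 [2.36, 2.58, 0.37] [0.03, 0.08, 7.46]
4 [2.68, 2.26, 0.37] [0.03, 0.08, 7.46]
5 [2.95, 1.89, 0.37] [0.03, 0.08, 7.46]
6 [3.17, 1.49, 0.37] [0.03, 0.08, 7.46]
[529.983  -2.944 146.184]
```

Request:
play_rows([
  {"offset": [1.6, 3.1, 0.4], "rotation": [0, 0, 7.5]},
  {"offset": [2.0, 2.9, 0.4], "rotation": [0, 0, 7.5]},
  {"offset": [2.4, 2.6, 0.4], "rotation": [0, 0, 7.5]},
  {"offset": [2.7, 2.3, 0.4], "rotation": [0, 0, 7.5]},
])

```text
time_s: 2.35
tool_pos: [512.0, -18.2, 268.1]
tool_rot: [[-0.622, 0.378, 0.686], [-0.595, 0.342, -0.727], [-0.51, -0.86, 0.012]]
wrist_force: [-0.2, 0.5, 0.3]
width: 85.5
```

Request:
play_rows([
  {"offset": [3.0, 1.9, 0.4], "rotation": [0, 0, 7.5]},
  {"offset": [3.2, 1.5, 0.4], "rotation": [0, 0, 7.5]},
  {"offset": [0, 0, 0], "rotation": [0, 0, 0]},
])

```text
time_s: 2.65
tool_pos: [489.4, -51.4, 196.5]
tool_rot: [[-0.502, 0.539, 0.676], [-0.473, 0.484, -0.736], [-0.724, -0.69, 0.011]]
wrist_force: [-0.5, -1.0, -0.1]
width: 85.3
```

```bash
cat >> h.py <<'E'
def ft(az,tilt):
    a=np.radians(az); T=np.radians(tilt)
    return np.array([np.sin(T)*np.cos(a),np.sin(T)*np.sin(a),-np.cos(T)])
def tj(az,tilt,j):
    j=np.radians(j); return tool(ft(az,tilt),[np.cos(j),np.sin(j),0])
E
python3 - <<'E'
from h import *
st()
G=np.array([558,22.5,108]); f=ft(43,45); go(G-f*54,tj(43,45,-47))
E
```

```text
t 2.65 pos [489.4 -51.4 196.5] f [ 0.539  0.484 -0.69 ] x [-0.502 -0.473 -0.724] q [-0.75  -0.563 -0.805  1.236  0.806  1.683] F [-0.5 -1.  -0.1] w 85.3
from [489.4 -51.4 196.5] to [530.1  -3.5 146.2] rv [-0.76  0.16 -1.4 ] rows 2
1 [-0.33, 3.99, -0.42] [-0.38, 0.08, -0.7]
2 [-0.38, 3.99, -0.39] [-0.38, 0.08, -0.7]
```

Request:
play_rows([
  {"offset": [-0.7, 2.0, -0.8], "rotation": [-0.4, 0, -0.7]},
  {"offset": [0, 2.0, 0], "rotation": [-0.4, 0, -0.7]},
  {"offset": [0, 2.0, 0], "rotation": [0, 0, 0]},
  {"offset": [0, 1.0, 0], "rotation": [0, 0, 0]},
])

```text
time_s: 3.05
tool_pos: [525.9, -14.3, 154.2]
tool_rot: [[-0.523, 0.523, 0.673], [-0.483, 0.469, -0.74], [-0.703, -0.711, 0.007]]
wrist_force: [-0.3, 0.4, -1.4]
width: 85.4
```

```bash

python3 - <<'E'
from h import *
st()
G=np.array([558,22.5,108]); f=ft(43,45); go(G-f*54,tj(43,45,-47))
c=cam("wrist"); cv2.imwrite("pics/w2.png",c["frame"][:,:,::-1])
E
```

```text
t 3.05 pos [525.9 -14.3 154.2] f [ 0.523  0.469 -0.711] x [-0.523 -0.483 -0.703] q [-0.605 -0.505 -0.839  1.01   0.752  1.885] F [-0.3  0.4 -1.4] w 85.4
from [525.9 -14.3 154.2] to [530.1  -3.5 146.2] rv [-0.79 -0.21  0.36] rows 1
1 [-0.17, 1.29, -0.52] [-0.79, -0.21, 0.36]
```

View pics/w2.png

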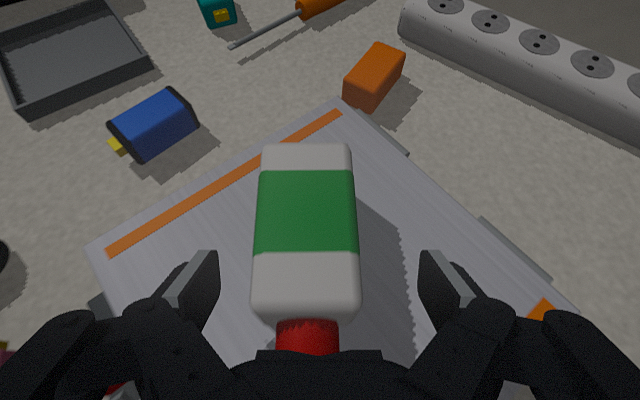

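Request:
play_rows([
  {"offset": [-0.2, 1.0, -0.6], "rotation": [-0.8, 0, 0.4]},
  {"offset": [0, 0.3, 0], "rotation": [0, 0, 0]},
  {"offset": [0, 0, 0], "rotation": [0, 0, 0]},
])

```text
time_s: 3.4
tool_pos: [530.9, -2.7, 147.9]
tool_rot: [[-0.519, 0.518, 0.68], [-0.481, 0.481, -0.733], [-0.707, -0.707, -0.0]]
wrist_force: [-0.0, 0.2, 0.2]
width: 85.5
```

```bash

python3 - <<'E'
from h import *
st()
G=np.array([558,22.5,108]); f=ft(43,45); go(G-f*54,tj(43,45,-47))
E
```

```text
t 3.4 pos [530.9  -2.7 147.9] f [ 0.518  0.481 -0.707] x [-0.519 -0.481 -0.707] q [-0.578 -0.488 -0.842  0.98   0.756  1.91 ] F [-0.   0.2  0.2] w 85.5
from [530.9  -2.7 147.9] to [530.1  -3.5 146.2] rv [-0.08 -0.12  0.  ] rows 1
1 [0.2, 0.04, 0.01] [-0.08, -0.12, 0.0]
```

Request:
play_rows([
  {"offset": [0, 0, 0], "rotation": [0, 0, 0]},
  {"offset": [0, 0, 0], "rotation": [0, 0, 0]},
  {"offset": [0, 0, 0], "rotation": [0, 0, 0]},
  {"offset": [0, 0, 0], "rotation": [0, 0, 0]},
  {"offset": [0, 0, 0], "rotation": [0, 0, 0]},
], gripper=1, squeeze=60)

```text
time_s: 3.9
tool_pos: [531.2, -3.7, 149.4]
tool_rot: [[-0.518, 0.52, 0.679], [-0.481, 0.48, -0.734], [-0.707, -0.707, 0.001]]
wrist_force: [1.2, 1.4, -0.6]
width: 45.0
```

Request:
play_rows([
  {"offset": [0, 0, 0], "rotation": [0, 0, 0]},
  {"offset": [0, 0, 0], "rotation": [0, 0, 0]},
  {"offset": [-0.7, -0.7, 0], "rotation": [0, 0, 0]},
  {"offset": [-1.4, -1.4, 0], "rotation": [0, 0, 0]},
  {"offset": [-2.1, -2.1, 0], "rotation": [0, 0, 0]},
])

```text
time_s: 4.4
tool_pos: [528.7, -2.7, 205.9]
tool_rot: [[-0.525, 0.514, 0.679], [-0.478, 0.482, -0.734], [-0.704, -0.71, -0.007]]
wrist_force: [0.1, 0.4, -2.6]
width: 45.1
```

```bash

python3 - <<'E'
from h import *
go([520,-5,300],tj(43,1,-47))
Rf=tj(-33,45,57); print("final",np.array([581,-379,61])-Rf@[10.9,64.7,0], Rf@[.707,-.707,0])
E
```

```text
from [528.7  -2.7 205.9] to [520  -5 300] rv [  0.3   -0.42 -43.76] rows 6
1 [-1.01, -1.21, -0.08] [0.05, -0.07, -7.29]
2 [-0.85, -1.32, -0.08] [0.05, -0.07, -7.29]
3 [-0.67, -1.42, -0.08] [0.05, -0.07, -7.29]
4 [-0.49, -1.5, -0.08] [0.05, -0.07, -7.29]
5 [-0.29, -1.55, -0.07] [0.05, -0.07, -7.29]
6 [-0.1, -1.57, -0.07] [0.05, -0.07, -7.29]
final [ 536.167 -349.885   99.042] [ 0. -0.  1.]
```

Request:
play_rows([
  {"offset": [-1.0, -1.3, -0.1], "rotation": [0, 0, -7.4]},
  {"offset": [-0.9, -1.4, -0.1], "rotation": [0, 0, -7.4]},
  {"offset": [-0.7, -1.5, -0.1], "rotation": [0, 0, -7.4]},
  {"offset": [-0.5, -1.5, -0.1], "rotation": [0, 0, -7.4]},
  {"offset": [-0.3, -1.6, -0.1], "rotation": [0, 0, -7.4]},
])

```text
time_s: 4.9
tool_pos: [518.8, -6.1, 295.8]
tool_rot: [[-0.732, 0.084, 0.676], [-0.671, 0.078, -0.737], [-0.114, -0.993, -0.001]]
wrist_force: [0.5, 0.4, -2.6]
width: 45.6
```

Request:
play_rows([
  {"offset": [0, -1.6, 0], "rotation": [0, 0, -7.4]},
  {"offset": [0, 0, 0], "rotation": [0, 0, 0]},
])

```text
time_s: 5.1
tool_pos: [518.9, -6.6, 315.8]
tool_rot: [[-0.735, -0.013, 0.678], [-0.678, -0.016, -0.735], [0.02, -1.0, 0.003]]
wrist_force: [0.9, 0.5, -2.4]
width: 44.9
```

```bash

python3 - <<'E'
from h import *
st()
go([480,-320,280],tj(43,0,57),n=14)
E
```

```text
t 5.1 pos [518.9  -6.6 315.8] f [-0.013 -0.016 -1.   ] x [-0.735 -0.678  0.02 ] q [-0.256 -0.128 -0.111  1.596 -0.019  2.141] F [ 0.9  0.5 -2.4] w 44.9
from [518.9  -6.6 315.8] to [ 480 -320  280] rv [   0.96 -104.33    0.97] rows 14
1 [1.72, 0.29, 1.46] [0.07, -7.45, 0.07]
2 [1.89, 0.29, 1.22] [0.07, -7.45, 0.07]
3 [2.03, 0.29, 0.97] [0.07, -7.45, 0.07]
4 [2.14, 0.29, 0.69] [0.07, -7.45, 0.07]
5 [2.21, 0.29, 0.41] [0.07, -7.45, 0.07]
6 [2.25, 0.29, 0.12] [0.07, -7.45, 0.07]
7 [2.25, 0.28, -0.17] [0.07, -7.45, 0.07]
8 [2.2, 0.28, -0.46] [0.07, -7.45, 0.07]
9 [2.13, 0.28, -0.75] [0.07, -7.45, 0.07]
10 [2.01, 0.27, -1.02] [0.07, -7.45, 0.07]
11 [1.86, 0.27, -1.27] [0.07, -7.45, 0.07]
12 [1.68, 0.27, -1.5] [0.07, -7.45, 0.07]
13 [1.47, 0.26, -1.71] [0.07, -7.45, 0.07]
14 [1.24, 0.26, -1.88] [0.07, -7.45, 0.07]
```

Request:
play_rows([
  {"offset": [1.7, 0.3, 1.5], "rotation": [0, -7.5, 0]},
  {"offset": [1.9, 0.3, 1.2], "rotation": [0, -7.5, 0]},
  {"offset": [2.0, 0.3, 1.0], "rotation": [0, -7.5, 0]},
  {"offset": [2.1, 0.3, 0.7], "rotation": [0, -7.5, 0]},
  {"offset": [2.2, 0.3, 0.4], "rotation": [0, -7.5, 0]},
])

```text
time_s: 5.6
tool_pos: [507.0, -117.8, 300.3]
tool_rot: [[-0.143, -0.0, 0.99], [-0.99, -0.003, -0.143], [0.003, -1.0, -0.0]]
wrist_force: [0.1, -0.1, -2.3]
width: 45.2
```

Request:
play_rows([
  {"offset": [2.2, 0.3, 0.1], "rotation": [0, -7.5, 0]},
  {"offset": [2.2, 0.3, -0.2], "rotation": [0, -7.5, 0]},
  {"offset": [2.2, 0.3, -0.5], "rotation": [0, -7.5, 0]},
  {"offset": [2.1, 0.3, -0.8], "rotation": [0, -7.5, 0]},
  {"offset": [2.0, 0.3, -1.0], "rotation": [0, -7.5, 0]},
])

```text
time_s: 6.1
tool_pos: [494.1, -233.0, 282.2]
tool_rot: [[0.512, 0.015, 0.859], [-0.859, 0.008, 0.512], [0.001, -1.0, 0.017]]
wrist_force: [0.2, 0.4, -1.8]
width: 45.3
```

Request:
play_rows([
  {"offset": [1.9, 0.3, -1.3], "rotation": [0, -7.5, 0]},
  {"offset": [1.7, 0.3, -1.5], "rotation": [0, -7.5, 0]},
  {"offset": [1.5, 0.3, -1.7], "rotation": [0, -7.5, 0]},
  {"offset": [1.2, 0.3, -1.9], "rotation": [0, -6, 0]},
  {"offset": [0, 0, 0], "rotation": [0, 0, 0]},
])

```text
time_s: 6.6
tool_pos: [486.1, -329.1, 265.9]
tool_rot: [[0.87, 0.03, 0.492], [-0.493, 0.016, 0.87], [0.018, -0.999, 0.028]]
wrist_force: [-0.4, 0.7, -2.0]
width: 45.1
```

```bash

python3 - <<'E'
from h import *
st()
go([536.2,-350,160],tj(-33,45,57))
E
```

```text
t 6.6 pos [ 486.1 -329.1  265.9] f [ 0.03   0.016 -0.999] x [ 0.87  -0.493  0.018] q [-0.831  0.045 -0.033  1.484  0.033 -0.316] F [-0.4  0.7 -2. ] w 45.1
from [ 486.1 -329.1  265.9] to [ 536.2 -350.   160. ] rv [ -2.95   2.66 -43.98] rows 6
1 [0.87, 1.78, 0.06] [-0.49, 0.44, -7.33]
2 [0.63, 1.88, 0.08] [-0.49, 0.44, -7.33]
3 [0.39, 1.94, 0.1] [-0.49, 0.44, -7.33]
4 [0.13, 1.98, 0.12] [-0.49, 0.44, -7.33]
5 [-0.12, 1.98, 0.14] [-0.49, 0.44, -7.33]
6 [-0.37, 1.94, 0.15] [-0.49, 0.44, -7.33]
```

Request:
play_rows([
  {"offset": [0.9, 1.8, 0.1], "rotation": [-0.5, 0.4, -7.4]},
  {"offset": [0.6, 1.9, 0.1], "rotation": [-0.5, 0.4, -7.4]},
  {"offset": [0.4, 1.9, 0.1], "rotation": [-0.5, 0.4, -7.4]},
  {"offset": [0.1, 2.0, 0.1], "rotation": [-0.5, 0.4, -7.4]},
  {"offset": [-0.1, 2.0, 0.1], "rotation": [-0.5, 0.4, -7.4]},
])

```text
time_s: 7.1
tool_pos: [530.1, -348.1, 177.1]
tool_rot: [[0.645, 0.544, 0.537], [-0.419, -0.336, 0.843], [0.639, -0.769, 0.012]]
wrist_force: [0.3, -0.8, -3.2]
width: 45.5
```

Request:
play_rows([
  {"offset": [-0.4, 1.9, 0.2], "rotation": [-0.5, 0.4, -7.4]},
  {"offset": [0, 0, 0], "rotation": [0, 0, 0]},
])

```text
time_s: 7.3
tool_pos: [534.6, -344.7, 148.0]
tool_rot: [[0.564, 0.62, 0.545], [-0.383, -0.389, 0.838], [0.731, -0.682, 0.018]]
wrist_force: [-1.7, 1.8, -4.4]
width: 45.3
```

```bash

python3 - <<'E'
from h import *
st()
go([536.2,-350,104],tj(-33,45,57),n=2)
c=cam("scene"); cv2.imwrite("pics/s1.png",cv2.resize(c["frame"][200:400,100:420],None,fx=2,fy=2)[:,:,::-1])
E
```

```text
t 7.3 pos [ 534.6 -344.7  148. ] f [ 0.62  -0.389 -0.682] x [ 0.564 -0.383  0.731] q [-0.858 -0.531 -0.955  0.349  0.216 -0.182] F [-1.7  1.8 -4.4] w 45.3
from [ 534.6 -344.7  148. ] to [ 536.2 -350.   104. ] rv [-0.68 -0.78  2.  ] rows 2
1 [-1.46, 1.65, -0.22] [-0.34, -0.39, 1.0]
2 [-1.43, 1.68, -0.2] [-0.34, -0.39, 1.0]
```

View pics/s1.png

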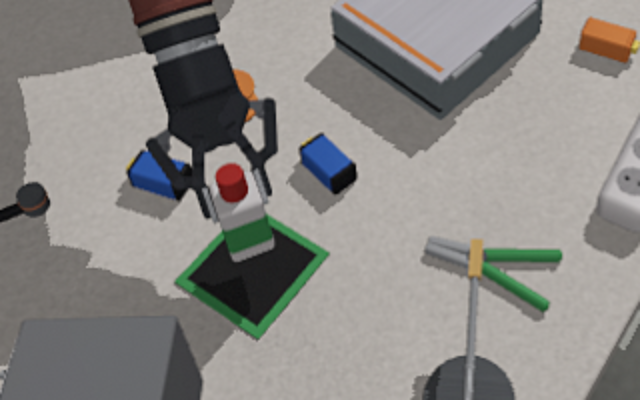

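Request:
play_rows([
  {"offset": [-1.2, 1.3, -0.3], "rotation": [-0.4, -0.4, 1.0]},
  {"offset": [-1.0, 1.1, -0.2], "rotation": [-0.3, -0.4, 1.0]},
  {"offset": [-0.5, 0.5, 0], "rotation": [0, 0, 0]},
  {"offset": [0, 0, 0], "rotation": [0, 0, 0]},
])

```text
time_s: 7.75
tool_pos: [538.9, -356.4, 126.4]
tool_rot: [[0.592, 0.595, 0.543], [-0.381, -0.387, 0.84], [0.71, -0.704, -0.003]]
wrist_force: [0.0, 0.1, -2.1]
width: 44.9
```

```bash

python3 - <<'E'
from h import *
st()
go([536.2,-350,100],tj(-33,45,57),n=1)
for n in["scene","top"]:
    c=cam(n)
    for col in ["red","green"]:
      for m,a,ce in blobs(mask(c,col),20):
        uv,p=pts(c,m); mm=p.mean(0)
        if abs(mm[0]-580)<70 and abs(mm[1]+379)<70: 
            print(n,col,a,mm,np.percentile(p,[5,95],axis=0))
E
```

```text
t 7.75 pos [ 538.9 -356.4  126.4] f [ 0.595 -0.387 -0.704] x [ 0.592 -0.381  0.71 ] q [-0.859 -0.432 -0.912  0.321  0.199 -0.205] F [ 0.   0.1 -2.1] w 44.9
from [ 538.9 -356.4  126.4] to [ 536.2 -350.   100. ] rv [0.04 0.18 0.23] rows 1
1 [-2.28, 1.45, 0.4] [0.04, 0.18, 0.23]
scene red 219 [ 587.834 -387.397  139.871] [[ 576.367 -396.854  121.456]
 [ 596.279 -375.961  149.195]]
scene green 668 [ 596.659 -390.149    4.459] [[ 525.294 -435.203    1.312]
 [ 639.002 -321.629    7.531]]
scene green 225 [ 601.928 -397.173   72.388] [[ 590.103 -413.976   56.052]
 [ 613.001 -379.405   89.351]]
top red 138 [ 582.104 -383.143  144.251] [[ 572.391 -394.597  130.638]
 [ 592.201 -373.542  150.441]]
top green 368 [ 593.222 -342.901    6.846] [[ 526.252 -400.325   -0.057]
 [ 636.481 -321.744    8.585]]
```

Request:
play_rows([
  {"offset": [-1.2, 0.8, 0.4], "rotation": [0, 0, 0]},
  {"offset": [-0.6, 0.4, 0], "rotation": [0, 0, 0]},
  {"offset": [0, 0, 0], "rotation": [0, 0, 0]},
])

```text
time_s: 8.15
tool_pos: [539.6, -353.1, 111.2]
tool_rot: [[0.588, 0.599, 0.543], [-0.377, -0.391, 0.84], [0.716, -0.699, -0.004]]
wrist_force: [0.2, 0.5, -1.3]
width: 45.3
```

```bash

python3 - <<'E'
from h import *
st()
go([536.2,-350,99],tj(-33,45,57),n=1)
E
```

```text
t 8.15 pos [ 539.6 -353.1  111.2] f [ 0.599 -0.391 -0.699] x [ 0.588 -0.377  0.716] q [-0.853 -0.415 -0.934  0.273  0.196 -0.201] F [ 0.2  0.5 -1.3] w 45.3
from [ 539.6 -353.1  111.2] to [ 536.2 -350.    99. ] rv [0.1  0.26 0.69] rows 1
1 [-1.19, 0.53, 0.08] [0.1, 0.26, 0.69]
```

Request:
play_rows([
  {"offset": [-0.6, 0.3, 0.1], "rotation": [0, 0, 0.7]},
  {"offset": [-0.3, 0.2, 0], "rotation": [0, 0, 0]},
  {"offset": [0, 0, 0], "rotation": [0, 0, 0]},
])

```text
time_s: 8.45
tool_pos: [538.1, -351.3, 102.6]
tool_rot: [[0.595, 0.592, 0.543], [-0.381, -0.387, 0.84], [0.707, -0.707, -0.005]]
wrist_force: [0.3, 0.4, -2.4]
width: 45.6
```

```bash

python3 - <<'E'
from h import *
st()
go([536.2,-350,98],tj(-33,45,57),n=1)
E
```

```text
t 8.45 pos [ 538.1 -351.3  102.6] f [ 0.592 -0.387 -0.707] x [ 0.595 -0.381  0.707] q [-0.852 -0.401 -0.935  0.269  0.192 -0.202] F [ 0.3  0.4 -2.4] w 45.6
from [ 538.1 -351.3  102.6] to [ 536.2 -350.    98. ] rv [0.11 0.28 0.03] rows 1
1 [-0.49, 0.16, 0.01] [0.11, 0.28, 0.03]
```

Request:
play_rows([
  {"offset": [-0.3, 0.2, 0], "rotation": [0, 0, 0]},
  {"offset": [-0.2, 0.1, 0], "rotation": [0, 0, 0]},
  {"offset": [0, 0, 0], "rotation": [0, 0, 0]},
])

```text
time_s: 8.75
tool_pos: [538.3, -351.8, 99.7]
tool_rot: [[0.593, 0.595, 0.542], [-0.378, -0.389, 0.84], [0.711, -0.703, -0.006]]
wrist_force: [-0.5, 0.1, -2.2]
width: 45.2
```

Request:
play_rows([
  {"offset": [-0.2, 0.2, 0], "rotation": [0, 0, 0]},
  {"offset": [-0.1, 0.1, 0], "rotation": [0, 0, 0]},
  {"offset": [0, 0, 0], "rotation": [0, 0, 0]},
])

```text
time_s: 9.05
tool_pos: [540.2, -353.5, 99.3]
tool_rot: [[0.589, 0.6, 0.542], [-0.374, -0.392, 0.84], [0.716, -0.698, -0.006]]
wrist_force: [-0.8, -0.7, -1.4]
width: 45.2
```

Request:
play_rows([
  {"offset": [0, 0, 0], "rotation": [0, 0, 0]},
  {"offset": [0, 0, 0], "rotation": [0, 0, 0]},
  {"offset": [0, 0, 0], "rotation": [0, 0, 0]},
  {"offset": [0, 0, 0], "rotation": [0, 0, 0]},
], gripper=0.15)

```text
time_s: 9.45
tool_pos: [540.0, -353.4, 98.8]
tool_rot: [[0.589, 0.599, 0.542], [-0.374, -0.392, 0.84], [0.716, -0.698, -0.007]]
wrist_force: [0.5, 0.0, -0.2]
width: 72.9
```

```bash

python3 - <<'E'
from h import *
st()
for n in["scene","top"]:
    c=cam(n)
    if n=="scene": cv2.imwrite("pics/s2.png",cv2.resize(c["frame"][200:400,100:420],None,fx=2,fy=2)[:,:,::-1])
    for col in ["red"]:
      for m,a,ce in blobs(mask(c,col),20):
        uv,p=pts(c,m); mm=p.mean(0)
        if abs(mm[0]-580)<70 and abs(mm[1]+379)<70: 
            print(n,col,a,mm,np.percentile(p,[5,95],axis=0))
E
```

```text
t 9.45 pos [ 540.  -353.4   98.8] f [ 0.599 -0.392 -0.698] x [ 0.589 -0.374  0.716] q [-0.853 -0.388 -0.94   0.24   0.195 -0.203] F [ 0.5  0.  -0.2] w 72.9
scene red 211 [ 589.522 -386.11   113.199] [[ 577.241 -395.887   95.911]
 [ 597.542 -374.32   121.899]]
top red 133 [ 583.358 -381.257  115.689] [[ 573.539 -393.471  100.943]
 [ 593.206 -371.214  121.259]]
```

View pics/s2.png

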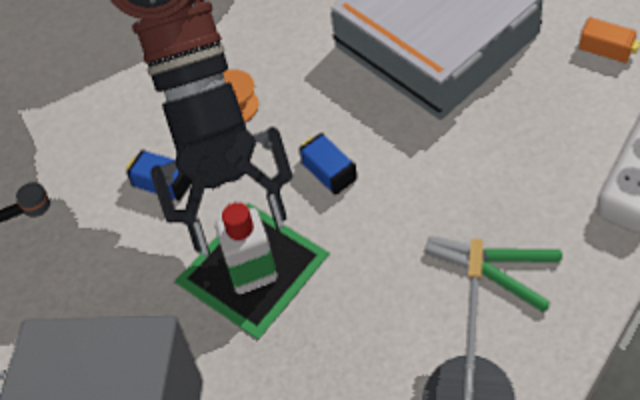

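Request:
play_rows([
  {"offset": [0, -2, 0], "rotation": [0, 0, 0]},
  {"offset": [0, -3, 0], "rotation": [0, 0, 0]},
  {"offset": [0, -4, 0], "rotation": [0, 0, 0]},
  {"offset": [0, -4, 0], "rotation": [0, 0, 0]},
  {"offset": [2, -4, 0], "rotation": [0, 0, 0]},
])

```text
time_s: 10.05
tool_pos: [478.2, -311.9, 195.4]
tool_rot: [[0.61, 0.58, 0.54], [-0.394, -0.37, 0.841], [0.688, -0.726, 0.003]]
wrist_force: [0.4, -1.1, -0.5]
width: 73.0
```

```bash

python3 - <<'E'
from h import *
st()
for n in["scene","top"]:
    c=cam(n)
    for col in ["red","blue"]:
      for m,a,ce in blobs(mask(c,col),20):
        uv,p=pts(c,m); mm=p.mean(0)
        if mm[0]>350 and abs(mm[1])<600 and mm[0]<700: 
            print(n,col,a,mm,np.percentile(p,[5,95],axis=0).round(0).tolist())
a=-0.153; S=np.array([563.5,15.5]); M=np.array([[np.cos(a),-np.sin(a)],[np.sin(a),np.cos(a)]])
print("latch tab",S+M@[-126,33], "pushdir",M@[0,1])
E
```

```text
t 10.05 pos [ 478.2 -311.9  195.4] f [ 0.58  -0.37  -0.726] x [ 0.61  -0.394  0.688] q [-0.902 -0.838 -1.021  0.658  0.228 -0.242] F [ 0.4 -1.1 -0.5] w 73.0
scene red 119 [455.297  63.405  87.965] [[437.0, 50.0, 72.0], [472.0, 70.0, 103.0]]
scene red 211 [ 589.399 -386.042  113.192] [[576.0, -396.0, 95.0], [598.0, -374.0, 121.0]]
scene blue 254 [418.476 342.722  25.585] [[394.0, 325.0, 6.0], [443.0, 365.0, 36.0]]
scene blue 276 [575.758 222.799  26.946] [[550.0, 211.0, 9.0], [602.0, 244.0, 36.0]]
scene blue 373 [ 571.392 -236.191   30.23 ] [[547.0, -253.0, 13.0], [597.0, -217.0, 36.0]]
scene blue 412 [ 419.251 -355.52    29.31 ] [[393.0, -371.0, 13.0], [444.0, -336.0, 36.0]]
top red 133 [ 583.399 -381.351  115.442] [[574.0, -394.0, 103.0], [593.0, -371.0, 121.0]]
top red 93 [458.528  62.666  90.905] [[439.0, 51.0, 82.0], [470.0, 70.0, 102.0]]
top red 61 [ 390.638 -218.317  347.019] [[383.0, -226.0, 337.0], [398.0, -211.0, 357.0]]
top red 52 [ 364.453 -192.193  442.593] [[361.0, -196.0, 421.0], [369.0, -188.0, 458.0]]
top blue 385 [ 572.738 -231.866   31.053] [[546.0, -250.0, 27.0], [599.0, -215.0, 35.0]]
top blue 388 [576.206 227.165  30.604] [[550.0, 211.0, 25.0], [602.0, 243.0, 34.0]]
top blue 420 [415.231 346.375  29.997] [[389.0, 326.0, 23.0], [440.0, 367.0, 34.0]]
latch tab [444.001  67.317] pushdir [0.152 0.988]
```

```bash

python3 - <<'E'
from h import *
for n in["scene","top"]:
    c=cam(n)
    for m,a,ce in blobs(mask(c,"red"),20):
        uv,p=pts(c,m); mm=p.mean(0)
        if abs(mm[0]-455)<30 and abs(mm[1]-60)<30:
            k=p[:,2]>94; print(n,k.sum(),p[k].mean(0),p[k].min(0),p[k].max(0))
            if n=="top":
                mk=np.zeros((400,640),bool); mk[uv[k,1],uv[k,0]]=True; print(rect(c,mk,102))
f=ft(-8.8,12); G=np.array([438,68.3,96]); print((G-54*f).round(1))
go(G-54*f+[0,0,120],tj(-8.8,12,81.2),n=10)
E
```

```text
scene 25 [445.738  65.03  100.955] [437.021  60.643  94.155] [453.472  70.391 104.887]
top 29 [444.939  65.967 100.997] [436.338  62.711  95.821] [453.807  69.4   104.348]
(array([444.981,  66.036]), np.float32(-0.007835544), [6.495922088623047, 17.28319549560547])
[426.9  70.  148.8]
from [ 482.  -316.2  208.2] to [426.9  70.  268.8] rv [ 11.65 -21.24  32.09] rows 10
1 [-1.38, -2.23, 2.95] [1.16, -2.12, 3.21]
2 [-1.39, -2.09, 3.05] [1.16, -2.12, 3.21]
3 [-1.39, -1.95, 3.14] [1.16, -2.12, 3.21]
4 [-1.38, -1.81, 3.23] [1.16, -2.12, 3.21]
5 [-1.35, -1.66, 3.31] [1.16, -2.12, 3.21]
6 [-1.32, -1.52, 3.4] [1.16, -2.12, 3.21]
7 [-1.27, -1.38, 3.47] [1.16, -2.12, 3.21]
8 [-1.22, -1.24, 3.55] [1.16, -2.12, 3.21]
9 [-1.15, -1.1, 3.61] [1.16, -2.12, 3.21]
10 [-1.07, -0.96, 3.68] [1.16, -2.12, 3.21]
```

Request:
play_rows([
  {"offset": [-1.4, -2.2, 3.0], "rotation": [1.2, -2.1, 3.2]},
  {"offset": [-1.4, -2.1, 3.1], "rotation": [1.2, -2.1, 3.2]},
  {"offset": [-1.4, -2.0, 3.2], "rotation": [1.2, -2.1, 3.2]},
  {"offset": [-1.4, -1.8, 3.3], "rotation": [1.2, -2.1, 3.2]},
  {"offset": [-1.4, -1.7, 3.3], "rotation": [1.2, -2.1, 3.2]},
], gripper=0.5)

```text
time_s: 10.75
tool_pos: [469.5, -127.0, 235.5]
tool_rot: [[0.842, 0.409, 0.352], [-0.306, -0.176, 0.936], [0.445, -0.895, -0.023]]
wrist_force: [0.1, 0.1, 0.8]
width: 42.7
```

Request:
play_rows([
  {"offset": [-1.3, -1.5, 3.4], "rotation": [1.2, -2.1, 3.2]},
  {"offset": [-1.3, -1.4, 3.5], "rotation": [1.2, -2.1, 3.2]},
  {"offset": [-1.2, -1.3, 3.6], "rotation": [1.2, -2.1, 3.2]},
  {"offset": [-1.2, -1.1, 3.6], "rotation": [1.2, -2.1, 3.2]},
  {"offset": [-1.1, -1.0, 3.7], "rotation": [1.2, -2.1, 3.2]},
])

```text
time_s: 11.25
tool_pos: [438.4, 74.3, 270.4]
tool_rot: [[0.975, 0.168, 0.145], [-0.147, -0.005, 0.989], [0.167, -0.986, 0.019]]
wrist_force: [0.5, 0.3, -0.0]
width: 42.7
```

```bash

python3 - <<'E'
from h import *
st()
f=ft(-8.8,12); G=np.array([439,67,96])
go(G-54*f+[0,0,50],tj(-8.8,12,81.2),n=3)
E
```

```text
t 11.25 pos [438.4  74.3 270.4] f [ 0.168 -0.005 -0.986] x [ 0.975 -0.147  0.167] q [-0.138 -0.588 -0.566  1.425  0.018  0.011] F [ 0.5  0.3 -0. ] w 42.7
from [438.4  74.3 270.4] to [427.9  68.7 198.8] rv [-1.18  0.23 -2.38] rows 3
1 [-0.71, 2.29, -0.28] [-0.39, 0.08, -0.79]
2 [-0.75, 2.29, -0.27] [-0.39, 0.08, -0.79]
3 [-0.78, 2.28, -0.25] [-0.39, 0.08, -0.79]
```

Request:
play_rows([
  {"offset": [-0.7, 2.3, -0.3], "rotation": [-0.4, 0, -0.8]},
  {"offset": [-0.8, 2.3, -0.3], "rotation": [-0.4, 0, -0.8]},
  {"offset": [-0.8, 2.3, -0.3], "rotation": [-0.4, 0, -0.8]},
  {"offset": [0, 0, 0], "rotation": [0, 0, 0]},
])

```text
time_s: 11.65
tool_pos: [426.5, 72.9, 194.4]
tool_rot: [[0.969, 0.203, 0.139], [-0.136, -0.029, 0.99], [0.205, -0.979, -0.0]]
wrist_force: [-0.8, -0.1, -0.7]
width: 43.1
```

```bash

python3 - <<'E'
from h import *
st(); c=cam("wrist"); cv2.imwrite("pics/w3.png",c["frame"][:,:,::-1])
f=ft(-8.8,12); G=np.array([439,67,96])
go(G-54*f,tj(-8.8,12,81.2),n=3)
for m,a,ce in blobs(mask(c,"red"),20):
    uv,p=pts(c,m); k=p[:,2]>94
    if k.sum()>10: print(ce,p[k].mean(0),p[k].min(0),p[k].max(0))
E
```

```text
t 11.65 pos [426.5  72.9 194.4] f [ 0.203 -0.029 -0.979] x [ 0.969 -0.136  0.205] q [-0.134 -0.692 -0.774  1.282 -0.002  0.006] F [-0.8 -0.1 -0.7] w 43.1
from [427.5  72.7 196.6] to [427.9  68.7 148.8] rv [-0.15  0.77 -0.04] rows 3
1 [-0.3, 1.56, -0.13] [-0.05, 0.26, -0.01]
2 [-0.3, 1.56, -0.13] [-0.05, 0.26, -0.01]
3 [-0.3, 1.56, -0.13] [-0.05, 0.26, -0.01]
[320.849 202.919] [434.093  72.475  95.75 ] [432.32   71.001  94.28 ] [436.261  73.241 100.255]
[310.091 242.152] [440.772  67.287 101.506] [431.957  62.643  98.967] [451.436  71.92  103.235]
```

View pics/w3.png

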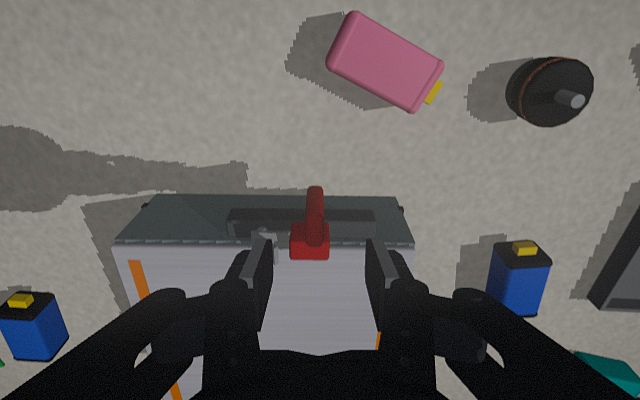

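Request:
play_rows([
  {"offset": [-0.3, 1.6, -0.4], "rotation": [0, 0.4, 0]},
  {"offset": [-0.3, 1.6, 0], "rotation": [0, 0.4, 0]},
  {"offset": [-0.3, 1.5, 0], "rotation": [0, 0, 0]},
  {"offset": [0, 0, 0], "rotation": [0, 0, 0]},
])

```text
time_s: 12.1
tool_pos: [430.8, 68.0, 152.4]
tool_rot: [[0.965, 0.211, 0.154], [-0.151, -0.029, 0.988], [0.213, -0.977, 0.004]]
wrist_force: [0.3, -0.7, -0.1]
width: 42.6
```

```bash

python3 - <<'E'
from h import *
st()
f=ft(-8.8,12); G=np.array([438,67,96])
go(G-54*f,tj(-8.8,12,81.2),n=1)
E
```

```text
t 12.1 pos [430.8  68.  152.4] f [ 0.211 -0.029 -0.977] x [ 0.965 -0.151  0.213] q [-0.146 -0.684 -0.847  1.193  0.002  0.009] F [ 0.3 -0.7 -0.1] w 42.6
from [430.8  68.  152.4] to [426.9  68.7 148.8] rv [-0.19 -0.11  0.3 ] rows 1
1 [-0.46, 0.26, 0.01] [-0.19, -0.11, 0.3]
```

Close on the tab.

Request:
play_rows([
  {"offset": [-0.5, 0.3, 0], "rotation": [0, 0, 0]},
  {"offset": [0, 0, 0], "rotation": [0, 0, 0]},
  {"offset": [0, 0, 0], "rotation": [0, 0, 0]},
  {"offset": [0, 0, 0], "rotation": [0, 0, 0]},
], gripper=1, squeeze=30)

```text
time_s: 12.5
tool_pos: [427.2, 69.9, 150.1]
tool_rot: [[0.965, 0.213, 0.152], [-0.15, -0.026, 0.988], [0.215, -0.977, 0.007]]
wrist_force: [3.0, -3.6, -9.1]
width: 9.4
```

Request:
play_rows([
  {"offset": [0, 0, 0.5], "rotation": [0, 0, 0]},
  {"offset": [0, 0, 0.5], "rotation": [0, 0, 0]},
  {"offset": [0, 0, 0.3], "rotation": [0, 0, 0]},
  {"offset": [0, 0, 0], "rotation": [0, 0, 0]},
])

```text
time_s: 12.9
tool_pos: [429.1, 82.3, 150.1]
tool_rot: [[0.965, 0.212, 0.154], [-0.151, -0.031, 0.988], [0.214, -0.977, 0.002]]
wrist_force: [1.6, -4.8, -5.3]
width: 9.1
```

```bash

python3 - <<'E'
from h import *
st(); c=cam("scene"); cv2.imwrite("pics/s3.png",cv2.resize(c["frame"][80:280,180:500],None,fx=2,fy=2)[:,:,::-1])
E
```

```text
t 12.9 pos [429.1  82.3 150.1] f [ 0.212 -0.031 -0.977] x [ 0.965 -0.151  0.214] q [-0.107 -0.679 -0.848  1.186 -0.008  0.047] F [ 1.6 -4.8 -5.3] w 9.1
```

View pics/s3.png

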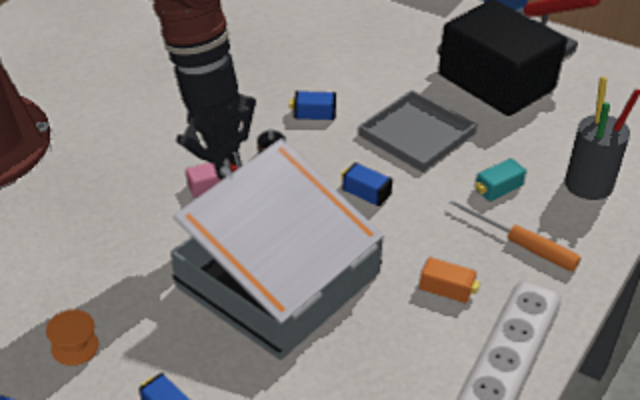

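Request:
play_rows([
  {"offset": [0, 0, 0], "rotation": [0, 0, 0]},
  {"offset": [0, 0, 0], "rotation": [0, 0, 0]},
  {"offset": [0, 0, 0], "rotation": [0, 0, 0]},
  {"offset": [0, 0, 0], "rotation": [0, 0, 0]},
  {"offset": [0, 0, 0], "rotation": [0, 0, 0]},
], gripper=0.5)

```text
time_s: 13.45
tool_pos: [430.2, 83.5, 152.3]
tool_rot: [[0.965, 0.216, 0.153], [-0.15, -0.028, 0.988], [0.217, -0.976, 0.005]]
wrist_force: [0.3, -0.2, -0.4]
width: 42.6
```

Request:
play_rows([
  {"offset": [0, -2, 0], "rotation": [0, 0, 0]},
  {"offset": [0, -4, 0], "rotation": [0, 0, 0]},
  {"offset": [0, -4, 0], "rotation": [0, 0, 0]},
  {"offset": [0, -4, 0], "rotation": [0, 0, 0]},
  {"offset": [0, -4, 0], "rotation": [0, 0, 0]},
])

```text
time_s: 13.95
tool_pos: [388.1, 89.3, 328.4]
tool_rot: [[0.966, 0.207, 0.152], [-0.15, -0.025, 0.988], [0.209, -0.978, 0.007]]
wrist_force: [1.5, -0.2, 0.3]
width: 43.0
```

```bash

python3 - <<'E'
from h import *
st(); c=cam("scene"); cv2.imwrite("pics/s4.png",cv2.resize(c["frame"][80:280,180:500],None,fx=2,fy=2)[:,:,::-1])
E
```

```text
t 13.95 pos [388.1  89.3 328.4] f [ 0.207 -0.025 -0.978] x [ 0.966 -0.15   0.209] q [-0.103 -0.759 -0.569  1.551 -0.003  0.05 ] F [ 1.5 -0.2  0.3] w 43.0
```

View pics/s4.png

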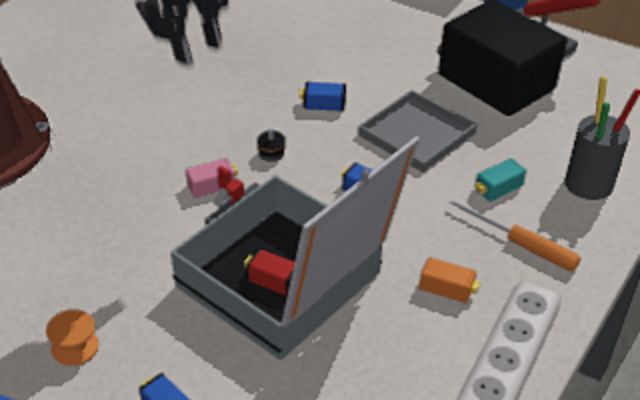

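```bash
cat >> h.py <<'E'
def packs(c,col,z=32,amin=150):
    for m,a,ce in blobs(mask(c,col),amin):
        uv,p=pts(c,m); t=p[p[:,2]>np.percentile(p[:,2],80)-5]
        mt=np.zeros(m.shape,bool); k=p[:,2]>z-8; mt[uv[k,1],uv[k,0]]=True
        if mt.sum()<80: continue
        cc,an,sz=rect(c,mt,z)
        if 200<cc[0]<750 and abs(cc[1])<500: print(col,ce.round(0),a,"zmed",np.median(t[:,2]).round(1),"rect",cc.round(1),np.degrees(an).round(1),np.round(sz,1))
E
python3 - <<'E'
from h import *
c=cam("top"); cv2.imwrite("pics/t1.png",c["frame"][:,:,::-1])
packs(c,"blue"); packs(c,"red",36)
for m,a,ce in blobs(mask(c,"yellow"),10): print(ce,pts(c,m)[1].mean(0))
v=np.zeros((400,640),bool); v[150:250,110:215]=True
hh=c["frame"].astype(int); m=v&(hh.max(2)<110)&(abs(hh[:,:,2]-hh[:,:,0])<20)
uv,p=pts(c,v); k=(p[:,2]>10)&(p[:,2]<26)&(p[:,1]>270)&(p[:,1]<450); t=p[k]; print("tray rim",t.min(0),t.max(0),cv2.minAreaRect(t[:,:2].astype(np.float32)))
E
```

```text
blue [422. 196.] 385 zmed 31.6 rect [ 572.6 -231.7] -13.4 [36.8 59.4]
blue [227. 197.] 390 zmed 31.1 rect [576.5 227.1] -2.9 [35.9 59.4]
blue [474. 261.] 421 zmed 31.3 rect [ 418.2 -349.3] 11.5 [37.1 59.4]
blue [163. 266.] 421 zmed 31.0 rect [415.3 374.8] 26.4 [36.1 59.5]
red [320. 201.] 396 zmed 35.3 rect [562.4   6.2] 4.2 [35.1 57.5]
red [223. 348.] 292 zmed 735.9 rect [232.9 223.9] 71.6 [ 45.4 120.1]
[121.562  80.375] [817.141 439.461 158.407]
[195.682 139.5  ] [718.382 306.37   21.296]
[418.741 211.111] [ 537.418 -225.515   20.531]
[226.    212.385] [540.516 230.205  21.934]
[322.333 217.273] [525.875   3.664  23.193]
[478.526 275.842] [ 382.686 -359.836   23.913]
[169.407 280.889] [382.233 360.714  20.506]
[570.659 313.878] [ 289.095 -572.757   33.832]
tray rim [498.783 312.623  10.176] [649.07  449.776  21.732] ((575.4432373046875, 387.74798583984375), (130.42135620117188, 130.7718505859375), 78.91845703125)
```

View pics/t1.png

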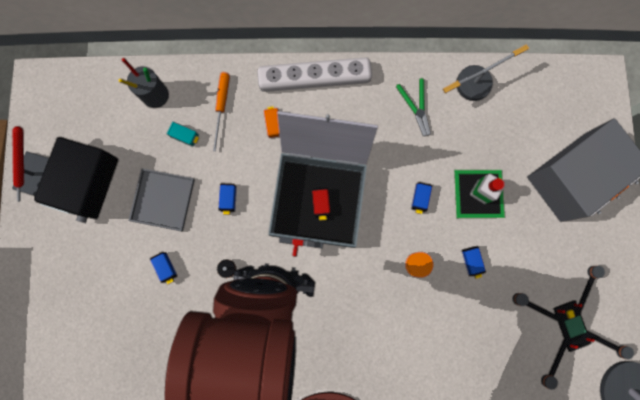

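```bash

python3 - <<'E'
from h import *
st(); go([560,6,220],tj(0,0,94.2),n=6)
E
```

```text
t 14.05 pos [389.5  89.3 332.7] f [ 0.215 -0.026 -0.976] x [ 0.965 -0.15   0.216] q [-0.103 -0.761 -0.563  1.551 -0.003  0.05 ] F [-0.1 -0.1 -0.6] w 42.5
from [389.5  89.3 332.7] to [560   6 220] rv [  0.98 -12.92  12.48] rows 6
1 [2.54, 2.48, -0.95] [0.16, -2.15, 2.08]
2 [2.59, 2.38, -1.06] [0.16, -2.15, 2.08]
3 [2.64, 2.29, -1.16] [0.16, -2.15, 2.08]
4 [2.67, 2.19, -1.27] [0.16, -2.15, 2.08]
5 [2.7, 2.08, -1.38] [0.16, -2.15, 2.08]
6 [2.72, 1.98, -1.48] [0.16, -2.15, 2.08]
```

Request:
play_rows([
  {"offset": [2.5, 2.4, -0.9], "rotation": [0.2, -2.2, 2.1]},
  {"offset": [2.6, 2.4, -1.1], "rotation": [0.2, -2.2, 2.1]},
  {"offset": [2.6, 2.3, -1.2], "rotation": [0.2, -2.2, 2.1]},
  {"offset": [2.7, 2.2, -1.3], "rotation": [0.2, -2.2, 2.1]},
  {"offset": [2.7, 2.1, -1.4], "rotation": [0.2, -2.2, 2.1]},
], gripper=0)

```text
time_s: 14.55
tool_pos: [537.5, 19.8, 243.7]
tool_rot: [[0.998, 0.047, -0.051], [0.051, 0.003, 0.999], [0.047, -0.999, 0.0]]
wrist_force: [-0.6, -0.3, 1.1]
width: 85.5
```

Request:
play_rows([
  {"offset": [2.7, 1.9, -1.5], "rotation": [0, -2.2, 2.1]},
  {"offset": [0, 0, 0], "rotation": [0, 0, 0]},
  {"offset": [0, 0, 0], "rotation": [0, 0, 0]},
])

```text
time_s: 14.85
tool_pos: [567.9, 4.2, 215.3]
tool_rot: [[0.996, -0.004, -0.09], [0.09, 0.004, 0.996], [-0.004, -1.0, 0.004]]
wrist_force: [0.1, 0.6, 1.2]
width: 85.4
```

```bash

python3 - <<'E'
from h import *
st(); c=cam("wrist"); cv2.imwrite("pics/w4.png",c["frame"][:,:,::-1])
packs(c,"red",36)
go([562,6,130],tj(0,0,94.2),n=3)
E
```

```text
t 14.85 pos [567.9   4.2 215.3] f [-0.004  0.004 -1.   ] x [ 0.996  0.09  -0.004] q [-0.224  0.013 -0.158  1.405  0.003 -0.314] F [0.1 0.6 1.2] w 85.4
red [443.  33.] 2500 zmed 89.2 rect [444.7  76.8] -9.5 [34.1 46. ]
red [324. 184.] 3203 zmed 35.7 rect [560.3   7.8] 4.5 [35.  54.9]
from [567.4   4.3 215.1] to [562   6 130] rv [-0.23  0.96 -0.23] rows 3
1 [-0.16, 2.84, 0.06] [-0.08, 0.32, -0.08]
2 [-0.17, 2.84, 0.06] [-0.08, 0.32, -0.08]
3 [-0.17, 2.84, 0.07] [-0.08, 0.32, -0.08]
```

View pics/w4.png

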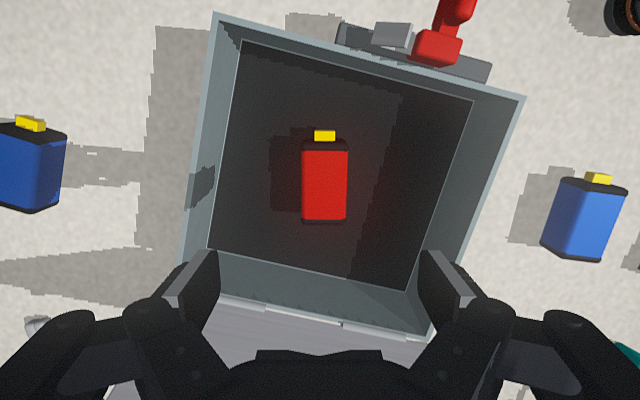

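Request:
play_rows([
  {"offset": [-0.2, 3.2, 0.2], "rotation": [0, 0.5, 0]},
  {"offset": [-0.2, 3.2, 0], "rotation": [0, 0.5, 0]},
  {"offset": [-0.2, 3.2, 0], "rotation": [0, 0, 0]},
  {"offset": [0, 2.0, 0], "rotation": [0, 0, 0]},
  {"offset": [0, 0, 0], "rotation": [0, 0, 0]},
])

```text
time_s: 15.4
tool_pos: [561.6, 8.4, 105.5]
tool_rot: [[0.997, 0.014, -0.073], [0.073, 0.001, 0.997], [0.014, -1.0, 0.0]]
wrist_force: [0.5, 0.5, -0.8]
width: 85.0
```

```bash

python3 - <<'E'
from h import *
st(); 
go([561.5,7,84],tj(0,0,94.2),n=1)
E
```

```text
t 15.4 pos [561.6   8.4 105.5] f [ 0.014  0.001 -1.   ] x [0.997 0.073 0.014] q [-0.22   0.036 -0.337  1.184  0.004 -0.293] F [ 0.5  0.5 -0.8] w 85.0
from [561.6   8.4 105.5] to [561.5   7.   84. ] rv [-0.   -0.02  0.79] rows 1
1 [-0.05, 2.15, -0.14] [-0.0, -0.02, 0.79]
```

Request:
play_rows([
  {"offset": [0, 1.3, -0.1], "rotation": [0, 0, 0.8]},
  {"offset": [0, 0.8, 0], "rotation": [0, 0, 0]},
  {"offset": [0, 0, 0], "rotation": [0, 0, 0]},
])

```text
time_s: 15.7
tool_pos: [563.5, 7.6, 88.6]
tool_rot: [[0.997, 0.007, -0.073], [0.073, -0.002, 0.997], [0.007, -1.0, -0.002]]
wrist_force: [0.3, 0.7, 0.2]
width: 85.2
```

Request:
play_rows([
  {"offset": [0, 0, 0], "rotation": [0, 0, 0]},
  {"offset": [0, 0, 0], "rotation": [0, 0, 0]},
  {"offset": [0, 0, 0], "rotation": [0, 0, 0]},
  {"offset": [0, 0, 0], "rotation": [0, 0, 0]},
  {"offset": [0, 0, 0], "rotation": [0, 0, 0]},
], gripper=1, squeeze=60)

```text
time_s: 16.2
tool_pos: [565.4, 7.3, 91.7]
tool_rot: [[0.997, 0.011, -0.073], [0.073, -0.002, 0.997], [0.011, -1.0, -0.003]]
wrist_force: [-0.5, -0.1, -2.2]
width: 34.6
```

Request:
play_rows([
  {"offset": [0, 0, 0], "rotation": [0, 0, 0]},
  {"offset": [0, -1, 0], "rotation": [0, 0, 0]},
  {"offset": [0, -2, 0], "rotation": [0, 0, 0]},
  {"offset": [0, -3, 0], "rotation": [0, 0, 0]},
  {"offset": [0, -3, 0], "rotation": [0, 0, 0]},
])

```text
time_s: 16.7
tool_pos: [561.0, 8.1, 180.3]
tool_rot: [[0.997, 0.001, -0.073], [0.073, -0.0, 0.997], [0.001, -1.0, -0.0]]
wrist_force: [0.5, -0.2, -1.8]
width: 34.4
```

```bash

python3 - <<'E'
from h import *
st(); 
go([579,387,185],tj(0,0,79),n=10)
E
```

```text
t 16.7 pos [561.    8.1 180.3] f [ 0.001 -0.    -1.   ] x [0.997 0.073 0.001] q [-0.219 -0.001 -0.236  1.335 -0.    -0.292] F [ 0.5 -0.2 -1.8] w 34.4
from [561.    8.1 180.3] to [579 387 185] rv [ 0.01 15.2   0.06] rows 10
1 [0.46, -0.05, 3.77] [0.0, 1.52, 0.01]
2 [0.36, -0.05, 3.78] [0.0, 1.52, 0.01]
3 [0.26, -0.05, 3.78] [0.0, 1.52, 0.01]
4 [0.16, -0.05, 3.79] [0.0, 1.52, 0.01]
5 [0.06, -0.05, 3.79] [0.0, 1.52, 0.01]
6 [-0.04, -0.05, 3.79] [0.0, 1.52, 0.01]
7 [-0.15, -0.05, 3.79] [0.0, 1.52, 0.01]
8 [-0.25, -0.05, 3.79] [0.0, 1.52, 0.01]
9 [-0.35, -0.05, 3.78] [0.0, 1.52, 0.01]
10 [-0.45, -0.05, 3.77] [0.0, 1.52, 0.01]
```

Request:
play_rows([
  {"offset": [0.5, -0.4, 3.0], "rotation": [0, 1.5, 0]},
  {"offset": [0.4, 0, 3.8], "rotation": [0, 1.5, 0]},
  {"offset": [0.3, 0, 3.8], "rotation": [0, 1.5, 0]},
  {"offset": [0.2, 0, 3.8], "rotation": [0, 1.5, 0]},
  {"offset": [0.1, 0, 3.8], "rotation": [0, 1.5, 0]},
])

```text
time_s: 17.2
tool_pos: [576.8, 191.6, 194.5]
tool_rot: [[0.997, 0.013, 0.07], [-0.07, -0.003, 0.998], [0.013, -1.0, -0.002]]
wrist_force: [0.6, -0.4, -2.0]
width: 34.6
```

Request:
play_rows([
  {"offset": [0, 0, 3.8], "rotation": [0, 1.5, 0]},
  {"offset": [-0.1, 0, 3.8], "rotation": [0, 1.5, 0]},
  {"offset": [-0.2, 0, 3.8], "rotation": [0, 1.5, 0]},
  {"offset": [-0.3, 0, 3.8], "rotation": [0, 1.5, 0]},
  {"offset": [-0.4, 0, 3.8], "rotation": [0, 1.5, 0]},
])

```text
time_s: 17.7
tool_pos: [589.9, 389.8, 197.7]
tool_rot: [[0.979, 0.015, 0.205], [-0.205, -0.002, 0.979], [0.015, -1.0, 0.001]]
wrist_force: [-0.3, 0.5, -1.3]
width: 34.5
```

Request:
play_rows([
  {"offset": [0, 0, 0], "rotation": [0, 0, 0]},
  {"offset": [0, 0, 0], "rotation": [0, 0, 0]},
])

```text
time_s: 17.9
tool_pos: [588.5, 394.5, 197.4]
tool_rot: [[0.979, 0.014, 0.201], [-0.201, -0.002, 0.98], [0.014, -1.0, 0.001]]
wrist_force: [0.0, -0.4, -1.2]
width: 34.4
```

```bash

python3 - <<'E'
from h import *
st(); 
go([579,387,98],tj(0,0,79),n=4)
E
```

```text
t 17.9 pos [588.5 394.5 197.4] f [ 0.014 -0.002 -1.   ] x [ 0.979 -0.201  0.014] q [ 0.409  0.433  0.286  1.412 -0.007  0.611] F [ 0.  -0.4 -1.2] w 34.4
from [588.5 394.5 197.4] to [579 387  98] rv [-0.05 -0.6   0.78] rows 4
1 [-0.23, 2.48, -0.23] [-0.01, -0.15, 0.2]
2 [-0.22, 2.48, -0.23] [-0.01, -0.15, 0.2]
3 [-0.21, 2.48, -0.23] [-0.01, -0.15, 0.2]
4 [-0.21, 2.48, -0.23] [-0.01, -0.15, 0.2]
```

Request:
play_rows([
  {"offset": [-0.3, 2.5, -0.2], "rotation": [0, 0, 0.8]},
  {"offset": [-0.3, 2.5, -0.2], "rotation": [0, 0, 0]},
  {"offset": [-0.2, 2.5, -0.2], "rotation": [0, 0, 0]},
  {"offset": [-0.2, 1.4, -0.2], "rotation": [0, 0, 0]},
  {"offset": [0, 0, 0], "rotation": [0, 0, 0]},
])

```text
time_s: 18.4
tool_pos: [578.5, 384.9, 109.0]
tool_rot: [[0.979, 0.002, 0.203], [-0.203, 0.002, 0.979], [0.002, -1.0, 0.002]]
wrist_force: [-0.1, -0.5, -1.2]
width: 34.6
```

```bash

python3 - <<'E'
from h import *
st(); 
go([579,387,92],tj(0,0,79),n=1)
E
```

```text
t 18.4 pos [578.5 384.9 109. ] f [ 0.002  0.002 -1.   ] x [ 0.979 -0.203  0.002] q [0.399 0.439 0.131 1.261 0.001 0.604] F [-0.1 -0.5 -1.2] w 34.6
from [578.5 384.9 109. ] to [579 387  92] rv [-0.12 -0.74  0.11] rows 1
1 [-0.0, 1.7, 0.21] [-0.12, -0.74, 0.11]
```

Request:
play_rows([
  {"offset": [0, 0.8, 0.2], "rotation": [0, 0, 0]},
  {"offset": [0, 0.5, 0], "rotation": [0, 0, 0]},
  {"offset": [0, 0.3, 0], "rotation": [0, 0, 0]},
  {"offset": [0, 0, 0], "rotation": [0, 0, 0]},
])

```text
time_s: 18.8
tool_pos: [581.1, 386.8, 95.9]
tool_rot: [[0.979, 0.007, 0.204], [-0.204, 0.003, 0.979], [0.006, -1.0, 0.005]]
wrist_force: [-0.4, -0.0, -1.2]
width: 34.3
```

Request:
play_rows([
  {"offset": [0, 0.3, 0], "rotation": [0, 0, 0]},
  {"offset": [0, 0.2, 0], "rotation": [0, 0, 0]},
  {"offset": [0, 0, 0], "rotation": [0, 0, 0]},
])

```text
time_s: 19.1
tool_pos: [581.8, 387.2, 91.8]
tool_rot: [[0.979, 0.008, 0.204], [-0.204, 0.004, 0.979], [0.007, -1.0, 0.006]]
wrist_force: [-1.1, 1.3, -1.4]
width: 34.6
```

Request:
play_rows([
  {"offset": [0, 0, 0], "rotation": [0, 0, 0]},
  {"offset": [0, 0, 0], "rotation": [0, 0, 0]},
  {"offset": [0, 0, 0], "rotation": [0, 0, 0]},
], gripper=0.3)

```text
time_s: 19.4
tool_pos: [582.2, 387.5, 92.6]
tool_rot: [[0.979, 0.009, 0.204], [-0.204, 0.005, 0.979], [0.008, -1.0, 0.006]]
wrist_force: [0.0, -0.2, -0.2]
width: 59.7
```

Request:
play_rows([
  {"offset": [0, -2, 0], "rotation": [0, 0, 0]},
  {"offset": [0, -4, 0], "rotation": [0, 0, 0]},
  {"offset": [0, -4, 0], "rotation": [0, 0, 0]},
  {"offset": [0, -4, 0], "rotation": [0, 0, 0]},
  {"offset": [0, -3, 0], "rotation": [0, 0, 0]},
])

```text
time_s: 19.9
tool_pos: [578.0, 385.6, 262.2]
tool_rot: [[0.979, 0.0, 0.204], [-0.204, 0.001, 0.979], [0.0, -1.0, 0.001]]
wrist_force: [1.0, 0.7, -0.7]
width: 59.8
```

```bash

python3 - <<'E'
from h import *
st(); c=cam("scene"); packs(c,"red",36); c=cam("top"); cv2.imwrite("pics/t2.png",c["frame"][:,:,::-1])
packs(c,"blue"); packs(c,"red",36)
for m,a,ce in blobs(mask(c,"yellow"),10): print(ce,pts(c,m)[1].mean(0))
E
```

```text
t 19.9 pos [578.  385.6 262.2] f [ 0.     0.001 -1.   ] x [ 0.979 -0.204  0.   ] q [0.4   0.398 0.36  1.532 0.001 0.606] F [ 1.   0.7 -0.7] w 59.8
red [388. 141.] 222 zmed 37.6 rect [575.7 384.5] -9.3 [43.8 57. ]
red [218. 310.] 211 zmed 119.9 rect [ 545.7 -355.3] -33.7 [28.2 45.8]
blue [422. 196.] 364 zmed 31.5 rect [ 572.9 -231.6] -14.8 [35.5 58.3]
blue [227. 197.] 384 zmed 31.2 rect [576.8 227.7] 0.6 [35.2 59.9]
blue [474. 261.] 421 zmed 31.5 rect [ 417.9 -348.5] 13.3 [37.4 59.4]
blue [163. 266.] 424 zmed 30.7 rect [415.1 375.1] 26.6 [35.3 59.6]
red [159. 196.] 360 zmed 35.4 rect [579.1 384.9] -12.4 [36.1 57.6]
[121.562  80.375] [816.936 439.249 158.911]
[195.682 139.5  ] [718.513 306.486  20.826]
[156.552 211.793] [543.635 394.32   24.331]
[226.    212.385] [540.499 230.179  22.079]
[418.652 211.522] [ 536.606 -224.958   20.812]
[259.455 272.909] [398.475 151.064  22.196]
[478.526 275.842] [ 382.679 -360.009   23.411]
[169.407 280.889] [382.233 360.705  20.546]
[570.274 313.919] [ 288.924 -572.912   31.981]
```

View pics/t2.png

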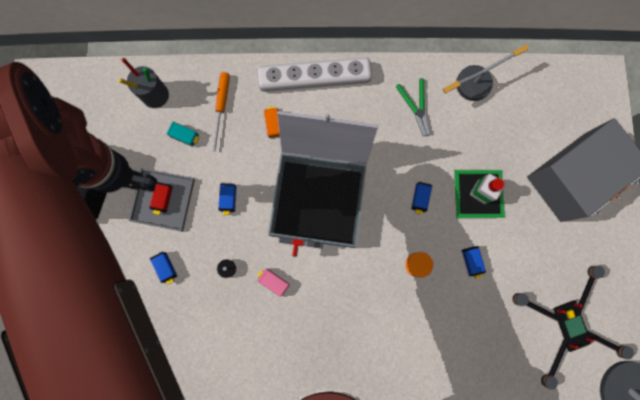

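```bash

python3 - <<'E'
from h import *
go([577,228,160],tj(0,0,87),n=5)
E
```

```text
from [579.5 386.2 265.5] to [577 228 160] rv [-0.22 -8.77  0.32] rows 5
1 [0.59, 2.1, -3.12] [-0.04, -1.75, 0.06]
2 [0.49, 2.1, -3.13] [-0.04, -1.75, 0.06]
3 [0.4, 2.1, -3.14] [-0.04, -1.75, 0.06]
4 [0.3, 2.11, -3.15] [-0.04, -1.75, 0.06]
5 [0.21, 2.11, -3.16] [-0.04, -1.75, 0.06]
```

Request:
play_rows([
  {"offset": [0.6, 2.1, -3.1], "rotation": [0, -1.8, 0]},
  {"offset": [0.5, 2.1, -3.1], "rotation": [0, -1.8, 0]},
  {"offset": [0.4, 2.1, -3.1], "rotation": [0, -1.8, 0]},
  {"offset": [0.3, 2.1, -3.1], "rotation": [0, -1.8, 0]},
  {"offset": [0.2, 1.6, -2.9], "rotation": [0, -1.6, 0]},
], gripper=0)

```text
time_s: 20.5
tool_pos: [579.4, 231.7, 163.6]
tool_rot: [[0.999, 0.014, 0.041], [-0.041, 0.007, 0.999], [0.013, -1.0, 0.007]]
wrist_force: [-0.7, -0.4, -0.5]
width: 85.2
```

Request:
play_rows([
  {"offset": [0, 0, 0], "rotation": [0, 0, 0]},
  {"offset": [0, 0, 0], "rotation": [0, 0, 0]},
])

```text
time_s: 20.7
tool_pos: [577.8, 228.1, 159.5]
tool_rot: [[0.999, 0.008, 0.044], [-0.044, 0.005, 0.999], [0.008, -1.0, 0.006]]
wrist_force: [0.4, -1.3, 0.0]
width: 85.6
```

```bash

python3 - <<'E'
from h import *
st(); c=cam("wrist"); cv2.imwrite("pics/w5.png",c["frame"][:,:,::-1]); packs(c,"blue")
go([577,228,86],tj(0,0,87),n=3)
E
```

```text
t 20.7 pos [577.8 228.1 159.5] f [ 0.008  0.005 -1.   ] x [ 0.999 -0.044  0.008] q [ 0.164  0.181 -0.082  1.299  0.004  0.209] F [ 0.4 -1.3  0. ] w 85.6
blue [322. 208.] 4592 zmed 31.7 rect [575.  230.2] -2.7 [34.6 53.9]
from [577.7 228.2 159.4] to [577 228  86] rv [-0.3   0.48  0.43] rows 3
1 [-0.04, 2.45, -0.02] [-0.1, 0.16, 0.14]
2 [-0.04, 2.45, -0.02] [-0.1, 0.16, 0.14]
3 [-0.03, 2.45, -0.01] [-0.1, 0.16, 0.14]
```

View pics/w5.png

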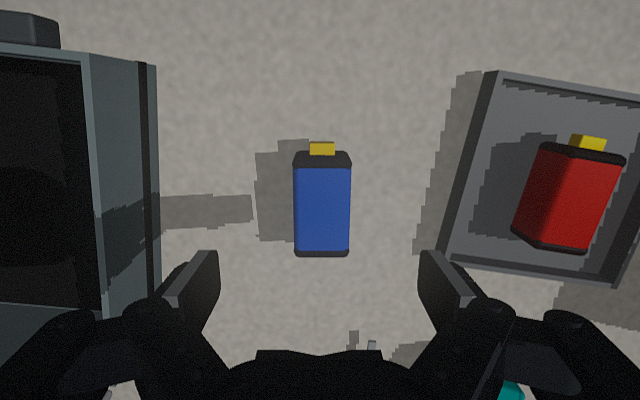

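Request:
play_rows([
  {"offset": [0, 2.5, 0.1], "rotation": [0, 0, 0]},
  {"offset": [0, 2.5, 0], "rotation": [0, 0, 0]},
  {"offset": [0, 1.6, 0], "rotation": [0, 0, 0]},
  {"offset": [0, 0.8, 0], "rotation": [0, 0, 0]},
  {"offset": [0, 0, 0], "rotation": [0, 0, 0]},
])

```text
time_s: 21.25
tool_pos: [580.6, 234.1, 86.7]
tool_rot: [[0.999, 0.014, 0.041], [-0.041, 0.007, 0.999], [0.014, -1.0, 0.007]]
wrist_force: [0.6, 0.1, 0.1]
width: 85.2
```

Request:
play_rows([
  {"offset": [0, 0, 0], "rotation": [0, 0, 0]},
  {"offset": [0, 0, 0], "rotation": [0, 0, 0]},
  {"offset": [0, 0, 0], "rotation": [0, 0, 0]},
  {"offset": [0, 0, 0], "rotation": [0, 0, 0]},
  {"offset": [0, 0, 0], "rotation": [0, 0, 0]},
], gripper=1)

```text
time_s: 21.75
tool_pos: [582.8, 235.0, 91.2]
tool_rot: [[0.999, 0.02, 0.04], [-0.04, 0.008, 0.999], [0.019, -1.0, 0.008]]
wrist_force: [-0.3, -0.4, -2.1]
width: 34.7
```

Request:
play_rows([
  {"offset": [0, 0, 0], "rotation": [0, 0, 0]},
  {"offset": [0, -1, 0], "rotation": [0, 0, 0]},
  {"offset": [0, -3, 0], "rotation": [0, 0, 0]},
  {"offset": [0, -4, 0], "rotation": [0, 0, 0]},
  {"offset": [0, -4, 0], "rotation": [0, 0, 0]},
])

```text
time_s: 22.25
tool_pos: [576.4, 233.1, 208.6]
tool_rot: [[0.999, 0.007, 0.041], [-0.041, 0.005, 0.999], [0.006, -1.0, 0.006]]
wrist_force: [1.7, -0.0, -1.7]
width: 34.3
```

```bash
cat >> h.py <<'E'
YAW=-0.153; S=np.array([564.5,15.])
def slot(x,y):
    return S+np.array([[np.cos(YAW),-np.sin(YAW)],[np.sin(YAW),np.cos(YAW)]])@[x,y]
E
python3 - <<'E'
from h import *
st(); 
for s in [(37,46),(37,-46),(-37,46),(-37,-46)]: print(s,slot(*s).round(1))
go([*slot(37,46),200],tj(0,0,-8.8),n=12)
E
```

```text
t 22.25 pos [576.4 233.1 208.6] f [ 0.007  0.005 -1.   ] x [ 0.999 -0.041  0.006] q [ 0.173  0.164 -0.01   1.389  0.004  0.213] F [ 1.7 -0.  -1.7] w 34.3
(37, 46) [608.1  54.8]
(37, -46) [594.1 -36.1]
(-37, 46) [534.9  66.1]
(-37, -46) [520.9 -24.8]
from [576.4 233.1 208.6] to [608.1  54.8 200. ] rv [-0.56 96.46 -0.  ] rows 12
1 [0.32, 0.07, -1.47] [-0.05, 8.04, -0.0]
2 [0.53, 0.07, -1.41] [-0.05, 8.04, -0.0]
3 [0.72, 0.07, -1.33] [-0.05, 8.04, -0.0]
4 [0.9, 0.07, -1.21] [-0.05, 8.04, -0.0]
5 [1.06, 0.07, -1.08] [-0.05, 8.04, -0.0]
6 [1.2, 0.07, -0.92] [-0.05, 8.04, -0.0]
7 [1.31, 0.07, -0.74] [-0.05, 8.04, -0.0]
8 [1.41, 0.07, -0.55] [-0.05, 8.04, -0.0]
9 [1.47, 0.07, -0.35] [-0.05, 8.04, -0.0]
10 [1.5, 0.07, -0.14] [-0.05, 8.04, -0.0]
11 [1.51, 0.07, 0.07] [-0.05, 8.04, -0.0]
12 [1.48, 0.07, 0.28] [-0.05, 8.04, -0.0]
```

Request:
play_rows([
  {"offset": [0.3, 0, -1.5], "rotation": [0, 8, 0]},
  {"offset": [0.5, 0, -1.4], "rotation": [0, 8, 0]},
  {"offset": [0.7, 0, -1.3], "rotation": [0, 8, 0]},
  {"offset": [0.9, 0, -1.2], "rotation": [0, 8, 0]},
  {"offset": [1.1, 0, -1.1], "rotation": [0, 8, 0]},
])

```text
time_s: 22.75
tool_pos: [591.8, 158.6, 221.2]
tool_rot: [[0.725, 0.021, 0.689], [-0.689, 0.008, 0.725], [0.01, -1.0, 0.02]]
wrist_force: [-0.6, -0.6, -1.8]
width: 34.8
```

Request:
play_rows([
  {"offset": [1.2, 0, -0.9], "rotation": [0, 8, 0]},
  {"offset": [1.3, 0, -0.7], "rotation": [0, 8, 0]},
  {"offset": [1.4, 0, -0.6], "rotation": [0, 8, 0]},
  {"offset": [1.5, 0, -0.4], "rotation": [0, 8, 0]},
  {"offset": [1.5, 0, -0.1], "rotation": [0, 8, 0]},
])

```text
time_s: 23.25
tool_pos: [602.7, 80.6, 224.4]
tool_rot: [[0.083, 0.022, 0.996], [-0.997, 0.008, 0.083], [-0.006, -1.0, 0.023]]
wrist_force: [0.4, 0.4, -2.0]
width: 34.7
```

Request:
play_rows([
  {"offset": [1.5, 0, 0.1], "rotation": [0, 8, 0]},
  {"offset": [1.5, 0, 0.3], "rotation": [0, 8, 0]},
  {"offset": [0, 0, 0], "rotation": [0, 0, 0]},
])

```text
time_s: 23.55
tool_pos: [607.2, 47.7, 226.2]
tool_rot: [[-0.212, 0.023, 0.977], [-0.977, 0.007, -0.212], [-0.012, -1.0, 0.021]]
wrist_force: [-0.2, -0.1, -0.8]
width: 34.5
```

```bash

python3 - <<'E'
from h import *
st(); 
go([*slot(37,40),130],tj(0,0,-8.8))
c=cam("wrist"); cv2.imwrite("pics/w6.png",c["frame"][:,:,::-1])
E
```

```text
t 23.55 pos [607.2  47.7 226.2] f [ 0.023  0.007 -1.   ] x [-0.212 -0.977 -0.012] q [-0.14   0.105 -0.043  1.401  0.011  1.644] F [-0.2 -0.1 -0.8] w 34.5
from [607.2  47.7 226.2] to [607.2  48.9 130. ] rv [-1.24 -3.43 -0.66] rows 3
1 [0.0, 3.21, -0.08] [-0.41, -1.14, -0.22]
2 [-0.01, 3.21, -0.05] [-0.41, -1.14, -0.22]
3 [-0.03, 3.21, -0.03] [-0.41, -1.14, -0.22]
```

View pics/w6.png

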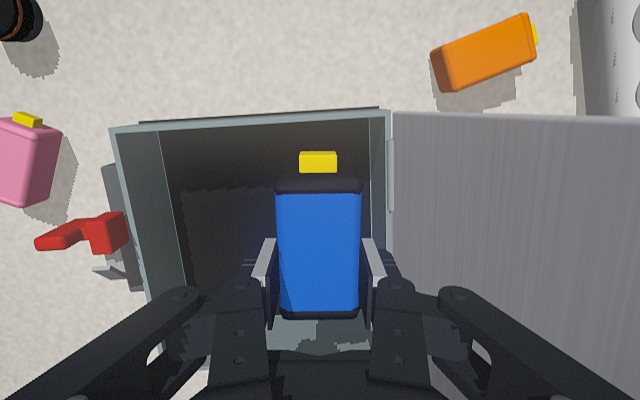

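```bash

python3 - <<'E'
from h import *
go([*slot(28,40),130],tj(0,0,-8.8))
E
```

```text
from [607.   48.6 226.3] to [598.3  50.3 130. ] rv [-1.24 -3.15 -0.69] rows 3
1 [0.05, 3.2, -0.37] [-0.41, -1.05, -0.23]
2 [0.03, 3.2, -0.34] [-0.41, -1.05, -0.23]
3 [0.01, 3.21, -0.32] [-0.41, -1.05, -0.23]
```

Request:
play_rows([
  {"offset": [0, 3.2, -0.4], "rotation": [-0.4, -1.1, -0.2]},
  {"offset": [0, 3.2, -0.3], "rotation": [-0.4, -1.1, -0.2]},
  {"offset": [0, 3.2, -0.3], "rotation": [-0.4, -1.1, -0.2]},
  {"offset": [0, 0, 0], "rotation": [0, 0, 0]},
])

```text
time_s: 24.0
tool_pos: [599.2, 53.6, 130.5]
tool_rot: [[-0.133, 0.004, 0.991], [-0.991, 0.002, -0.133], [-0.002, -1.0, 0.004]]
wrist_force: [0.2, 1.2, -2.0]
width: 34.4
```

```bash

python3 - <<'E'
from h import *
st(); go([*slot(28,40),97],tj(0,0,-8.8),n=2)
c=cam("wrist"); cv2.imwrite("pics/w7.png",c["frame"][:,:,::-1])
E
```

```text
t 24.0 pos [599.2  53.6 130.5] f [ 0.004  0.002 -1.   ] x [-0.133 -0.991 -0.002] q [-0.129  0.146 -0.174  1.247  0.002  1.575] F [ 0.2  1.2 -2. ] w 34.4
from [599.2  53.6 130.5] to [598.3  50.3  97. ] rv [-0.23  1.17 -0.12] rows 2
1 [0.17, 1.68, -0.03] [-0.11, 0.58, -0.06]
2 [0.17, 1.68, -0.02] [-0.11, 0.58, -0.06]
```

View pics/w7.png

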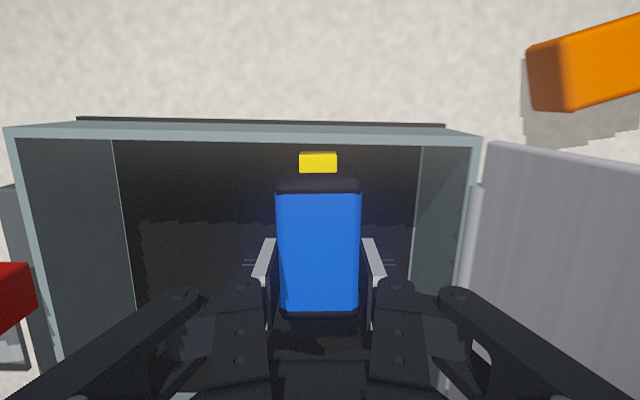

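Request:
play_rows([
  {"offset": [0.3, 1.6, 0], "rotation": [0, 0.6, 0]},
  {"offset": [0.1, 1.2, 0], "rotation": [0, 0.6, 0]},
  {"offset": [0, 0.6, 0], "rotation": [0, 0, 0]},
  {"offset": [0, 0, 0], "rotation": [0, 0, 0]},
])

```text
time_s: 24.45
tool_pos: [603.4, 49.5, 102.5]
tool_rot: [[-0.154, 0.016, 0.988], [-0.988, 0.001, -0.154], [-0.003, -1.0, 0.015]]
wrist_force: [-1.2, 0.3, -1.1]
width: 34.2
```

```bash

python3 - <<'E'
from h import *
st(); go([*slot(28,40),92],tj(0,0,-8.8),n=1)
E
```

```text
t 24.45 pos [603.4  49.5 102.5] f [ 0.016  0.001 -1.   ] x [-0.154 -0.988 -0.003] q [-0.135  0.167 -0.204  1.185  0.003  1.59 ] F [-1.2  0.3 -1.1] w 34.2
from [603.4  49.5 102.5] to [598.3  50.3  92. ] rv [-0.88 -0.04 -0.17] rows 1
1 [0.01, 1.04, -0.53] [-0.88, -0.04, -0.17]
```

Request:
play_rows([
  {"offset": [0, 0.5, -0.5], "rotation": [-0.9, 0, 0]},
  {"offset": [0, 0.3, 0], "rotation": [0, 0, 0]},
  {"offset": [0, 0.1, 0], "rotation": [0, 0, 0]},
  {"offset": [0, 0, 0], "rotation": [0, 0, 0]},
])

```text
time_s: 24.85
tool_pos: [599.2, 50.3, 94.8]
tool_rot: [[-0.154, 0.001, 0.988], [-0.988, 0.003, -0.154], [-0.003, -1.0, 0.001]]
wrist_force: [-0.5, 0.0, -1.6]
width: 34.2
```

Request:
play_rows([
  {"offset": [0, 0.3, 0], "rotation": [0, 0, 0]},
  {"offset": [0, 0.2, 0], "rotation": [0, 0, 0]},
  {"offset": [0, 0, 0], "rotation": [0, 0, 0]},
])

```text
time_s: 25.15
tool_pos: [600.8, 50.4, 95.2]
tool_rot: [[-0.153, 0.006, 0.988], [-0.988, 0.002, -0.153], [-0.003, -1.0, 0.005]]
wrist_force: [0.5, -0.1, -1.6]
width: 34.4
```

Request:
play_rows([
  {"offset": [0, 0, 0], "rotation": [0, 0, 0]},
  {"offset": [0, 0, 0], "rotation": [0, 0, 0]},
  {"offset": [0, 0, 0], "rotation": [0, 0, 0]},
], gripper=0.4)

```text
time_s: 25.45
tool_pos: [601.3, 50.4, 95.5]
tool_rot: [[-0.153, 0.007, 0.988], [-0.988, 0.002, -0.153], [-0.003, -1.0, 0.007]]
wrist_force: [0.3, 0.1, 0.3]
width: 51.1
```

Request:
play_rows([
  {"offset": [0, -2, 0], "rotation": [0, 0, 0]},
  {"offset": [0, -3, 0], "rotation": [0, 0, 0]},
  {"offset": [0, -3, 0], "rotation": [0, 0, 0]},
  {"offset": [0, -4, 0], "rotation": [0, 0, 0]},
  {"offset": [0, -4, 0], "rotation": [0, 0, 0]},
])

```text
time_s: 25.95
tool_pos: [596.5, 50.4, 251.7]
tool_rot: [[-0.153, -0.007, 0.988], [-0.988, 0.004, -0.153], [-0.003, -1.0, -0.008]]
wrist_force: [0.2, 0.0, -0.6]
width: 51.3
```

```bash

python3 - <<'E'
from h import *
st(); c=cam("top"); packs(c,"blue"); cv2.imwrite("pics/t3.png",c["frame"][:,:,::-1])
go([*slot(28,40),92],tj(0,0,-8.8),n=1)
E
```

```text
t 25.95 pos [596.5  50.4 251.7] f [-0.007  0.004 -1.   ] x [-0.153 -0.988 -0.003] q [-0.135  0.103  0.002  1.477  0.003  1.589] F [ 0.2  0.  -0.6] w 51.3
blue [422. 196.] 379 zmed 31.6 rect [ 572.3 -231.7] -13.6 [36.2 59.9]
blue [474. 261.] 426 zmed 31.2 rect [ 418.  -348.5] 13.3 [37.5 59.6]
blue [163. 266.] 422 zmed 30.8 rect [415.2 375. ] 26.6 [35.4 59.6]
from [598.4  50.1 259.4] to [598.3  50.3  92. ] rv [-0.06 -0.01 -0.2 ] rows 1
1 [0.04, 16.74, -0.04] [-0.06, -0.01, -0.2]
```

View pics/t3.png

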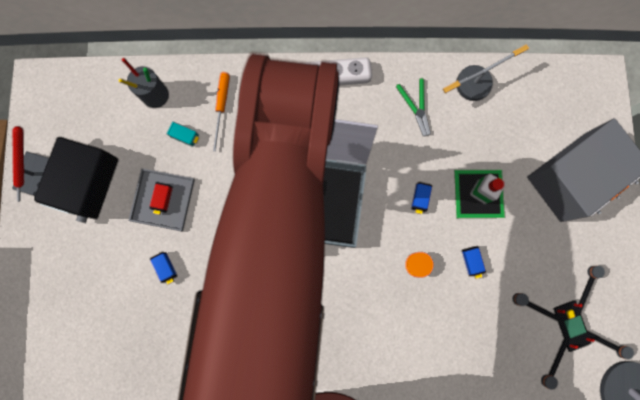

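```bash

python3 - <<'E'
from h import *
go([415,375,165],tj(0,0,116.6),n=15)
E
```

```text
from [598.4  50.1 259.4] to [415 375 165] rv [  -0.25 -125.41   -0.04] rows 15
1 [-1.95, 0.63, -1.54] [-0.02, -8.36, -0.0]
2 [-2.15, 0.63, -1.24] [-0.02, -8.36, -0.0]
3 [-2.31, 0.63, -0.91] [-0.02, -8.36, -0.0]
4 [-2.42, 0.64, -0.57] [-0.02, -8.36, -0.0]
5 [-2.48, 0.63, -0.21] [-0.02, -8.36, -0.0]
6 [-2.48, 0.63, 0.15] [-0.02, -8.36, -0.0]
7 [-2.43, 0.63, 0.51] [-0.02, -8.36, -0.0]
8 [-2.33, 0.63, 0.86] [-0.02, -8.36, -0.0]
9 [-2.18, 0.63, 1.19] [-0.02, -8.36, -0.0]
10 [-1.99, 0.63, 1.5] [-0.02, -8.36, -0.0]
11 [-1.75, 0.63, 1.77] [-0.02, -8.36, -0.0]
12 [-1.47, 0.63, 2.0] [-0.02, -8.36, -0.0]
13 [-1.16, 0.63, 2.2] [-0.02, -8.36, -0.0]
14 [-0.83, 0.63, 2.34] [-0.02, -8.36, -0.0]
15 [-0.48, 0.63, 2.44] [-0.02, -8.36, -0.0]
```

Request:
play_rows([
  {"offset": [-1.9, 0.6, -1.5], "rotation": [0, -8.4, 0]},
  {"offset": [-2.1, 0.6, -1.2], "rotation": [0, -8.4, 0]},
  {"offset": [-2.3, 0.6, -0.9], "rotation": [0, -8.4, 0]},
  {"offset": [-2.4, 0.6, -0.6], "rotation": [0, -8.4, 0]},
  {"offset": [-2.5, 0.6, -0.2], "rotation": [0, -8.4, 0]},
], gripper=0)

```text
time_s: 26.5
tool_pos: [539.2, 157.0, 232.2]
tool_rot: [[0.559, 0.011, 0.829], [-0.829, 0.002, 0.559], [0.004, -1.0, 0.01]]
wrist_force: [-0.9, 1.5, 0.5]
width: 85.6
```

Request:
play_rows([
  {"offset": [-2.5, 0.6, 0.2], "rotation": [0, -8.4, 0]},
  {"offset": [-2.4, 0.6, 0.5], "rotation": [0, -8.4, 0]},
  {"offset": [-2.3, 0.6, 0.9], "rotation": [0, -8.4, 0]},
  {"offset": [-2.2, 0.6, 1.2], "rotation": [0, -8.4, 0]},
  {"offset": [-2.0, 0.6, 1.5], "rotation": [0, -8.4, 0]},
])

```text
time_s: 27.0
tool_pos: [473.3, 268.2, 198.9]
tool_rot: [[0.974, 0.011, 0.225], [-0.225, 0.003, 0.974], [0.01, -1.0, 0.005]]
wrist_force: [-0.2, 0.0, -0.0]
width: 85.4
```

Request:
play_rows([
  {"offset": [-1.7, 0.6, 1.8], "rotation": [0, -8.4, 0]},
  {"offset": [-1.5, 0.6, 2.0], "rotation": [0, -8.4, 0]},
  {"offset": [-1.2, 0.6, 2.2], "rotation": [0, -8.4, 0]},
  {"offset": [-0.8, 0.6, 2.3], "rotation": [0, -8.4, 0]},
  {"offset": [-0.5, 0.6, 2.4], "rotation": [0, -7, 0]},
])

```text
time_s: 27.5
tool_pos: [404.4, 377.2, 165.5]
tool_rot: [[0.877, 0.011, -0.481], [0.481, 0.003, 0.877], [0.011, -1.0, -0.003]]
wrist_force: [0.3, 1.0, 0.0]
width: 85.5
```

Request:
play_rows([
  {"offset": [0, 0, 0], "rotation": [0, 0, 0]},
  {"offset": [0, 0, 0], "rotation": [0, 0, 0]},
])

```text
time_s: 27.7
tool_pos: [402.1, 378.8, 163.8]
tool_rot: [[0.874, 0.009, -0.486], [0.486, 0.002, 0.874], [0.009, -1.0, -0.002]]
wrist_force: [-0.2, -0.4, 0.1]
width: 85.6
```

```bash

python3 - <<'E'
from h import *
st(); c=cam("wrist");  packs(c,"blue"); c=cam("top"); packs(c,"blue"); cv2.imwrite("pics/t4.png",c["frame"][100:300,100:420,::-1])
go([415,375,130],tj(0,0,116.6),n=2)
E
```

```text
t 27.7 pos [402.1 378.8 163.8] f [ 0.009  0.002 -1.   ] x [0.874 0.486 0.009] q [ 0.52  -0.027 -0.292  1.298 -0.002  0.012] F [-0.2 -0.4  0.1] w 85.6
blue [312. 224.] 4257 zmed 31.7 rect [412.4 378.7] 26.8 [34.7 54.6]
blue [300. 185.] 456 zmed 35.1 rect [603.8  56. ] 82.5 [36.9 59.8]
blue [422. 196.] 385 zmed 31.4 rect [ 572.6 -231.6] -13.9 [36.6 59.6]
blue [474. 261.] 428 zmed 31.2 rect [ 417.9 -348.6] 14.1 [37.6 59.5]
blue [165. 271.] 228 zmed 168.1 rect [407.8 371.8] 28.1 [34.8 43.9]
from [402.5 378.4 164. ] to [415 375 130] rv [0.12 2.41 0.5 ] rows 2
1 [0.45, 1.71, -0.45] [0.06, 1.2, 0.25]
2 [0.46, 1.7, -0.44] [0.06, 1.2, 0.25]
```

View pics/t4.png

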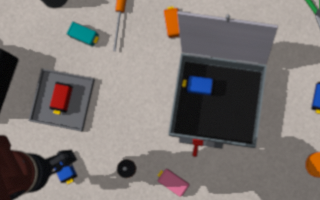

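Request:
play_rows([
  {"offset": [0.7, 2.0, -0.7], "rotation": [0, 1.2, 0.3]},
  {"offset": [0.3, 2.0, 0], "rotation": [0, 0.8, 0]},
  {"offset": [0, 2.0, 0], "rotation": [0, 0, 0]},
  {"offset": [0, 1.0, 0], "rotation": [0, 0, 0]},
  {"offset": [0, 0, 0], "rotation": [0, 0, 0]},
])

```text
time_s: 28.3
tool_pos: [419.9, 374.4, 94.4]
tool_rot: [[0.897, 0.008, -0.442], [0.442, 0.001, 0.897], [0.008, -1.0, -0.002]]
wrist_force: [0.5, 0.5, -0.4]
width: 85.2
```

```bash

python3 - <<'E'
from h import *
st(); 
go([414,376.5,86],tj(0,0,116.6),n=1)
E
```

```text
t 28.3 pos [419.9 374.4  94.4] f [ 0.008  0.001 -1.   ] x [0.897 0.442 0.008] q [ 0.497  0.056 -0.338  1.169 -0.003  0.039] F [ 0.5  0.5 -0.4] w 85.2
from [419.9 374.4  94.4] to [414.  376.5  86. ] rv [ 0.14 -0.34  0.47] rows 1
1 [-0.45, 0.83, 0.45] [0.14, -0.34, 0.47]
```

Request:
play_rows([
  {"offset": [-0.5, 0.6, 0.4], "rotation": [0, 0, 0.4]},
  {"offset": [0, 0.3, 0], "rotation": [0, 0, 0]},
  {"offset": [0, 0, 0], "rotation": [0, 0, 0]},
])

```text
time_s: 28.6
tool_pos: [414.4, 375.9, 86.8]
tool_rot: [[0.897, 0.004, -0.441], [0.441, -0.001, 0.897], [0.003, -1.0, -0.002]]
wrist_force: [0.4, 0.5, -0.7]
width: 85.4
```

Request:
play_rows([
  {"offset": [0, 0, 0], "rotation": [0, 0, 0]},
  {"offset": [0, 0, 0], "rotation": [0, 0, 0]},
  {"offset": [0, 0, 0], "rotation": [0, 0, 0]},
  {"offset": [0, 0, 0], "rotation": [0, 0, 0]},
  {"offset": [0, 0, 0], "rotation": [0, 0, 0]},
], gripper=1)

```text
time_s: 29.1
tool_pos: [415.4, 376.8, 89.1]
tool_rot: [[0.897, 0.007, -0.442], [0.442, 0.001, 0.897], [0.007, -1.0, -0.002]]
wrist_force: [-0.8, 0.0, -2.5]
width: 34.7
```

Request:
play_rows([
  {"offset": [0, 0, 0], "rotation": [0, 0, 0]},
  {"offset": [0, -1, 0], "rotation": [0, 0, 0]},
  {"offset": [0, -3, 0], "rotation": [0, 0, 0]},
  {"offset": [0, -4, 0], "rotation": [0, 0, 0]},
  {"offset": [0, -4, 0], "rotation": [0, 0, 0]},
])

```text
time_s: 29.6
tool_pos: [410.7, 374.4, 206.5]
tool_rot: [[0.897, -0.005, -0.441], [0.441, -0.006, 0.897], [-0.007, -1.0, -0.003]]
wrist_force: [0.5, -0.5, -1.2]
width: 34.6
```

```bash

python3 - <<'E'
from h import *
st(); 
go([*slot(-40,42),215],tj(0,0,-8.8),n=15)
E
```

```text
t 29.6 pos [410.7 374.4 206.5] f [-0.005 -0.006 -1.   ] x [ 0.897  0.441 -0.007] q [ 0.505 -0.018 -0.204  1.392 -0.003  0.048] F [ 0.5 -0.5 -1.2] w 34.6
from [410.7 374.4 206.5] to [531.4  62.6 215. ] rv [  0.56 124.98  -0.06] rows 15
1 [-0.2, -0.05, -2.22] [0.04, 8.33, -0.0]
2 [0.13, -0.05, -2.23] [0.04, 8.33, -0.0]
3 [0.45, -0.05, -2.18] [0.04, 8.33, -0.0]
4 [0.76, -0.05, -2.1] [0.04, 8.33, -0.0]
5 [1.06, -0.05, -1.96] [0.04, 8.33, -0.0]
6 [1.33, -0.06, -1.79] [0.04, 8.33, -0.0]
7 [1.57, -0.06, -1.58] [0.04, 8.33, -0.0]
8 [1.79, -0.06, -1.33] [0.04, 8.33, -0.0]
9 [1.96, -0.06, -1.06] [0.04, 8.33, -0.0]
10 [2.09, -0.06, -0.76] [0.04, 8.33, -0.0]
11 [2.18, -0.06, -0.45] [0.04, 8.33, -0.0]
12 [2.22, -0.06, -0.13] [0.04, 8.33, -0.0]
13 [2.22, -0.06, 0.19] [0.04, 8.33, -0.0]
14 [2.17, -0.06, 0.51] [0.04, 8.33, -0.0]
15 [2.07, -0.06, 0.82] [0.04, 8.33, -0.0]
```

Request:
play_rows([
  {"offset": [-0.2, 0, -2.2], "rotation": [0, 8.3, 0]},
  {"offset": [0.1, 0, -2.2], "rotation": [0, 8.3, 0]},
  {"offset": [0.5, 0, -2.2], "rotation": [0, 8.3, 0]},
  {"offset": [0.8, 0, -2.1], "rotation": [0, 8.3, 0]},
  {"offset": [1.1, 0, -2.0], "rotation": [0, 8.3, 0]},
])

```text
time_s: 30.1
tool_pos: [454.0, 270.2, 218.6]
tool_rot: [[0.959, 0.007, 0.283], [-0.283, 0.0, 0.959], [0.006, -1.0, 0.002]]
wrist_force: [0.3, 0.4, -2.9]
width: 34.7
```

Request:
play_rows([
  {"offset": [1.3, 0, -1.8], "rotation": [0, 8.3, 0]},
  {"offset": [1.6, 0, -1.6], "rotation": [0, 8.3, 0]},
  {"offset": [1.8, 0, -1.3], "rotation": [0, 8.3, 0]},
  {"offset": [2.0, 0, -1.1], "rotation": [0, 8.3, 0]},
  {"offset": [2.1, 0, -0.8], "rotation": [0, 8.3, 0]},
])

```text
time_s: 30.6
tool_pos: [492.2, 159.7, 222.2]
tool_rot: [[0.509, 0.009, 0.861], [-0.861, 0.001, 0.509], [0.004, -1.0, 0.008]]
wrist_force: [-0.1, -0.1, -2.2]
width: 34.7
```

Request:
play_rows([
  {"offset": [2.2, 0, -0.5], "rotation": [0, 8.3, 0]},
  {"offset": [2.2, 0, -0.1], "rotation": [0, 8.3, 0]},
  {"offset": [2.2, 0, 0.2], "rotation": [0, 8.3, 0]},
  {"offset": [2.0, 0, 0.5], "rotation": [0, 8.3, 0]},
  {"offset": [1.5, 0, 0.6], "rotation": [0, 6, 0]},
])

```text
time_s: 31.1
tool_pos: [525.9, 56.6, 225.7]
tool_rot: [[-0.176, 0.01, 0.984], [-0.984, 0.0, -0.177], [-0.002, -1.0, 0.01]]
wrist_force: [1.4, 0.3, -2.5]
width: 34.4
```

Request:
play_rows([
  {"offset": [0, 0, 0], "rotation": [0, 0, 0]},
  {"offset": [0, 0, 0], "rotation": [0, 0, 0]},
])

```text
time_s: 31.3
tool_pos: [526.2, 54.9, 226.6]
tool_rot: [[-0.18, 0.011, 0.984], [-0.984, -0.0, -0.18], [-0.002, -1.0, 0.01]]
wrist_force: [0.3, -0.5, -2.9]
width: 34.8
```

```bash

python3 - <<'E'
from h import *
st(); 
go([*slot(-40,44),130],tj(0,0,-8.8),n=3)
E
```

```text
t 31.3 pos [526.2  54.9 226.6] f [ 0.011 -0.    -1.   ] x [-0.18  -0.984 -0.002] q [-0.144 -0.126 -0.271  1.415  0.001  1.607] F [ 0.3 -0.5 -2.9] w 34.8
from [526.2  54.9 226.6] to [531.7  64.6 130. ] rv [-0.6  -1.55 -0.09] rows 3
1 [-0.34, 3.22, 0.09] [-0.2, -0.52, -0.03]
2 [-0.34, 3.22, 0.1] [-0.2, -0.52, -0.03]
3 [-0.35, 3.22, 0.12] [-0.2, -0.52, -0.03]
```

Request:
play_rows([
  {"offset": [-0.5, 3.2, 0.2], "rotation": [-0.3, -0.8, 0]},
  {"offset": [-0.4, 3.2, 0.2], "rotation": [-0.3, -0.8, 0]},
  {"offset": [0, 2.5, 0], "rotation": [0, 0, 0]},
  {"offset": [0, 0, 0], "rotation": [0, 0, 0]},
])

```text
time_s: 31.7
tool_pos: [532.4, 66.3, 137.6]
tool_rot: [[-0.139, 0.003, 0.99], [-0.99, 0.002, -0.139], [-0.002, -1.0, 0.003]]
wrist_force: [-0.3, -0.5, -1.6]
width: 34.6
```

```bash

python3 - <<'E'
from h import *
st(); 
go([*slot(-40,44),97],tj(0,0,-8.8),n=2)
c=cam("wrist"); cv2.imwrite("pics/w8.png",c["frame"][:,:,::-1])
E
```

```text
t 31.7 pos [532.4  66.3 137.6] f [ 0.003  0.002 -1.   ] x [-0.139 -0.99  -0.002] q [-0.121 -0.055 -0.367  1.255  0.002  1.589] F [-0.3 -0.5 -1.6] w 34.6
from [532.4  66.3 137.6] to [531.7  64.6  97. ] rv [-0.16  0.82 -0.14] rows 2
1 [0.1, 2.03, -0.03] [-0.08, 0.41, -0.07]
2 [0.09, 2.03, -0.03] [-0.08, 0.41, -0.07]
```

View pics/w8.png

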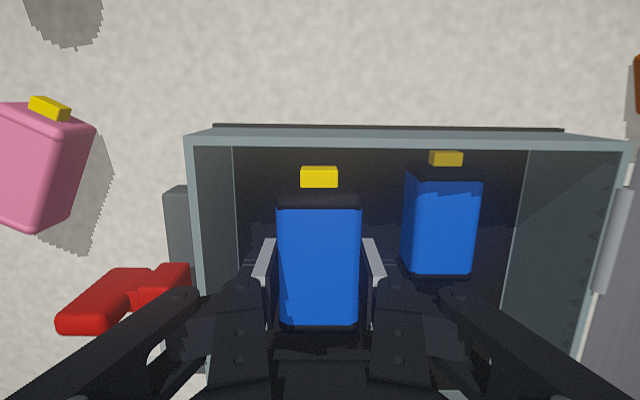

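Request:
play_rows([
  {"offset": [0.2, 1.8, 0], "rotation": [0, 0.6, 0]},
  {"offset": [0, 1.5, 0], "rotation": [0, 0.3, 0]},
  {"offset": [0, 0.6, 0], "rotation": [0, 0, 0]},
  {"offset": [0, 0, 0], "rotation": [0, 0, 0]},
])

```text
time_s: 32.15
tool_pos: [535.8, 65.5, 105.5]
tool_rot: [[-0.15, 0.013, 0.989], [-0.989, 0.001, -0.15], [-0.003, -1.0, 0.012]]
wrist_force: [-0.5, -0.6, -1.4]
width: 34.8
```

```bash

python3 - <<'E'
from h import *
st(); 
go([*slot(-40,44),93],tj(0,0,-8.8),n=1)
E
```

```text
t 32.15 pos [535.8  65.5 105.5] f [ 0.013  0.001 -1.   ] x [-0.15  -0.989 -0.003] q [-0.122 -0.029 -0.403  1.185  0.003  1.599] F [-0.5 -0.6 -1.4] w 34.8
from [535.8  65.5 105.5] to [531.7  64.6  93. ] rv [-0.71  0.17 -0.17] rows 1
1 [0.15, 1.24, -0.41] [-0.71, 0.17, -0.17]
```

Request:
play_rows([
  {"offset": [0.1, 0.6, -0.4], "rotation": [-0.7, 0, 0]},
  {"offset": [0, 0.4, 0], "rotation": [0, 0, 0]},
  {"offset": [0, 0.2, 0], "rotation": [0, 0, 0]},
  {"offset": [0, 0, 0], "rotation": [0, 0, 0]},
])

```text
time_s: 32.55
tool_pos: [532.7, 65.0, 94.9]
tool_rot: [[-0.149, 0.002, 0.989], [-0.989, 0.003, -0.149], [-0.003, -1.0, 0.002]]
wrist_force: [0.1, 1.0, -1.8]
width: 34.1
```

Request:
play_rows([
  {"offset": [0, 0.3, 0], "rotation": [0, 0, 0]},
  {"offset": [0, 0, 0], "rotation": [0, 0, 0]},
])

```text
time_s: 32.75
tool_pos: [533.5, 65.0, 93.2]
tool_rot: [[-0.149, 0.004, 0.989], [-0.989, 0.003, -0.149], [-0.003, -1.0, 0.004]]
wrist_force: [-0.2, -0.4, -2.5]
width: 34.5
```

Request:
play_rows([
  {"offset": [0, 0, 0], "rotation": [0, 0, 0]},
  {"offset": [0, 0, 0], "rotation": [0, 0, 0]},
  {"offset": [0, 0, 0], "rotation": [0, 0, 0]},
], gripper=0.4)

```text
time_s: 33.05
tool_pos: [534.1, 65.0, 93.8]
tool_rot: [[-0.149, 0.006, 0.989], [-0.989, 0.003, -0.149], [-0.004, -1.0, 0.006]]
wrist_force: [-0.4, -0.6, 0.4]
width: 51.1
```

Request:
play_rows([
  {"offset": [0, -2, 0], "rotation": [0, 0, 0]},
  {"offset": [0, -3, 0], "rotation": [0, 0, 0]},
  {"offset": [0, -3, 0], "rotation": [0, 0, 0]},
  {"offset": [0, -4, 0], "rotation": [0, 0, 0]},
  {"offset": [0, -4, 0], "rotation": [0, 0, 0]},
])

```text
time_s: 33.55
tool_pos: [529.7, 64.8, 251.9]
tool_rot: [[-0.149, -0.006, 0.989], [-0.989, 0.004, -0.149], [-0.003, -1.0, -0.006]]
wrist_force: [0.3, 0.4, 0.2]
width: 51.3
```

```bash

python3 - <<'E'
from h import *
st(); c=cam("wrist"); packs(c,"blue",36); c=cam("top"); packs(c,"blue"); 
for m,a,ce in blobs(mask(c,"yellow"),10): print(ce,pts(c,m)[1].mean(0))
go([573,-232,165],tj(0,0,76),n=12)
E
```

```text
t 33.55 pos [529.7  64.8 251.9] f [-0.006  0.004 -1.   ] x [-0.149 -0.989 -0.003] q [-0.125 -0.096 -0.198  1.475  0.003  1.596] F [0.3 0.4 0.2] w 51.3
blue [402. 179.] 3007 zmed 35.7 rect [600.3  56.6] 81.6 [36.3 58.4]
blue [325. 181.] 2637 zmed 35.6 rect [533.3  64. ] 81.0 [35.1 57.1]
blue [422. 196.] 377 zmed 31.3 rect [ 572.9 -231.8] -13.9 [36.3 58.9]
blue [474. 261.] 426 zmed 31.0 rect [ 417.8 -348. ] 13.3 [38.5 59.4]
[127.16  82.44] [819.9   434.472 138.744]
[195.619 139.429] [718.619 306.575  21.103]
[156.667 211.767] [543.647 393.912  24.733]
[418.652 211.522] [ 536.762 -225.17    20.935]
[478.24 275.68] [ 383.091 -358.914   24.728]
[570.661 313.964] [ 288.758 -573.459   32.462]
from [532.2  64.6 256.7] to [ 573 -232  165] rv [ -0.27 -84.59  -0.05] rows 12
1 [2.4, 0.76, 0.7] [-0.02, -7.05, -0.0]
2 [2.46, 0.76, 0.4] [-0.02, -7.05, -0.0]
3 [2.49, 0.76, 0.1] [-0.02, -7.05, -0.0]
4 [2.49, 0.76, -0.21] [-0.02, -7.05, -0.0]
5 [2.44, 0.76, -0.51] [-0.02, -7.05, -0.0]
6 [2.36, 0.76, -0.81] [-0.02, -7.05, -0.0]
7 [2.25, 0.76, -1.09] [-0.02, -7.05, -0.0]
8 [2.09, 0.76, -1.36] [-0.02, -7.05, -0.0]
9 [1.91, 0.76, -1.6] [-0.02, -7.05, -0.0]
10 [1.7, 0.76, -1.83] [-0.02, -7.05, -0.0]
11 [1.46, 0.76, -2.02] [-0.02, -7.05, -0.0]
12 [1.2, 0.76, -2.18] [-0.02, -7.05, -0.0]
```

Request:
play_rows([
  {"offset": [2.4, 0.7, 0.7], "rotation": [0, -7, 0]},
  {"offset": [2.5, 0.7, 0.4], "rotation": [0, -7, 0]},
  {"offset": [2.5, 0.7, 0.1], "rotation": [0, -7, 0]},
  {"offset": [2.5, 0.7, -0.2], "rotation": [0, -7, 0]},
  {"offset": [2.4, 0.7, -0.5], "rotation": [0, -7, 0]},
], gripper=0)

```text
time_s: 34.15
tool_pos: [551.6, -60.5, 221.4]
tool_rot: [[0.468, 0.008, 0.884], [-0.884, 0.003, 0.468], [0.001, -1.0, 0.009]]
wrist_force: [0.6, 0.5, 0.4]
width: 85.4
```

Request:
play_rows([
  {"offset": [2.4, 0.8, -0.8], "rotation": [0, -7, 0]},
  {"offset": [2.2, 0.8, -1.1], "rotation": [0, -7, 0]},
  {"offset": [2.1, 0.8, -1.4], "rotation": [0, -7, 0]},
  {"offset": [1.9, 0.8, -1.6], "rotation": [0, -7, 0]},
  {"offset": [1.7, 0.8, -1.8], "rotation": [0, -7, 0]},
])

```text
time_s: 34.65
tool_pos: [571.9, -188.5, 176.3]
tool_rot: [[0.902, 0.007, 0.432], [-0.432, 0.004, 0.902], [0.004, -1.0, 0.006]]
wrist_force: [0.2, 0.6, 0.3]
width: 85.3
```

Request:
play_rows([
  {"offset": [1.5, 0.8, -2.0], "rotation": [0, -7, 0]},
  {"offset": [0.8, 0.8, -1.6], "rotation": [0, -5, 0]},
  {"offset": [0, 0, 0], "rotation": [0, 0, 0]},
  {"offset": [0, 0, 0], "rotation": [0, 0, 0]},
])

```text
time_s: 35.05
tool_pos: [578.3, -234.7, 155.0]
tool_rot: [[0.974, 0.003, 0.228], [-0.228, 0.006, 0.974], [0.002, -1.0, 0.007]]
wrist_force: [0.7, 0.7, 0.4]
width: 85.3
```

```bash

python3 - <<'E'
from h import *
st(); c=cam("wrist"); packs(c,"blue",32)
go([572.5,-231,86],tj(0,0,76.5),n=3)
E
```

```text
t 35.05 pos [ 578.3 -234.7  155. ] f [ 0.003  0.006 -1.   ] x [ 0.974 -0.228  0.002] q [-0.597  0.202 -0.066  1.303  0.007 -0.367] F [0.7 0.7 0.4] w 85.3
blue [50. 13.] 2401 zmed 31.6 rect [ 440.3 -344.6] 76.9 [19.2 45. ]
blue [319. 205.] 4891 zmed 31.7 rect [ 571.2 -232.7] -13.5 [34.7 54.1]
from [ 578.2 -234.4  155. ] to [ 572.5 -231.    86. ] rv [-0.37  0.33  0.08] rows 3
1 [-0.22, 2.3, 0.05] [-0.12, 0.11, 0.03]
2 [-0.21, 2.3, 0.06] [-0.12, 0.11, 0.03]
3 [-0.21, 2.3, 0.06] [-0.12, 0.11, 0.03]
```

Request:
play_rows([
  {"offset": [-0.5, 2.4, 0.2], "rotation": [-0.3, 0, 0]},
  {"offset": [-0.4, 2.4, 0], "rotation": [0, 0, 0]},
  {"offset": [-0.2, 1.4, 0], "rotation": [0, 0, 0]},
  {"offset": [0, 0.7, 0], "rotation": [0, 0, 0]},
  {"offset": [0, 0, 0], "rotation": [0, 0, 0]},
])

```text
time_s: 35.6
tool_pos: [569.3, -226.6, 86.5]
tool_rot: [[0.973, 0.005, 0.23], [-0.23, -0.001, 0.973], [0.005, -1.0, 0.0]]
wrist_force: [0.2, -0.2, 0.2]
width: 85.5
```

```bash

python3 - <<'E'
from h import *
st(); 
go([572.5,-231.5,86],tj(0,0,76.5),n=1)
E
```

```text
t 35.6 pos [ 569.3 -226.6   86.5] f [ 0.005 -0.001 -1.   ] x [ 0.973 -0.23   0.005] q [-0.593  0.213 -0.182  1.171  0.002 -0.361] F [ 0.2 -0.2  0.2] w 85.5
from [ 569.3 -226.6   86.5] to [ 572.5 -231.5   86. ] rv [-0.01  0.21  0.3 ] rows 1
1 [0.43, 0.05, -0.4] [-0.01, 0.21, 0.3]
```

Request:
play_rows([
  {"offset": [0.4, 0.1, -0.4], "rotation": [0, 0, 0]},
  {"offset": [0, 0, 0], "rotation": [0, 0, 0]},
])

```text
time_s: 35.8
tool_pos: [573.5, -232.0, 87.3]
tool_rot: [[0.973, 0.007, 0.23], [-0.23, -0.002, 0.973], [0.007, -1.0, -0.001]]
wrist_force: [0.3, 0.4, -0.4]
width: 85.6
```

Request:
play_rows([
  {"offset": [0, 0, 0], "rotation": [0, 0, 0]},
  {"offset": [0, 0, 0], "rotation": [0, 0, 0]},
  {"offset": [0, 0, 0], "rotation": [0, 0, 0]},
  {"offset": [0, 0, 0], "rotation": [0, 0, 0]},
  {"offset": [0, 0, 0], "rotation": [0, 0, 0]},
], gripper=1)

```text
time_s: 36.3
tool_pos: [575.0, -233.2, 90.0]
tool_rot: [[0.973, 0.01, 0.23], [-0.23, -0.004, 0.973], [0.011, -1.0, -0.002]]
wrist_force: [-0.6, 0.1, -1.4]
width: 34.5
```

Request:
play_rows([
  {"offset": [0, 0, 0], "rotation": [0, 0, 0]},
  {"offset": [0, -1, 0], "rotation": [0, 0, 0]},
  {"offset": [0, -3, 0], "rotation": [0, 0, 0]},
  {"offset": [0, -4, 0], "rotation": [0, 0, 0]},
  {"offset": [0, -4, 0], "rotation": [0, 0, 0]},
])

```text
time_s: 36.8
tool_pos: [569.8, -230.1, 206.5]
tool_rot: [[0.973, -0.002, 0.23], [-0.23, 0.004, 0.973], [-0.003, -1.0, 0.003]]
wrist_force: [0.4, -0.3, -2.1]
width: 35.0
```

```bash

python3 - <<'E'
from h import *
st(); 
go([*slot(30,-46),220],tj(0,0,-8.8),n=11)
E
```

```text
t 36.8 pos [ 569.8 -230.1  206.5] f [-0.002  0.004 -1.   ] x [ 0.973 -0.23  -0.003] q [-0.597  0.156 -0.024  1.395  0.002 -0.365] F [ 0.4 -0.3 -2.1] w 35.0
from [ 569.8 -230.1  206.5] to [587.1 -35.  220. ] rv [-0.04 85.47 -0.27] rows 11
1 [-0.26, -0.12, 1.76] [-0.0, 7.77, -0.02]
2 [-0.49, -0.12, 1.71] [-0.0, 7.77, -0.02]
3 [-0.72, -0.12, 1.63] [-0.0, 7.77, -0.02]
4 [-0.93, -0.12, 1.52] [-0.0, 7.77, -0.02]
5 [-1.13, -0.12, 1.38] [-0.0, 7.77, -0.02]
6 [-1.3, -0.12, 1.21] [-0.0, 7.77, -0.02]
7 [-1.46, -0.12, 1.02] [-0.0, 7.77, -0.02]
8 [-1.58, -0.12, 0.82] [-0.0, 7.77, -0.02]
9 [-1.68, -0.12, 0.6] [-0.0, 7.77, -0.02]
10 [-1.74, -0.12, 0.36] [-0.0, 7.77, -0.02]
11 [-1.78, -0.12, 0.13] [-0.0, 7.77, -0.02]
```

Request:
play_rows([
  {"offset": [-0.3, -0.1, 1.8], "rotation": [0, 7.7, 0]},
  {"offset": [-0.5, -0.1, 1.7], "rotation": [0, 7.7, 0]},
  {"offset": [-0.7, -0.1, 1.6], "rotation": [0, 7.7, 0]},
  {"offset": [-0.9, -0.1, 1.5], "rotation": [0, 7.7, 0]},
  {"offset": [-1.1, -0.1, 1.4], "rotation": [0, 7.7, 0]},
])

```text
time_s: 37.3
tool_pos: [580.6, -142.8, 223.7]
tool_rot: [[0.597, 0.009, 0.802], [-0.802, -0.004, 0.597], [0.009, -1.0, 0.005]]
wrist_force: [0.1, 0.5, -1.8]
width: 34.5
```

Request:
play_rows([
  {"offset": [-1.3, 0, 1.2], "rotation": [0, 7.7, 0]},
  {"offset": [-1.5, 0, 1.0], "rotation": [0, 7.7, 0]},
  {"offset": [-1.6, 0, 0.8], "rotation": [0, 7.7, 0]},
  {"offset": [-1.7, 0, 0.6], "rotation": [0, 7.7, 0]},
  {"offset": [-1.5, 0, 0.3], "rotation": [0, 7.7, 0]},
])

```text
time_s: 37.8
tool_pos: [589.6, -52.2, 226.9]
tool_rot: [[-0.061, 0.011, 0.998], [-0.998, -0.004, -0.061], [0.004, -1.0, 0.011]]
wrist_force: [0.4, 0.3, -2.3]
width: 34.2
```

Request:
play_rows([
  {"offset": [-1.2, 0, 0.1], "rotation": [0, 5, 0]},
  {"offset": [0, 0, 0], "rotation": [0, 0, 0]},
  {"offset": [0, 0, 0], "rotation": [0, 0, 0]},
])

```text
time_s: 38.1
tool_pos: [591.1, -38.1, 228.4]
tool_rot: [[-0.149, 0.011, 0.989], [-0.989, -0.004, -0.149], [0.003, -1.0, 0.012]]
wrist_force: [-0.3, -0.6, -3.0]
width: 34.4
```

```bash

python3 - <<'E'
from h import *
st(); 
go([*slot(30,-48),135],tj(0,0,-8.8),n=3)
E
```

```text
t 38.1 pos [591.1 -38.1 228.4] f [ 0.011 -0.004 -1.   ] x [-0.149 -0.989  0.003] q [-0.285  0.066 -0.079  1.413 -0.001  1.436] F [-0.3 -0.6 -3. ] w 34.4
from [591.1 -38.1 228.4] to [586.8 -37.  135. ] rv [-0.68  0.22  0.14] rows 3
1 [-0.02, 3.11, -0.18] [-0.23, 0.07, 0.05]
2 [-0.02, 3.11, -0.17] [-0.23, 0.07, 0.05]
3 [-0.02, 3.11, -0.16] [-0.23, 0.07, 0.05]
```

Request:
play_rows([
  {"offset": [0, 3.1, -0.2], "rotation": [-0.2, 0, 0]},
  {"offset": [0, 3.1, -0.3], "rotation": [-0.2, 0, 0]},
  {"offset": [0, 2.5, -0.2], "rotation": [-0.2, 0, 0]},
  {"offset": [0, 0, 0], "rotation": [0, 0, 0]},
])

```text
time_s: 38.5
tool_pos: [585.5, -40.5, 141.1]
tool_rot: [[-0.141, 0.004, 0.99], [-0.99, -0.004, -0.141], [0.004, -1.0, 0.005]]
wrist_force: [-0.9, -0.2, -3.0]
width: 34.8
```

```bash

python3 - <<'E'
from h import *
st(); 
go([*slot(30,-48),97],tj(0,0,-8.8),n=2)
c=cam("wrist"); cv2.imwrite("pics/w9.png",c["frame"][:,:,::-1])
E
```

```text
t 38.5 pos [585.5 -40.5 141.1] f [ 0.004 -0.004 -1.   ] x [-0.141 -0.99   0.004] q [-0.291  0.095 -0.209  1.262 -0.003  1.422] F [-0.9 -0.2 -3. ] w 34.8
from [585.5 -40.5 141.1] to [586.8 -37.   97. ] rv [-0.26  0.68  0.22] rows 2
1 [-0.19, 2.21, 0.03] [-0.13, 0.34, 0.11]
2 [-0.19, 2.21, 0.04] [-0.13, 0.34, 0.11]
```

View pics/w9.png

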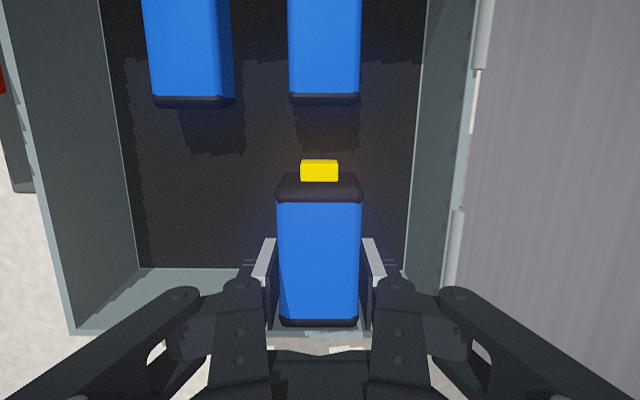

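Request:
play_rows([
  {"offset": [-0.3, 1.9, 0], "rotation": [0, 0.7, 0]},
  {"offset": [0, 1.8, 0], "rotation": [0, 0, 0]},
  {"offset": [0, 0.5, 0], "rotation": [0, 0, 0]},
  {"offset": [0, 0, 0], "rotation": [0, 0, 0]},
])

```text
time_s: 38.95
tool_pos: [591.0, -40.9, 108.3]
tool_rot: [[-0.152, 0.016, 0.988], [-0.988, -0.008, -0.151], [0.006, -1.0, 0.017]]
wrist_force: [0.3, 0.5, -2.1]
width: 34.4
```

```bash

python3 - <<'E'
from h import *
st(); 
go([*slot(30,-48),93],tj(0,0,-8.8),n=1)
E
```

```text
t 38.95 pos [591.  -40.9 108.3] f [ 0.016 -0.008 -1.   ] x [-0.152 -0.988  0.006] q [-0.288  0.123 -0.241  1.19  -0.003  1.435] F [ 0.3  0.5 -2.1] w 34.4
from [591.  -40.9 108.3] to [586.8 -37.   93. ] rv [-0.95  0.08  0.32] rows 1
1 [-0.33, 1.52, -0.5] [-0.95, 0.08, 0.32]
```

Request:
play_rows([
  {"offset": [-0.3, 0.9, -0.5], "rotation": [-0.9, 0, 0.3]},
  {"offset": [0, 0.5, 0], "rotation": [0, 0, 0]},
  {"offset": [0, 0.2, 0], "rotation": [0, 0, 0]},
  {"offset": [0, 0, 0], "rotation": [0, 0, 0]},
])

```text
time_s: 39.35
tool_pos: [588.3, -37.8, 95.0]
tool_rot: [[-0.151, 0.004, 0.989], [-0.989, -0.001, -0.151], [0.001, -1.0, 0.004]]
wrist_force: [0.5, -0.2, -3.1]
width: 34.2
```

Request:
play_rows([
  {"offset": [0, 0.2, 0], "rotation": [0, 0, 0]},
  {"offset": [0, 0, 0], "rotation": [0, 0, 0]},
])

```text
time_s: 39.55
tool_pos: [589.0, -37.8, 94.2]
tool_rot: [[-0.151, 0.006, 0.989], [-0.989, -0.001, -0.151], [0.001, -1.0, 0.006]]
wrist_force: [-0.5, -0.1, -1.9]
width: 34.4
```

Request:
play_rows([
  {"offset": [0, 0, 0], "rotation": [0, 0, 0]},
  {"offset": [0, 0, 0], "rotation": [0, 0, 0]},
  {"offset": [0, 0, 0], "rotation": [0, 0, 0]},
], gripper=0.4)

```text
time_s: 39.85
tool_pos: [589.6, -37.9, 95.0]
tool_rot: [[-0.151, 0.007, 0.989], [-0.989, -0.002, -0.151], [0.001, -1.0, 0.008]]
wrist_force: [0.6, -0.8, 0.5]
width: 51.2
```

Request:
play_rows([
  {"offset": [0, -2, 0], "rotation": [0, 0, 0]},
  {"offset": [0, -3, 0], "rotation": [0, 0, 0]},
  {"offset": [0, -3, 0], "rotation": [0, 0, 0]},
  {"offset": [0, -4, 0], "rotation": [0, 0, 0]},
  {"offset": [0, -4, 0], "rotation": [0, 0, 0]},
])

```text
time_s: 40.35
tool_pos: [585.1, -36.8, 252.8]
tool_rot: [[-0.151, -0.004, 0.989], [-0.989, 0.002, -0.151], [-0.001, -1.0, -0.004]]
wrist_force: [1.3, -0.6, -0.7]
width: 51.3
```

```bash

python3 - <<'E'
from h import *
st(); c=cam("wrist"); packs(c,"blue",36); c=cam("top"); packs(c,"blue"); 
go([418,-348,165],tj(0,0,103.5),n=15)
E
```

```text
t 40.35 pos [585.1 -36.8 252.8] f [-0.004  0.002 -1.   ] x [-0.151 -0.989 -0.001] q [-0.286  0.063 -0.039  1.474  0.     1.436] F [ 1.3 -0.6 -0.7] w 51.3
blue [323.  62.] 3468 zmed 35.7 rect [602.1  58.5] 81.7 [35.5 56.3]
blue [239.  66.] 4009 zmed 35.6 rect [534.4  64.2] 81.3 [36.6 61.2]
blue [325. 178.] 2636 zmed 35.6 rect [589.4 -35.8] 80.9 [35.1 57. ]
blue [474. 261.] 427 zmed 31.2 rect [ 417.9 -348.5] 13.3 [37.4 59.4]
from [587.5 -37.5 258. ] to [ 418 -348  165] rv [  -0.17 -112.17    0.3 ] rows 15
1 [2.22, 0.62, -0.81] [-0.01, -7.48, 0.02]
2 [2.09, 0.62, -1.09] [-0.01, -7.48, 0.02]
3 [1.93, 0.62, -1.35] [-0.01, -7.48, 0.02]
4 [1.74, 0.62, -1.59] [-0.01, -7.48, 0.02]
5 [1.52, 0.62, -1.81] [-0.01, -7.48, 0.02]
6 [1.27, 0.62, -1.99] [-0.01, -7.48, 0.02]
7 [1.0, 0.62, -2.14] [-0.01, -7.48, 0.02]
8 [0.72, 0.62, -2.25] [-0.01, -7.48, 0.02]
9 [0.42, 0.62, -2.32] [-0.01, -7.48, 0.02]
10 [0.11, 0.62, -2.36] [-0.01, -7.48, 0.02]
11 [-0.2, 0.62, -2.35] [-0.01, -7.48, 0.02]
12 [-0.5, 0.62, -2.31] [-0.01, -7.48, 0.02]
13 [-0.8, 0.62, -2.22] [-0.01, -7.48, 0.02]
14 [-1.08, 0.62, -2.1] [-0.01, -7.48, 0.02]
15 [-1.34, 0.62, -1.94] [-0.01, -7.48, 0.02]
```

```bash

python3 - <<'E'
from h import *
go([418,-348,165],tj(0,0,-76.5),n=10)
E
```

```text
from [587.5 -37.5 258. ] to [ 418 -348  165] rv [-0.27 67.83 -0.15] rows 10
1 [3.33, 0.93, -1.21] [-0.03, 6.78, -0.02]
2 [3.44, 0.93, -0.81] [-0.03, 6.78, -0.02]
3 [3.52, 0.93, -0.4] [-0.03, 6.78, -0.02]
4 [3.54, 0.93, 0.02] [-0.03, 6.78, -0.02]
5 [3.51, 0.93, 0.44] [-0.03, 6.78, -0.02]
6 [3.43, 0.93, 0.85] [-0.03, 6.78, -0.02]
7 [3.31, 0.93, 1.25] [-0.03, 6.78, -0.02]
8 [3.14, 0.93, 1.63] [-0.03, 6.78, -0.02]
9 [2.92, 0.93, 1.99] [-0.03, 6.78, -0.02]
10 [2.67, 0.93, 2.32] [-0.03, 6.78, -0.02]
```

Request:
play_rows([
  {"offset": [3.3, 0.6, -1.2], "rotation": [0, 6.7, 0]},
  {"offset": [3.4, 0.6, -0.8], "rotation": [0, 6.7, 0]},
  {"offset": [3.5, 0.6, -0.4], "rotation": [0, 6.7, 0]},
  {"offset": [3.5, 0.6, 0], "rotation": [0, 6.7, 0]},
  {"offset": [3.5, 0.6, 0.4], "rotation": [0, 6.7, 0]},
], gripper=0)

```text
time_s: 40.95
tool_pos: [503.0, -192.9, 228.7]
tool_rot: [[-0.681, 0.012, 0.732], [-0.733, -0.003, -0.681], [-0.006, -1.0, 0.011]]
wrist_force: [-0.5, 0.4, -0.3]
width: 85.5
```

Request:
play_rows([
  {"offset": [3.4, 1, 0.8], "rotation": [0, 6.7, 0]},
  {"offset": [3.3, 1, 1.2], "rotation": [0, 6.7, 0]},
  {"offset": [3.1, 1.1, 1.6], "rotation": [0, 6.7, 0]},
  {"offset": [2.7, 1.2, 1.9], "rotation": [0, 6.7, 0]},
  {"offset": [2.0, 1.2, 2.0], "rotation": [0, 4, 0]},
])

```text
time_s: 41.45
tool_pos: [419.2, -345.1, 171.2]
tool_rot: [[-0.967, 0.014, 0.256], [-0.256, -0.005, -0.967], [-0.012, -1.0, 0.009]]
wrist_force: [1.2, -0.6, 0.1]
width: 85.2
```

Request:
play_rows([
  {"offset": [0, 0, 0], "rotation": [0, 0, 0]},
  {"offset": [0, 0, 0], "rotation": [0, 0, 0]},
])

```text
time_s: 41.65
tool_pos: [416.9, -347.1, 168.7]
tool_rot: [[-0.968, 0.012, 0.25], [-0.25, -0.004, -0.968], [-0.011, -1.0, 0.007]]
wrist_force: [-0.9, 0.5, 0.1]
width: 85.2
```

```bash

python3 - <<'E'
from h import *
st(); c=cam("wrist"); packs(c,"blue",32)
go([418,-348.5,86],tj(0,0,-76.5),n=3)
E
```

```text
t 41.65 pos [ 416.9 -347.1  168.7] f [ 0.012 -0.004 -1.   ] x [-0.968 -0.25  -0.011] q [-0.939 -0.064 -0.319  1.306  0.008  1.95 ] F [-0.9  0.5  0.1] w 85.2
blue [322. 212.] 4195 zmed 31.6 rect [ 416.7 -350.8] 14.2 [35.  54.3]
from [ 417.  -346.9  168.7] to [ 418.  -348.5   86. ] rv [-0.37  1.02 -0.61] rows 3
1 [0.01, 2.76, 0.04] [-0.12, 0.34, -0.2]
2 [0.0, 2.76, 0.05] [-0.12, 0.34, -0.2]
3 [-0.01, 2.76, 0.05] [-0.12, 0.34, -0.2]
```

Request:
play_rows([
  {"offset": [0.1, 2.8, 0.1], "rotation": [-0.3, 0.7, -0.6]},
  {"offset": [0, 2.6, 0], "rotation": [0, 0, 0]},
  {"offset": [0, 1.6, 0], "rotation": [0, 0, 0]},
  {"offset": [0, 0.6, 0], "rotation": [0, 0, 0]},
  {"offset": [0, 0, 0], "rotation": [0, 0, 0]},
])

```text
time_s: 42.2
tool_pos: [420.8, -345.5, 93.7]
tool_rot: [[-0.969, 0.004, 0.249], [-0.249, -0.005, -0.969], [-0.002, -1.0, 0.006]]
wrist_force: [-0.0, -0.2, 0.4]
width: 85.7
```

```bash

python3 - <<'E'
from h import *
st(); 
go([417.5,-349,86],tj(0,0,-76.2),n=1)
E
```

```text
t 42.2 pos [ 420.8 -345.5   93.7] f [ 0.004 -0.005 -1.   ] x [-0.969 -0.249 -0.002] q [-0.928  0.003 -0.393  1.169  0.     1.962] F [-0.  -0.2  0.4] w 85.7
from [ 420.8 -345.5   93.7] to [ 417.5 -349.    86. ] rv [-0.32  0.61 -0.14] rows 1
1 [0.41, 0.77, 0.26] [-0.32, 0.61, -0.14]
```

Request:
play_rows([
  {"offset": [0.4, 0.6, 0.3], "rotation": [-0.3, 0.6, 0]},
  {"offset": [0, 0.2, 0], "rotation": [0, 0, 0]},
  {"offset": [0, 0, 0], "rotation": [0, 0, 0]},
])

```text
time_s: 42.5
tool_pos: [418.9, -350.1, 87.8]
tool_rot: [[-0.971, 0.004, 0.24], [-0.24, -0.002, -0.971], [-0.004, -1.0, 0.003]]
wrist_force: [-0.3, 0.7, 0.7]
width: 85.4
```

Request:
play_rows([
  {"offset": [0, 0, 0], "rotation": [0, 0, 0]},
  {"offset": [0, 0, 0], "rotation": [0, 0, 0]},
  {"offset": [0, 0, 0], "rotation": [0, 0, 0]},
  {"offset": [0, 0, 0], "rotation": [0, 0, 0]},
  {"offset": [0, 0, 0], "rotation": [0, 0, 0]},
], gripper=1)

```text
time_s: 43.0
tool_pos: [419.5, -351.2, 89.8]
tool_rot: [[-0.971, 0.006, 0.24], [-0.24, -0.005, -0.971], [-0.005, -1.0, 0.006]]
wrist_force: [-0.0, -0.1, -1.9]
width: 34.6
```

Request:
play_rows([
  {"offset": [0, 0, 0], "rotation": [0, 0, 0]},
  {"offset": [0, -1, 0], "rotation": [0, 0, 0]},
  {"offset": [0, -3, 0], "rotation": [0, 0, 0]},
  {"offset": [0, -4, 0], "rotation": [0, 0, 0]},
  {"offset": [0, -4, 0], "rotation": [0, 0, 0]},
])

```text
time_s: 43.5
tool_pos: [416.1, -347.1, 207.4]
tool_rot: [[-0.971, -0.002, 0.24], [-0.24, 0.007, -0.971], [0.0, -1.0, -0.007]]
wrist_force: [0.9, -0.6, -0.9]
width: 34.4
```

```bash

python3 - <<'E'
from h import *
st(); 
go([*slot(-40,-46),220],tj(0,0,-8.8),n=10)
E
```

```text
t 43.5 pos [ 416.1 -347.1  207.4] f [-0.002  0.007 -1.   ] x [-0.971 -0.24   0.   ] q [-0.938 -0.063 -0.247  1.393  0.002  1.962] F [ 0.9 -0.6 -0.9] w 34.4
from [ 416.1 -347.1  207.4] to [518.  -24.4 220. ] rv [  0.35 -67.34  -0.22] rows 10
1 [-1.76, -0.11, -2.89] [0.03, -6.73, -0.02]
2 [-2.09, -0.11, -2.66] [0.03, -6.73, -0.02]
3 [-2.39, -0.11, -2.4] [0.03, -6.73, -0.02]
4 [-2.65, -0.11, -2.1] [0.03, -6.73, -0.02]
5 [-2.88, -0.12, -1.78] [0.03, -6.73, -0.02]
6 [-3.07, -0.12, -1.43] [0.03, -6.73, -0.02]
7 [-3.21, -0.12, -1.06] [0.03, -6.73, -0.02]
8 [-3.32, -0.12, -0.67] [0.03, -6.73, -0.02]
9 [-3.37, -0.12, -0.28] [0.03, -6.73, -0.02]
10 [-3.38, -0.12, 0.12] [0.03, -6.73, -0.02]
```

Request:
play_rows([
  {"offset": [-1.8, -0.2, -2.9], "rotation": [0, -6.7, 0]},
  {"offset": [-2.1, -0.2, -2.7], "rotation": [0, -6.7, 0]},
  {"offset": [-2.4, -0.2, -2.4], "rotation": [0, -6.7, 0]},
  {"offset": [-2.6, -0.2, -2.1], "rotation": [0, -6.7, 0]},
  {"offset": [-2.9, 0, -1.8], "rotation": [0, -6.7, 0]},
])

```text
time_s: 44.0
tool_pos: [468.7, -185.7, 227.4]
tool_rot: [[-0.668, 0.008, 0.745], [-0.745, -0.005, -0.668], [-0.002, -1.0, 0.009]]
wrist_force: [0.9, 0.1, -1.2]
width: 34.4
```

Request:
play_rows([
  {"offset": [-3.1, 0, -1.4], "rotation": [0, -6.7, 0]},
  {"offset": [-3.2, 0, -1.1], "rotation": [0, -6.7, 0]},
  {"offset": [-3.3, 0, -0.7], "rotation": [0, -6.7, 0]},
  {"offset": [-3.2, 0, -0.3], "rotation": [0, -6.7, 0]},
  {"offset": [-2.5, 0, 0.1], "rotation": [0, -5, 0]},
])

```text
time_s: 44.5
tool_pos: [514.0, -25.6, 230.9]
tool_rot: [[-0.15, 0.011, 0.989], [-0.989, -0.006, -0.15], [0.004, -1.0, 0.011]]
wrist_force: [0.6, 0.2, -1.9]
width: 34.8
```

Request:
play_rows([
  {"offset": [0, 0, 0], "rotation": [0, 0, 0]},
  {"offset": [0, 0, 0], "rotation": [0, 0, 0]},
])

```text
time_s: 44.7
tool_pos: [514.2, -22.7, 232.0]
tool_rot: [[-0.144, 0.011, 0.99], [-0.99, -0.005, -0.144], [0.004, -1.0, 0.012]]
wrist_force: [0.0, -0.1, -1.4]
width: 34.4
```

```bash

python3 - <<'E'
from h import *
st(); 
go([*slot(-40,-46),135],tj(0,0,-8.8),n=3)
E
```

```text
t 44.7 pos [514.2 -22.7 232. ] f [ 0.011 -0.005 -1.   ] x [-0.144 -0.99   0.004] q [-0.298 -0.173 -0.304  1.427 -0.002  1.417] F [ 0.  -0.1 -1.4] w 34.4
from [514.2 -22.7 232. ] to [518.  -24.4 135. ] rv [-0.68  0.54  0.21] rows 3
1 [0.03, 3.23, 0.09] [-0.23, 0.18, 0.07]
2 [0.03, 3.23, 0.11] [-0.23, 0.18, 0.07]
3 [0.03, 3.23, 0.12] [-0.23, 0.18, 0.07]
```

Request:
play_rows([
  {"offset": [0, 3.2, 0.1], "rotation": [-0.2, 0.2, 0]},
  {"offset": [0, 3.2, 0.1], "rotation": [-0.2, 0.2, 0]},
  {"offset": [0, 2.5, 0.1], "rotation": [-0.2, 0.2, 0]},
  {"offset": [0, 0, 0], "rotation": [0, 0, 0]},
])

```text
time_s: 45.1
tool_pos: [518.4, -27.2, 143.0]
tool_rot: [[-0.163, 0.004, 0.987], [-0.987, -0.006, -0.163], [0.005, -1.0, 0.005]]
wrist_force: [-0.2, 0.6, -1.0]
width: 34.3
```

```bash

python3 - <<'E'
from h import *
st(); 
go([*slot(-40,-46),97],tj(0,0,-8.8),n=2)
c=cam("wrist"); cv2.imwrite("pics/w10.png",c["frame"][:,:,::-1])
E
```

```text
t 45.1 pos [518.4 -27.2 143. ] f [ 0.004 -0.006 -1.   ] x [-0.163 -0.987  0.005] q [-0.303 -0.114 -0.414  1.266 -0.004  1.432] F [-0.2  0.6 -1. ] w 34.3
from [518.4 -27.2 143. ] to [518.  -24.4  97. ] rv [-0.28 -0.57  0.29] rows 2
1 [-0.15, 2.3, -0.06] [-0.14, -0.28, 0.15]
2 [-0.14, 2.3, -0.05] [-0.14, -0.28, 0.15]
```

View pics/w10.png

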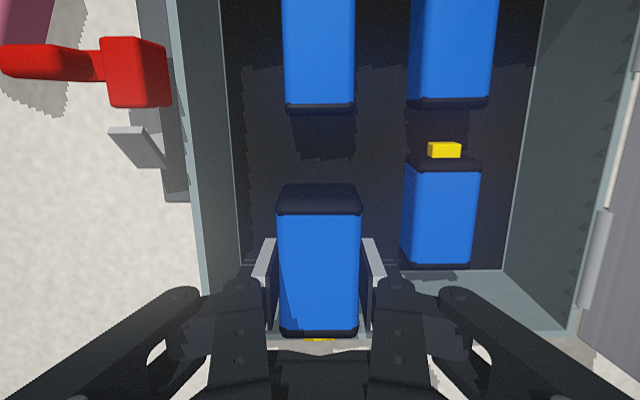

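Request:
play_rows([
  {"offset": [-0.7, 1.9, 0], "rotation": [0, -0.5, 0.2]},
  {"offset": [-0.2, 1.8, 0], "rotation": [0, 0, 0]},
  {"offset": [0, 0.5, 0], "rotation": [0, 0, 0]},
  {"offset": [0, 0, 0], "rotation": [0, 0, 0]},
])

```text
time_s: 45.55
tool_pos: [524.1, -21.8, 109.6]
tool_rot: [[-0.158, 0.015, 0.987], [-0.987, -0.006, -0.158], [0.003, -1.0, 0.016]]
wrist_force: [0.3, -0.1, -0.6]
width: 34.4
```

```bash

python3 - <<'E'
from h import *
st(); 
go([*slot(-40,-41),93],tj(0,0,-8.8),n=1)
E
```

```text
t 45.55 pos [524.1 -21.8 109.6] f [ 0.015 -0.006 -1.   ] x [-0.158 -0.987  0.003] q [-0.291 -0.084 -0.447  1.191 -0.001  1.439] F [ 0.3 -0.1 -0.6] w 34.4
from [524.1 -21.8 109.6] to [518.7 -19.4  93. ] rv [-0.9  -0.32  0.19] rows 1
1 [-0.16, 1.66, -0.59] [-0.9, -0.32, 0.19]
```

Request:
play_rows([
  {"offset": [-0.2, 1.0, -0.6], "rotation": [-0.9, -0.3, 0.2]},
  {"offset": [0, 0.5, 0], "rotation": [0, 0, 0]},
  {"offset": [0, 0.2, 0], "rotation": [0, 0, 0]},
  {"offset": [0, 0, 0], "rotation": [0, 0, 0]},
])

```text
time_s: 45.95
tool_pos: [519.8, -19.9, 95.0]
tool_rot: [[-0.154, 0.003, 0.988], [-0.988, -0.001, -0.154], [0.0, -1.0, 0.003]]
wrist_force: [0.1, -0.0, -1.0]
width: 34.9
```

Request:
play_rows([
  {"offset": [0, 0.2, 0], "rotation": [0, 0, 0]},
  {"offset": [0, 0, 0], "rotation": [0, 0, 0]},
])

```text
time_s: 46.15
tool_pos: [520.3, -20.1, 93.8]
tool_rot: [[-0.154, 0.004, 0.988], [-0.988, -0.001, -0.154], [0.001, -1.0, 0.004]]
wrist_force: [-0.1, -0.1, -1.7]
width: 34.4
```

Request:
play_rows([
  {"offset": [0, 0, 0], "rotation": [0, 0, 0]},
  {"offset": [0, 0, 0], "rotation": [0, 0, 0]},
  {"offset": [0, 0, 0], "rotation": [0, 0, 0]},
], gripper=0.4)

```text
time_s: 46.45
tool_pos: [520.8, -20.2, 94.3]
tool_rot: [[-0.154, 0.005, 0.988], [-0.988, -0.002, -0.154], [0.001, -1.0, 0.005]]
wrist_force: [0.1, 1.0, -0.5]
width: 51.2
```

Request:
play_rows([
  {"offset": [0, -2, 0], "rotation": [0, 0, 0]},
  {"offset": [0, -3, 0], "rotation": [0, 0, 0]},
  {"offset": [0, -3, 0], "rotation": [0, 0, 0]},
  {"offset": [0, -4, 0], "rotation": [0, 0, 0]},
  {"offset": [0, -4, 0], "rotation": [0, 0, 0]},
])

```text
time_s: 46.95
tool_pos: [516.7, -19.0, 252.9]
tool_rot: [[-0.154, -0.006, 0.988], [-0.988, 0.002, -0.154], [-0.001, -1.0, -0.006]]
wrist_force: [0.8, 0.2, 0.2]
width: 51.3
```

```bash

python3 - <<'E'
from h import *
st(); c=cam("wrist"); packs(c,"blue",36); cv2.imwrite("pics/w11.png",c["frame"][:,:,::-1])
c=cam("scene"); cv2.imwrite("pics/s5.png",c["frame"][:,:,::-1])
E
```

```text
t 46.95 pos [516.7 -19.  252.9] f [-0.006  0.002 -1.   ] x [-0.154 -0.988 -0.001] q [-0.29  -0.148 -0.244  1.481 -0.     1.435] F [0.8 0.2 0.2] w 51.3
blue [408.  74.] 4118 zmed 35.7 rect [600.3  55.8] 82.0 [36.6 61.7]
blue [327.  82.] 4003 zmed 35.7 rect [533.2  64. ] 81.1 [35.5 60.6]
blue [403. 186.] 3010 zmed 35.7 rect [588.2 -32.8] 81.2 [36.4 63.5]
blue [325. 185.] 2613 zmed 35.6 rect [519.7 -22.9] 81.1 [35.3 60.1]
```

View pics/w11.png

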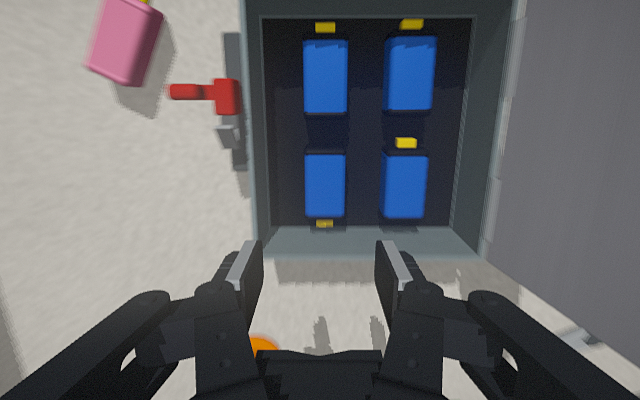

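View pics/s5.png

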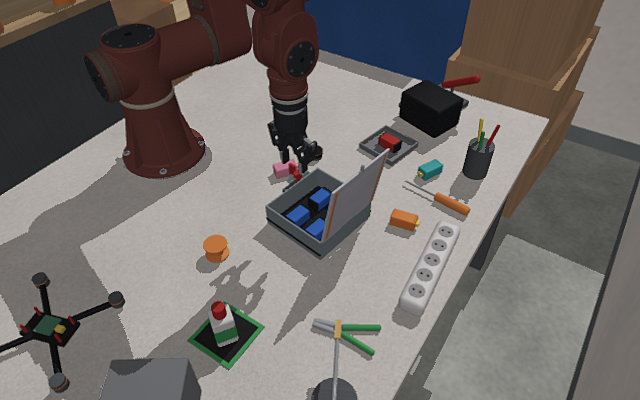

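```bash

python3 - <<'E'
from h import *
print(slot(160,0))
go([600,5,385],tj(0,0,81.2),n=11)
E
```

```text
[722.631  -9.385]
from [519.1 -19.6 257.6] to [600   5 385] rv [ -0.11 -90.05   0.15] rows 11
1 [-0.33, -1.16, 0.7] [-0.01, -8.19, 0.01]
2 [-0.23, -1.16, 0.74] [-0.01, -8.19, 0.01]
3 [-0.13, -1.16, 0.76] [-0.01, -8.19, 0.01]
4 [-0.02, -1.16, 0.77] [-0.01, -8.19, 0.01]
5 [0.09, -1.16, 0.77] [-0.01, -8.19, 0.01]
6 [0.2, -1.16, 0.74] [-0.01, -8.19, 0.01]
7 [0.31, -1.16, 0.71] [-0.01, -8.19, 0.01]
8 [0.4, -1.16, 0.66] [-0.01, -8.19, 0.01]
9 [0.49, -1.16, 0.59] [-0.01, -8.19, 0.01]
10 [0.57, -1.16, 0.52] [-0.01, -8.19, 0.01]
11 [0.64, -1.16, 0.43] [-0.01, -8.19, 0.01]
```

Request:
play_rows([
  {"offset": [-0.3, -2.5, 0.3], "rotation": [0, -8.2, 0]},
  {"offset": [-0.2, -2.5, 0.4], "rotation": [0, -8.2, 0]},
  {"offset": [-0.1, -2.5, 0.4], "rotation": [0, -8.2, 0]},
  {"offset": [0, -2.5, 0.5], "rotation": [0, -8.2, 0]},
  {"offset": [0, -2, 0.6], "rotation": [0, -8.2, 0]},
], gripper=1)

```text
time_s: 47.55
tool_pos: [539.9, -9.2, 377.7]
tool_rot: [[0.552, -0.001, 0.834], [-0.834, 0.0, 0.552], [-0.001, -1.0, -0.001]]
wrist_force: [0.1, -0.3, -1.1]
width: 0.1
```

Request:
play_rows([
  {"offset": [0.2, -0.5, 0.7], "rotation": [0, -8.2, 0]},
  {"offset": [0.3, 0, 0.7], "rotation": [0, -8.2, 0]},
  {"offset": [0.4, 0, 0.7], "rotation": [0, -8.2, 0]},
  {"offset": [0.5, 0, 0.6], "rotation": [0, -8.2, 0]},
  {"offset": [0.6, 0, 0.5], "rotation": [0, -8.2, 0]},
])

```text
time_s: 48.05
tool_pos: [579.0, 3.5, 384.5]
tool_rot: [[0.972, 0.003, 0.237], [-0.237, -0.001, 0.972], [0.003, -1.0, -0.0]]
wrist_force: [-0.5, -0.2, -0.2]
width: -0.2
```

Request:
play_rows([
  {"offset": [0.6, 0, 0.4], "rotation": [0, -5, 0]},
  {"offset": [0, 0, 0], "rotation": [0, 0, 0]},
  {"offset": [0, 0, 0], "rotation": [0, 0, 0]},
])

```text
time_s: 48.35
tool_pos: [586.5, 6.2, 382.4]
tool_rot: [[0.989, 0.0, 0.146], [-0.146, -0.0, 0.989], [0.0, -1.0, -0.0]]
wrist_force: [1.0, -0.1, 0.7]
width: -0.1
```

```bash

python3 - <<'E'
from h import *
st(); go([*slot(160,0),375],tj(0,0,81.2))
E
```

```text
t 48.35 pos [586.5   6.2 382.4] f [ 0. -0. -1.] x [ 0.989 -0.146  0.   ] q [-0.212  0.097  0.234  1.707 -0.    -0.065] F [ 1.  -0.1  0.7] w -0.1
from [586.5   6.2 382.4] to [722.6  -9.4 375. ] rv [0.01 0.39 0.03] rows 3
1 [4.56, 0.25, 0.15] [0.0, 0.13, 0.01]
2 [4.56, 0.25, 0.16] [0.0, 0.13, 0.01]
3 [4.56, 0.25, 0.17] [0.0, 0.13, 0.01]
```

Request:
play_rows([
  {"offset": [4, 0, 0.1], "rotation": [0, 0, 0]},
  {"offset": [4, 0, 0.1], "rotation": [0, 0, 0]},
  {"offset": [3.5, 0, 0.1], "rotation": [0, 0, 0]},
  {"offset": [2.2, 0, 0.1], "rotation": [0, 0, 0]},
  {"offset": [0, 0, 0], "rotation": [0, 0, 0]},
])

```text
time_s: 48.85
tool_pos: [723.5, -11.1, 377.8]
tool_rot: [[0.987, -0.006, 0.16], [-0.16, 0.001, 0.987], [-0.006, -1.0, -0.0]]
wrist_force: [-1.0, -0.5, -0.6]
width: -0.0
```

```bash

python3 - <<'E'
from h import *
st(); go([*slot(160,0),295],tj(0,0,81.2),n=3)
c=cam("wrist"); cv2.imwrite("pics/w12.png",c["frame"][:,:,::-1])
c=cam("scene"); cv2.imwrite("pics/s6.png",cv2.resize(c["frame"][80:280,180:500],None,fx=2,fy=2)[:,:,::-1])
E
```

```text
t 48.85 pos [723.5 -11.1 377.8] f [-0.006  0.001 -1.   ] x [ 0.987 -0.16  -0.006] q [-0.195  0.596  0.83   1.811 -0.001 -0.034] F [-1.  -0.5 -0.6] w -0.0
from [723.5 -11.1 377.8] to [722.6  -9.4 295. ] rv [ 0.02 -0.41 -0.35] rows 3
1 [-0.02, 2.76, 0.05] [0.01, -0.14, -0.12]
2 [-0.03, 2.76, 0.05] [0.01, -0.14, -0.12]
3 [-0.03, 2.76, 0.05] [0.01, -0.14, -0.12]
```

View pics/w12.png

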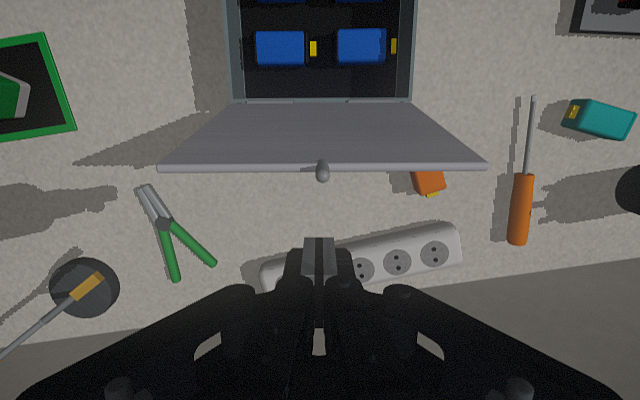

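View pics/s6.png

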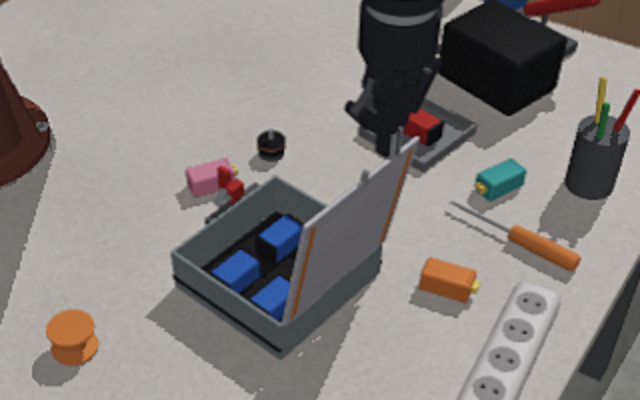

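Request:
play_rows([
  {"offset": [0, 2.7, -0.8], "rotation": [0, 0, 0]},
  {"offset": [0, 2.7, -0.8], "rotation": [0, -0.4, 0]},
  {"offset": [0, 2.7, 0], "rotation": [0, 0, 0]},
  {"offset": [0, 0, 0], "rotation": [0, 0, 0]},
])

```text
time_s: 49.35
tool_pos: [715.2, -25.8, 302.6]
tool_rot: [[0.988, 0.002, 0.155], [-0.155, -0.001, 0.988], [0.003, -1.0, -0.001]]
wrist_force: [-0.6, 1.3, -0.6]
width: 0.0
```

```bash
cat >> h.py <<'E'
def insafe(p):
    M=np.array([[np.cos(YAW),-np.sin(YAW)],[np.sin(YAW),np.cos(YAW)]]); return M.T@(np.array(p[:2])-S)
E
python3 - <<'E'
from h import *
s=st(); print(insafe(s["tool_pos"]))
for th in np.arange(1.75,-0.01,-0.125):
    for r in (165,):
        n=np.array([np.sin(th),np.cos(th)]); p=np.array([95,67])+r*np.array([-np.cos(th),np.sin(th)])+6*n
        print(round(th,3),"contact x,z",p.round(1),"TCP x(+11) z",(p+[11,73]).round(1))
E
```

```text
t 49.35 pos [715.2 -25.8 302.6] f [ 0.002 -0.001 -1.   ] x [ 0.988 -0.155  0.003] q [-0.218  0.481  0.538  1.625 -0.001 -0.062] F [-0.6  1.3 -0.6] w 0.0
[155.154 -17.363]
1.75 contact x,z [130.3 228.3] TCP x(+11) z [141.3 301.3]
1.625 contact x,z [109.9 231.4] TCP x(+11) z [120.9 304.4]
1.5 contact x,z [ 89.3 232. ] TCP x(+11) z [100.3 305. ]
1.375 contact x,z [ 68.8 230. ] TCP x(+11) z [ 79.8 303. ]
1.25 contact x,z [ 48.7 225.5] TCP x(+11) z [ 59.7 298.5]
1.125 contact x,z [ 29.3 218.5] TCP x(+11) z [ 40.3 291.5]
1.0 contact x,z [ 10.9 209.1] TCP x(+11) z [ 21.9 282.1]
0.875 contact x,z [ -6.2 197.5] TCP x(+11) z [  4.8 270.5]
0.75 contact x,z [-21.6 183.9] TCP x(+11) z [-10.6 256.9]
0.625 contact x,z [-35.3 168.4] TCP x(+11) z [-24.3 241.4]
0.5 contact x,z [-46.9 151.4] TCP x(+11) z [-35.9 224.4]
0.375 contact x,z [-56.3 133. ] TCP x(+11) z [-45.3 206. ]
0.25 contact x,z [-63.4 113.6] TCP x(+11) z [-52.4 186.6]
0.125 contact x,z [-68.   93.5] TCP x(+11) z [-57.  166.5]
0.0 contact x,z [-70.  73.] TCP x(+11) z [-59. 146.]
```

Request:
play_rows([
  {"offset": [-1.5, 0, 0], "rotation": [0, 0, 0]},
  {"offset": [-2, 0, 0], "rotation": [0, 0, 0]},
  {"offset": [-2, 0, 0], "rotation": [0, 0, 0]},
  {"offset": [-2, 0, 0], "rotation": [0, 0, 0]},
])

```text
time_s: 49.75
tool_pos: [638.0, -13.7, 310.5]
tool_rot: [[0.987, 0.012, 0.158], [-0.158, -0.003, 0.987], [0.013, -1.0, -0.001]]
wrist_force: [1.9, 0.0, -1.2]
width: 0.2
```

```bash

python3 - <<'E'
from h import *
s=st(); print(insafe(s["tool_pos"]))
c=cam("scene"); cv2.imwrite("pics/s7.png",cv2.resize(c["frame"][80:280,180:500],None,fx=2,fy=2)[:,:,::-1])
E
```

```text
t 49.75 pos [638.  -13.7 310.5] f [ 0.012 -0.003 -1.   ] x [ 0.987 -0.158  0.013] q [-0.226  0.211  0.226  1.573 -0.001 -0.067] F [ 1.9  0.  -1.2] w 0.2
[ 77.053 -17.117]
```

View pics/s7.png

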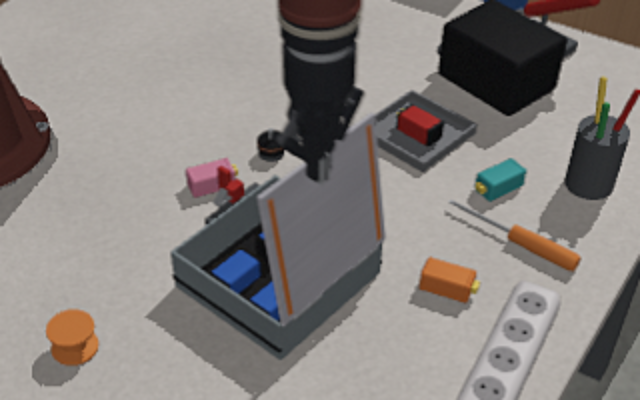

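Request:
play_rows([
  {"offset": [-1.7, 1.2, 0], "rotation": [0, 0, 0]},
  {"offset": [-1.9, 0.8, 0], "rotation": [0, 0, 0]},
  {"offset": [-1.8, 1.0, 0], "rotation": [0, 0, 0]},
  {"offset": [-1.7, 1.2, 0], "rotation": [0, 0, 0]},
])

```text
time_s: 50.2
tool_pos: [566.6, -1.9, 279.1]
tool_rot: [[0.987, 0.03, 0.16], [-0.159, -0.008, 0.987], [0.031, -1.0, -0.003]]
wrist_force: [2.2, -1.9, 0.9]
width: 0.1
```

```bash

python3 - <<'E'
from h import *
s=st(); print(insafe(s["tool_pos"]))
E
```

```text
t 50.2 pos [566.6  -1.9 279.1] f [ 0.03  -0.008 -1.   ] x [ 0.987 -0.159  0.031] q [-0.234 -0.035 -0.09   1.485 -0.001 -0.073] F [ 2.2 -1.9  0.9] w 0.1
[  4.676 -16.33 ]
```

Request:
play_rows([
  {"offset": [-1.6, 1.8, 0], "rotation": [0, 0, 0]},
  {"offset": [-1.4, 1.7, 0], "rotation": [0, 0, 0]},
  {"offset": [-1.3, 1.7, 0], "rotation": [0, 0, 0]},
  {"offset": [-1.1, 1.9, 0], "rotation": [0, 0, 0]},
])

```text
time_s: 50.6
tool_pos: [516.2, 6.2, 216.1]
tool_rot: [[0.986, 0.047, 0.161], [-0.161, -0.012, 0.987], [0.049, -0.999, -0.004]]
wrist_force: [-0.4, -0.6, 3.0]
width: 0.2
```

```bash

python3 - <<'E'
from h import *
s=st(); print(insafe(s["tool_pos"])); go(s["tool_pos"],tj(0,0,81.2))
c=cam("scene"); cv2.imwrite("pics/s8.png",cv2.resize(c["frame"][80:280,180:500],None,fx=2,fy=2)[:,:,::-1])
E
```

```text
t 50.6 pos [516.2   6.2 216.1] f [ 0.047 -0.012 -0.999] x [ 0.986 -0.161  0.049] q [-0.241 -0.207 -0.364  1.365 -0.    -0.079] F [-0.4 -0.6  3. ] w 0.2
[-46.38  -16.013]
from [516.2   6.2 216.1] to [516.2   6.2 216.1] rv [ 0.26 -0.49  2.79] rows 1
1 [0.0, 0.0, 0.0] [0.26, -0.49, 2.79]
```

View pics/s8.png

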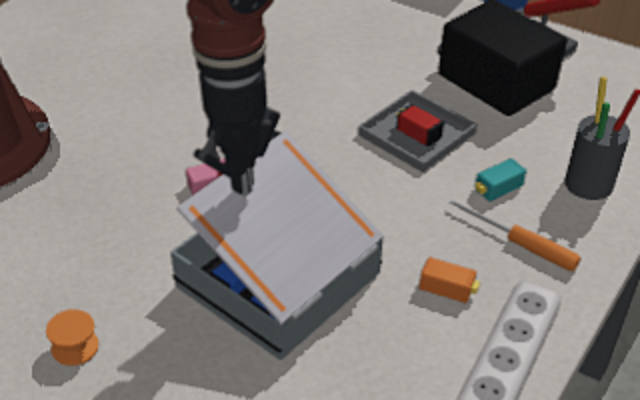

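Request:
play_rows([
  {"offset": [-1.1, 1.4, 0], "rotation": [0, 0, 1.4]},
  {"offset": [-1.0, 1.5, 0], "rotation": [0, 0, 1.4]},
  {"offset": [-0.7, 1.2, 0], "rotation": [0, 0, 0.5]},
  {"offset": [-0.3, 0.6, 0], "rotation": [0, 0, 0]},
  {"offset": [0, 0, 0], "rotation": [0, 0, 0]},
])

```text
time_s: 51.15
tool_pos: [485.8, 11.2, 169.6]
tool_rot: [[0.987, -0.006, 0.162], [-0.162, -0.004, 0.987], [-0.006, -1.0, -0.005]]
wrist_force: [-0.7, -0.5, 1.1]
width: -0.3
```

```bash

python3 - <<'E'
from h import *
s=st(); print(insafe(s["tool_pos"])); go([*slot(-80,-16),150],tj(0,0,81.2))
E
```

```text
t 51.15 pos [485.8  11.2 169.6] f [-0.006 -0.004 -1.   ] x [ 0.987 -0.162 -0.006] q [-0.244 -0.224 -0.463  1.337 -0.005 -0.081] F [-0.7 -0.5  1.1] w -0.3
[-77.188 -15.718]
from [485.8  11.2 169.6] to [483.   11.4 150. ] rv [ 0.27 -0.54 -0.33] rows 1
1 [-0.27, 1.96, -0.02] [0.27, -0.54, -0.33]
```

Request:
play_rows([
  {"offset": [-0.3, 1.0, 0], "rotation": [0, 0, 0]},
  {"offset": [0, 0.7, 0], "rotation": [0, 0, 0]},
  {"offset": [0, 0.3, 0], "rotation": [0, 0, 0]},
])

```text
time_s: 51.45
tool_pos: [484.2, 11.3, 153.6]
tool_rot: [[0.987, -0.001, 0.162], [-0.162, -0.005, 0.987], [-0.001, -1.0, -0.006]]
wrist_force: [-7.9, -0.1, 12.2]
width: 0.3
```

Request:
play_rows([
  {"offset": [0, 0.4, 0], "rotation": [0, 0, 0]},
  {"offset": [0, 0.4, 0], "rotation": [0, 0, 0]},
  {"offset": [0, 0.3, 0], "rotation": [0, 0, 0]},
])

```text
time_s: 51.75
tool_pos: [484.3, 11.2, 143.2]
tool_rot: [[0.987, -0.0, 0.162], [-0.162, -0.006, 0.987], [0.001, -1.0, -0.006]]
wrist_force: [-6.4, 1.6, 17.3]
width: -0.3
```

Request:
play_rows([
  {"offset": [0, 0.2, 0], "rotation": [0, 0, 0]},
  {"offset": [0, 0, 0], "rotation": [0, 0, 0]},
])

```text
time_s: 51.95
tool_pos: [484.3, 11.2, 143.4]
tool_rot: [[0.987, 0.0, 0.162], [-0.162, -0.006, 0.987], [0.001, -1.0, -0.006]]
wrist_force: [-7.0, 1.2, 15.8]
width: 0.7
```

```bash

python3 - <<'E'
from h import *
s=st(); print(insafe(s["tool_pos"]))
c=cam("scene"); cv2.imwrite("pics/s9.png",cv2.resize(c["frame"][80:280,180:500],None,fx=2,fy=2)[:,:,::-1])
c=cam("wrist"); cv2.imwrite("pics/w13.png",c["frame"][:,:,::-1])
E
```

```text
t 51.95 pos [484.3  11.2 143.4] f [ 0.    -0.006 -1.   ] x [ 0.987 -0.162  0.001] q [-0.245 -0.222 -0.509  1.282 -0.006 -0.082] F [-7.   1.2 15.8] w 0.7
[-78.673 -15.956]
```

View pics/s9.png

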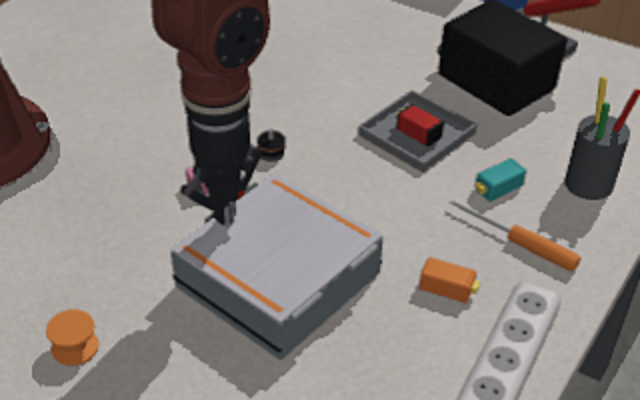

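View pics/w13.png

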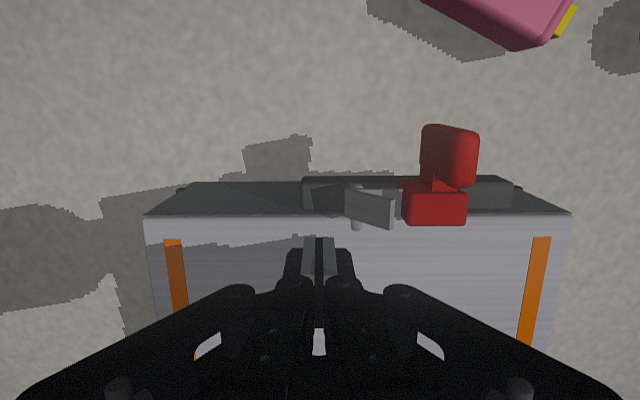

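Request:
play_rows([
  {"offset": [0, -0.5, 0], "rotation": [0, 0, 0]},
  {"offset": [0, -1, 0], "rotation": [0, 0, 0]},
  {"offset": [0, -2, 0], "rotation": [0, 0, 0]},
  {"offset": [-0.5, -4, 0], "rotation": [0, 0, 0]},
  {"offset": [-1, -5, 0], "rotation": [0, 0, 0]},
])

```text
time_s: 52.55
tool_pos: [466.5, 15.0, 265.0]
tool_rot: [[0.987, -0.012, 0.162], [-0.162, -0.003, 0.987], [-0.011, -1.0, -0.005]]
wrist_force: [0.4, -0.3, -0.4]
width: 0.1
```

Request:
play_rows([
  {"offset": [-1.5, -4, 0], "rotation": [0, 0, 0]},
  {"offset": [-2, -3, 0], "rotation": [0, 0, 0]},
  {"offset": [0, 0, 0], "rotation": [0, 0, 0]},
  {"offset": [0, 0, 0], "rotation": [0, 0, 0]},
])

```text
time_s: 52.95
tool_pos: [432.0, 21.0, 345.5]
tool_rot: [[0.987, -0.002, 0.162], [-0.162, -0.006, 0.987], [-0.001, -1.0, -0.006]]
wrist_force: [-0.3, -0.2, -0.5]
width: -0.1
```

```bash

python3 - <<'E'
from h import *
s=st()
c=cam("wrist"); cv2.imwrite("pics/w14.png",c["frame"][:,:,::-1])
for m,a,ce in blobs(mask(c,"red"),60):
    uv,p=pts(c,m); k=p[:,2]>97
    if k.sum()>10: print("tab",p[k].mean(0),insafe(p[k].mean(0)))
c=cam("top"); cv2.imwrite("pics/t5.png",c["frame"][:,:,::-1])
packs(c,"red",36); packs(c,"blue")
for m,a,ce in blobs(mask(c,"orange"),60):
    uv,p=pts(c,m); print("orange",p.mean(0),insafe(p.mean(0)))
for m,a,ce in blobs(mask(c,"red"),60):
    uv,p=pts(c,m); print("red",p.mean(0),insafe(p.mean(0)))
# cover plane slope
uv,p=pts(c,np.ones((400,640),bool)); q=np.array([insafe(x) for x in p[(abs(p[:,0]-565)<130)&(abs(p[:,1]-15)<130)]]); z=p[(abs(p[:,0]-565)<130)&(abs(p[:,1]-15)<130)][:,2]
k=(abs(q[:,0])<80)&(abs(q[:,1])<70)&(z<90); A=np.c_[q[k],np.ones(k.sum())]; print("plane",np.linalg.lstsq(A,z[k],rcond=None)[0])
E
```

```text
t 52.95 pos [432.   21.  345.5] f [-0.002 -0.006 -1.   ] x [ 0.987 -0.162 -0.001] q [-0.252 -0.391 -0.279  1.684 -0.006 -0.089] F [-0.3 -0.2 -0.5] w -0.1
tab [441.889  68.286 101.616] [-129.299   33.977]
tab [ 582.613 -370.872  101.101] [  76.709 -378.604]
red [159. 196.] 354 zmed 35.2 rect [579.2 384.8] -12.2 [34.9 57.2]
red [273. 196.] 222 zmed 762.1 rect [576.5 118.2] -16.2 [47.2 48.9]
red [321. 213.] 781 zmed 759.0 rect [533.7  13.2] 73.8 [ 65.7 157. ]
red [364. 220.] 285 zmed 763.0 rect [510.1 -94.1] -12.9 [50.4 73.6]
red [308. 271.] 914 zmed 755.8 rect [403.8  42.3] 76.0 [ 74.9 145.9]
red [243. 327.] 603 zmed 748.2 rect [296.3 179.3] -9.3 [ 43.6 120.6]
red [310. 359.] 740 zmed 738.6 rect [214.4  37.3] -8.3 [ 50.1 199.9]
red [337. 334.] 296 zmed 747.3 rect [261.8 -25. ] -17.1 [47.2 71.4]
orange [839.376 245.215  22.788] [236.58  269.417]
orange [757.458 120.052  30.623] [174.694 133.233]
orange [591.63  -73.33  116.237] [ 40.275 -83.164]
orange [ 411.965 -217.518   36.622] [-115.317 -253.049]
red [663.062 696.992 104.562] [ -6.528 689.047]
red [ 583.38  -381.302  115.57 ] [  79.058 -388.795]
red [579.219 385.422  34.833] [-41.906 368.338]
red [466.577  54.428 760.741] [-102.788   24.043]
red [452.49   13.936 757.56 ] [-110.54   -18.123]
red [445.437 -21.831 761.031] [-112.059  -54.547]
red [445.86   29.008 761.242] [-119.389   -4.237]
red [403.194  26.08  750.325] [-161.11   -13.633]
red [355.733  83.56  733.822] [-216.777   35.942]
red [374.563  40.227 748.449] [-191.562   -4.015]
red [328.326  25.068 736.839] [-234.95   -26.044]
red [349.525   1.968 742.156] [-210.477  -45.643]
red [303.592 105.761 715.687] [-271.693   49.937]
plane [-0.014 -0.001 73.491]
```

View pics/w14.png

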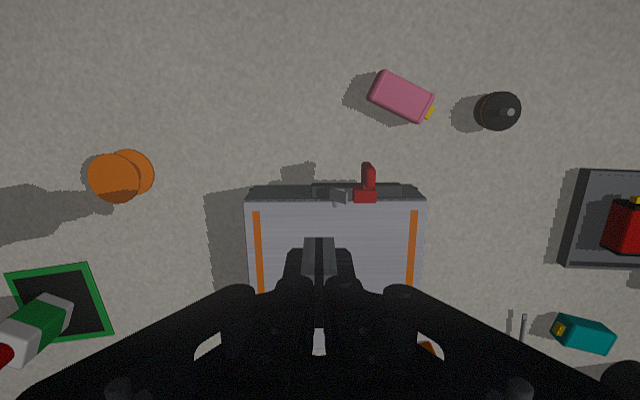

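View pics/t5.png

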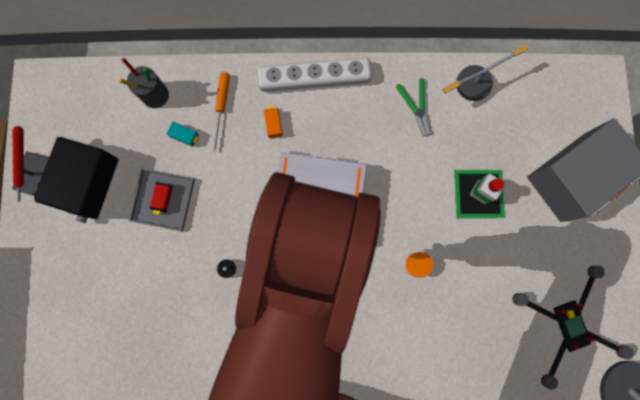

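```bash
python3 -c "
from station import env
print(env.job_done()); print(env.read_state()['time_s'])"
```

```text
the job is handed in; nothing more can be done
None
the job is handed in; nothing more can be done
```

The job is done and handed in, at about 53 s of the 210 s allowed. It reports no verdict, so the results below are from my last checks.

- **Bottle:** it stands upright on the mat, cap at about (583, -381) mm, roughly 3 mm from the mat centre I measured.
- **Spent pack:** it lies in the grey tray at about (579, 385) mm, around 5 mm from the tray's centre.
- **Blue packs:** one was knocked about 30 mm aside during the run, so I measured it again before picking it up. Just before I closed the cover, the wrist camera showed all four lying flat in the safe.
- **Cover and latch:** I pressed the cover shut with about 16 N. After I lifted away it stayed shut at about 0.014 rad, and the latch tab sat about 1 mm from home (33 mm), so I take it as latched.
- **Spool and motor:** the spool measured where it started. I did not re-measure the motor, but the pictures show it in place. At hand-in the gripper was clear of everything.

The cameras disagreed by 2 to 4 mm on positions. That was small against the room available, and no check failed.

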